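# Seal the filled jars at the shop counter

### The arm

A 6-joint arm with a two-finger parallel gripper is mounted at the origin on the work surface. World frame = base frame: x ahead of the robot, y to its left, z up, the work surface at z = 0. Lengths are in m, angles in rad, forces in N, time in s.
With the tool pointing down it reaches from about 0.35 to 0.775 m from the base axis. Payload 7.3 kg.
Tool frame: the origin (TCP) lies midway between the tips of the shut fingers; the grasp point (between the pads) lies 19 mm behind it; z points along the fingers, y is the direction in which the jaws open and shut (so a half turn about z gives the same grasp; the last joint's range is limited). The gripper opens to 92 mm and grips with 3 to 60 N. Pads are 19 mm wide; open, the fingers measure 130 mm over their backs; the gripper's body (75 mm by 190 mm) begins 47 mm behind the grasp point.
Start: joints at [-1.276, 0.342, 1.524, -0, 1.275, -0.146], TCP at [0.224, -0.475, 0.201] pointing down, gripper open.
Joint ranges: [-2.53, 2.53], [-0.77, 2.02], [0.04, 2.7], [-1, 4.14], [0.28, 2.66], [-3.11, 3.11]. Speed limits (rad/s): [2.57, 2.57, 3.14, 3.14, 3.14, 3.14].

### API

Orientations are given as a unit quaternion [w, x, y, z].
In Python, from station import monitor, eyes, sign_off gives the robot as it stands.
- The arm moves only by the tool arm_command, never from a script. Its argument "commands" is a list of rows, each a list of 6 numbers: the shift along the tool's x, y, z in mm, then the turn, a rotation vector about the tool's x, y, z in degrees. A call has 1 to 10 rows; each row is the pose to reach, as a shift and turn from the pose commanded when the call began, along the tool's axes at that moment; what a row does not reach only later rows make up. A row lasts 1/12 s, in which the tool goes at most 41.7 mm and 7.16 degrees, less where a joint would pass 70% of its speed; a pose out of reach is approached as far as the arm can. A call with a gripper value outside its range is refused whole. "claw" is the opening, from 0 (shut) to 1 (fully open), set as the call begins (left out, the last holds). The fingers move at their own pace and stop on an object; "grip_force" is the grip in N (left out, the last holds). Time passes only in rows, so rows that repeat a pose let the fingers close. It gives the time, the measured TCP pose, the force and the opening at its end, in the units of the state.
- monitor.state(): the state, without advancing time (a new reading comes with each control period).
- eyes.capture(name): name is "scene" or "top" or "wrist"; returns a dict with "color" (480x640x3 uint8, red, green, blue), "mtx" (3x3 intrinsics, pixels), "D" ([k1, k2, p1, p2, k3] as OpenCV has them; the pictures are not rectified), "rvec" (rotation vector, rad) and "tvec" (3), from world to camera coordinates, as OpenCV has them; the wrist camera has in their place "T_tool_cam" (4x4, takes a point from camera to tool coordinates, whose origin is the TCP and whose axes are the flange's). Camera axes: x right, y down, z forward; pixel columns grow to the right and rows downward; lengths in m; the calibration is good to about 2 mm. A picture is of the moment at which its call begins: read the wrist's pose just before it. There is no depth.
- sign_off(): hands the job in, once; it reports no verdict.
The state is a dict: "time": time; "qpos": joint angles; "qvel": joint speeds; "tau": joint torques, N m; "ee_pos": TCP position; "ee_rot": TCP orientation; "ft_force": force on the tool from outside, world axes, zero at the start; "torque": the same for the moment, N m; "grip_width": finger opening in m.
Only numpy, scipy, OpenCV 4.12 (cv2) and the standard library are available. Lean on these libraries where they do the work, as an engineer would, in place of code of your own. Each camera call takes 0.05 s, during which the arm holds its last target.

### The job

Seal the lids of the two or three small square jars that stand loose on the counter beside the seal timer. Roll the timer's thumbwheel until the 4 is squarely on top and stand each of these jars on one of the three dark marks on the sealer's plate, its hold-down bar still folded back; then swing the bar over onto the lids, leave it down for at least two seconds and swing it fully back. Finish with all of the jars standing upright on the floor of the wooden tray, the thumbwheel rolled back to 0 and the bar left folded back; leave the other things on the counter alone.

Things in the scene. Friction and masses are not known exactly. Their poses are not given: they have to be found in the camera images.
- wheel (a joint): Thumbwheel angle in rad. Digits 0 to 7 stand 0.785 rad (45 degrees) apart: digit k is exactly on top at k x 0.785. It grows when the wheel's top rolls along the timer's +x. No clicks: light friction (about 1 N at the lugs) holds it wherever it is left. Stops at -0.06 and 5.56. At the start it lies anywhere between digits 0 and 2.5.
- wheel_axis (a point): Centre of the white thumbwheel, 58 mm above the counter, fixed to the timer; y along the level axle. Wheel 100 mm in diameter, 44 mm wide, black digits. Eight lugs midway between the digits reach 62 mm from the axle, 5 mm thick, full width: with a digit exactly on top, lugs stand 22.5 degrees either side of the top. Push a lug with a fingertip, one stroke per digit or so.
- clamp (a joint): Angle of the hold-down bar in rad: 0 when it lies level on the lids of jars standing on the plate (-0.04 at its stop with no jars), 1.92 fully folded back at its stop, past upright. It is weighted (0.45 kg) and goes over centre: let go below about 1.5 it falls onto the jars, above about 1.65 it falls back against its stop and stays. Moving it takes up to about 4 N at the grip.
- clamp_grip (a point): Middle of the round rubber grip bar, 14 mm thick, 216 mm long, along y, at the free end of the hold-down frame, 175 mm from the hinge line; moves with the frame. Can be pinched from above, down or folded back, and turns in the grip as the frame swings. Two 10 mm rods at its ends run to the hinge; a black bar 24 mm wide, 12 thick crosses them 100 mm from the hinge and presses on the lids.
- clamp_hinge (a point): Middle of the hinge line, 89 mm above the counter, fixed to the sealer; y along the hinge. Down, the frame points along this point's -x; opening lifts it through upright to 20 degrees beyond, leaning to +x. Hinge posts 24 x 16 mm, 100 mm high, stand 128 mm to each side.
- nest (a point): Middle of the row of jar places, on the upper face of the sealer's plate, 6 mm above the counter; x towards the hinge (100 mm away), y along the row. The plate is 290 mm along y and reaches from x = -55 to +135 mm. Flat dark marks 58 mm square at y = -78, 0, +78 mm are the places; the bar presses on the lids along x = 0. A housing 42 mm above the counter begins at x = 90 mm.
- jar1_mid (a point): A small square pale glass jar with a round steel lid: 52 x 52 mm, 54 mm high to the shoulder, the lid 52 mm across, its top 75 mm above the jar's foot, 0.22 kg. The point is on its axis, 37.5 mm above its foot; z up the jar, x and y square to its flat sides. May be absent.
- jar2_mid (a point): Another such jar, exactly alike. May be absent.
- jar3_mid (a point): Another such jar, exactly alike. May be absent.
- tray_in (a point): Centre of the inner floor of the light wooden tray, which is fixed: inside 288 mm along its x and 148 mm along its y, floor 6 mm above the counter, wall tops 28 mm above the counter, walls 6 mm thick.
- dropper: Bystander: a brown bottle 48 mm thick, 110 mm high. Leave alone.
- tin: Bystander: a metal tin 66 mm thick, 75 mm high. Leave alone.
- scoop: Bystander: a 170 mm spoon lying flat. Leave alone.
- carton: Bystander: a cardboard box 50 x 90 x 60 mm. Leave alone.
- labelroll: Bystander: a paper roll 80 mm across, 35 mm high. Leave alone.
- jar_tall: Bystander: a tall round jar with wooden cap, 72 mm thick, 130 mm high. Leave alone.
- notepad: Bystander: a pad of paper 50 x 70 x 16 mm. Leave alone.
- timer: The timer's grey plastic box, origin at the centre of its underside: 160 mm along x, 110 along y, 45 high. Two cheeks on it beside the wheel, 80 mm long, 12 thick, inner faces at y = -28 and +28 mm, tops 90 mm above the counter, each with a black mark on top at x = 0 that shows where 'on top' is. Digits are upright for a reader on its -x side.
Not all that is in view belongs to the job. Leave any green or purple look-alike of the part that bears jar1_mid alone.

How it is judged:
By the outcome, as a careful person would: the job done as asked, in the order asked, and still so for the second after the job is handed in, with the robot touching nothing.
Of jar1, jar2, jar3 only 2 to 3 are there at a start; the rules pass over those that are not, and their reading is None.
At some moment in a run one of jar1, jar2, jar3 may be knocked a few centimetres aside while the robot is not near it.
It also fails if it takes over 210 s, if anything falls off the work surface, if the arm or the gripper's body presses on something with over 40 N, if the wrist force passes 120 N, or if a joint passes its speed limit or range.

## Working session

There is one attempt and no reset: what is moved stays moved. The work goes in short steps, Python scripts to look and compute and a tool call to move; the robot and the scene stay as the last step left them, time stands still between calls to the robot, and variables do not carry over. Pictures are saved under pics/ and viewed, and the job is handed in when it is done.

Besides the shell and the picture viewer there is one more tool, called after "Call:" by a JSON object that holds its "fn" and its "kwargs". arm_command: Moves the arm, as the interface text tells. Its arguments: {"type":"object","properties":{"commands":{"type":"array","items":{"type":"array","items":{"type":"number"}}},"claw":{"type":"number"},"grip_force":{"type":"number"}},"required":["commands"]}

```bash
ls; mkdir -p pics; cat > h.py <<'E'
import numpy as np,cv2
from scipy.spatial.transform import Rotation as R
from station import monitor,eyes,sign_off
def save(n,f):
    c=eyes.capture(n); cv2.imwrite('pics/'+f,c['color'][:,:,::-1]); return c
E
python3 - <<'E'
from h import *
import pickle
s=monitor.state(); print({k:np.round(v,4) for k,v in s.items()})
d={n:save(n,n+'0.png') for n in ['scene','top','wrist']}
pickle.dump(d,open('c0.pkl','wb'))
for n in d: print(n,{k:np.round(v,4).tolist() for k,v in d[n].items() if k!='color'})
E
```

```text
pics
{'time': np.float64(0.0), 'qpos': array([-1.276 ,  0.3427,  1.525 , -0.    ,  1.2754, -0.146 ]), 'qvel': array([-0.0007, -0.0017,  0.0007,  0.0012,  0.0015, -0.001 ]), 'tau': array([-1.10000e-03, -4.31248e+01, -2.44213e+01,  7.17000e-02,
        5.62000e-02, -1.00000e-04]), 'ee_pos': array([ 0.2239, -0.4744,  0.2005]), 'ee_rot': array([-8.000e-04,  9.758e-01,  2.186e-01, -1.000e-04]), 'ft_force': array([ 0.5448, -0.1259,  0.0341]), 'torque': array([-0.0127,  0.0091, -0.0073]), 'grip_width': np.float64(0.0917)}
scene {'mtx': [[603.2747, 0.0, 313.239], [0.0, 603.2747, 244.5174], [0.0, 0.0, 1.0]], 'D': [-0.1383, 0.0, 0.0, 0.0, 0.0], 'rvec': [1.8348, 1.27, -0.689], 'tvec': [-0.2516, -0.2101, 1.9121]}
top {'mtx': [[531.7016, 0.0, 323.7817], [0.0, 531.7016, 244.313], [0.0, 0.0, 1.0]], 'D': [-0.0276, 0.0, 0.0, 0.0, 0.0], 'rvec': [2.1389, -2.1876, 0.1433], 'tvec': [0.0496, 0.5679, 1.0216]}
wrist {'mtx': [[370.6605, 0.0, 322.7525], [0.0, 370.6605, 241.1945], [0.0, 0.0, 1.0]], 'D': [-0.0268, 0.0, 0.0, 0.0, 0.0], 'T_tool_cam': [[-0.0003, -0.9622, -0.2722, 0.0714], [1.0, -0.0002, -0.0006, -0.0005], [0.0005, -0.2722, 0.9622, -0.1829], [0.0, 0.0, 0.0, 1.0]]}
```

View pics/scene0.png

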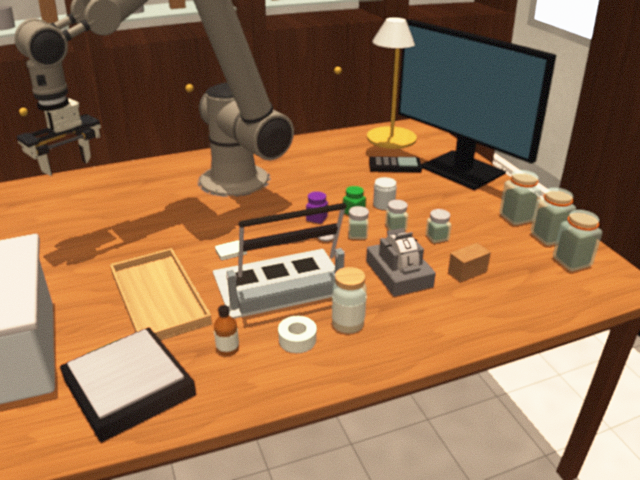

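View pics/top0.png

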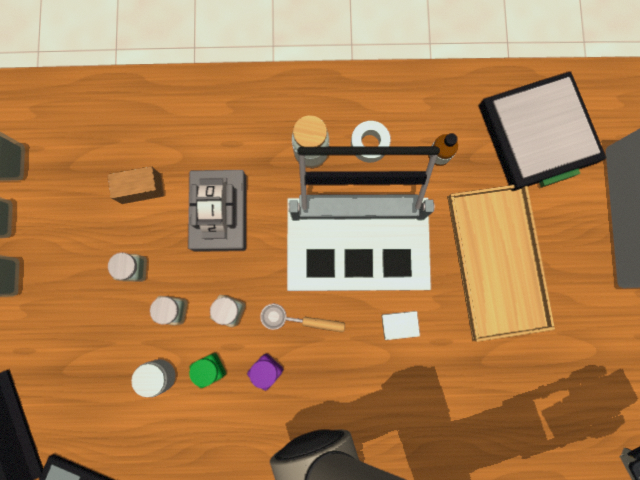

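View pics/wrist0.png

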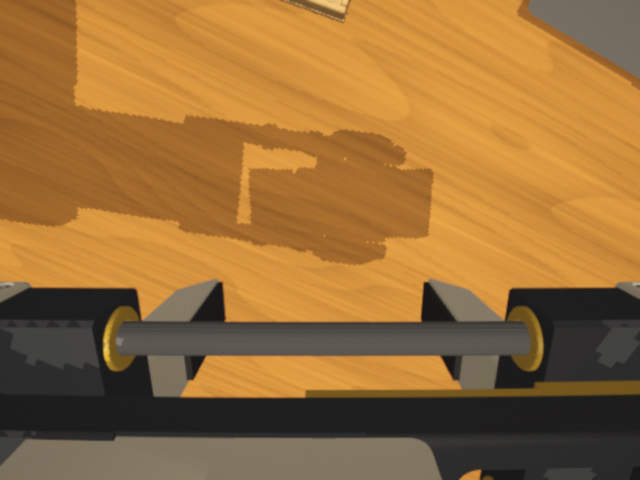

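```bash
cat >> h.py <<'E'
import pickle
def unp(c,uv,z):
    uv=np.array(uv,float).reshape(-1,1,2)
    n=cv2.undistortPoints(uv,c['mtx'],c['D']).reshape(-1,2)
    Rm=cv2.Rodrigues(np.array(c['rvec']))[0]; t=np.array(c['tvec']).ravel()
    o=-Rm.T@t; d=np.c_[n,np.ones(len(n))]@Rm
    z=np.broadcast_to(z,len(n))
    return o+d*((z-o[2])/d[:,2])[:,None]
def proj(c,P):
    return cv2.projectPoints(np.array(P,float).reshape(-1,3),np.array(c['rvec']),np.array(c['tvec']),c['mtx'],c['D'])[0].reshape(-1,2)
E
python3 - <<'E'
from h import *
d=pickle.load(open('c0.pkl','rb')); im=d['top']['color'][:,:,::-1]
a=cv2.resize(im[130:400,90:290],None,fx=4,fy=4,interpolation=cv2.INTER_CUBIC)
cv2.imwrite('pics/a.png',a[:600]);cv2.imwrite('pics/b.png',a[480:])
c=cv2.resize(im[130:350,270:470],None,fx=4,fy=4,interpolation=cv2.INTER_CUBIC)
cv2.imwrite('pics/c.png',cv2.resize(im[130:280,270:470],None,fx=4,fy=4,interpolation=cv2.INTER_CUBIC))
cv2.imwrite('pics/d.png',cv2.resize(im[170:350,380:570],None,fx=3.3,fy=3.3,interpolation=cv2.INTER_CUBIC))
s=d['scene']['color'][:,:,::-1]
cv2.imwrite('pics/e.png',cv2.resize(s[170:320,300:500],None,fx=4,fy=4,interpolation=cv2.INTER_CUBIC))
E
```

```text
(no output)
```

View pics/a.png

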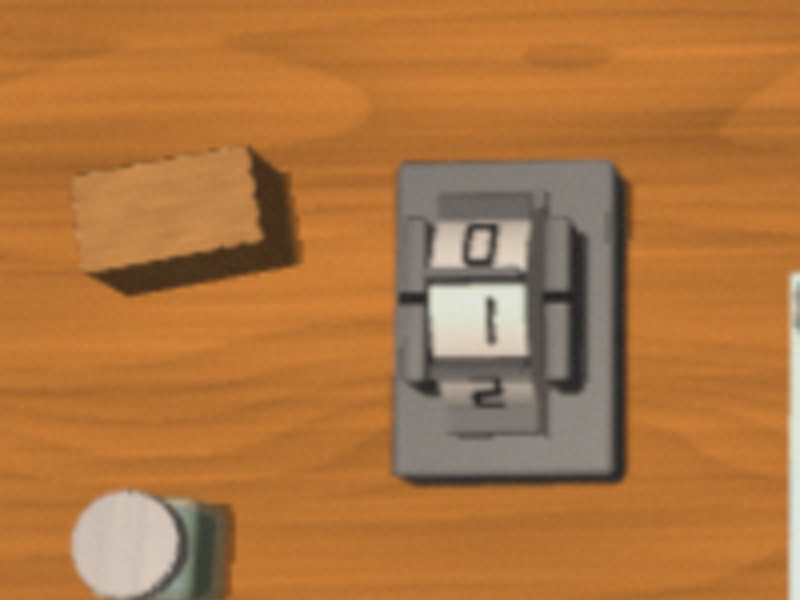

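View pics/b.png

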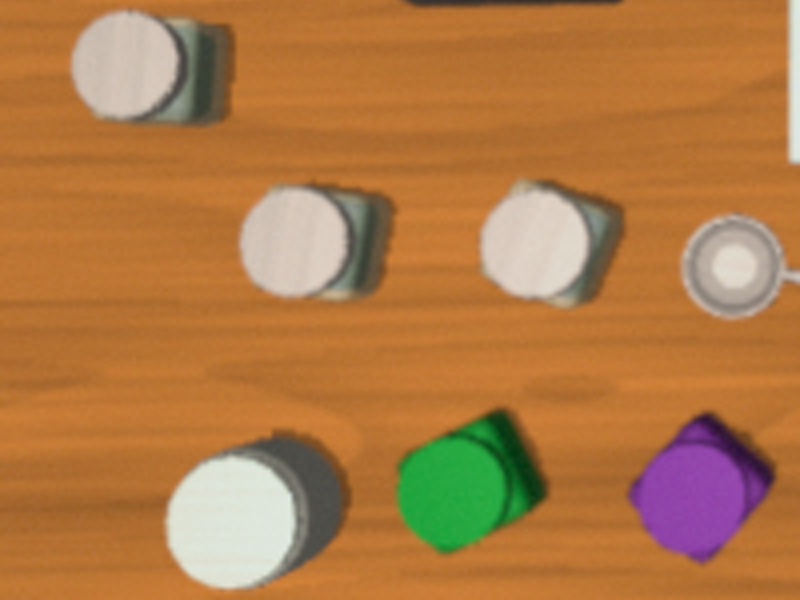

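View pics/c.png

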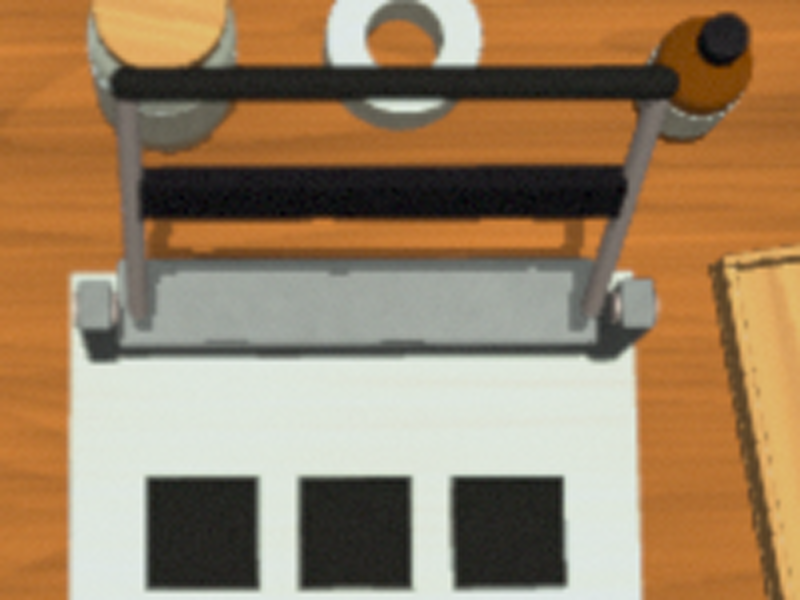

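View pics/d.png

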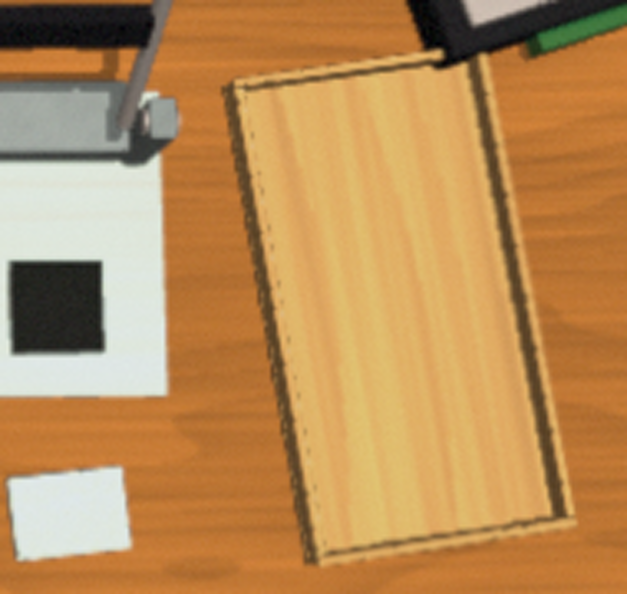

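View pics/e.png

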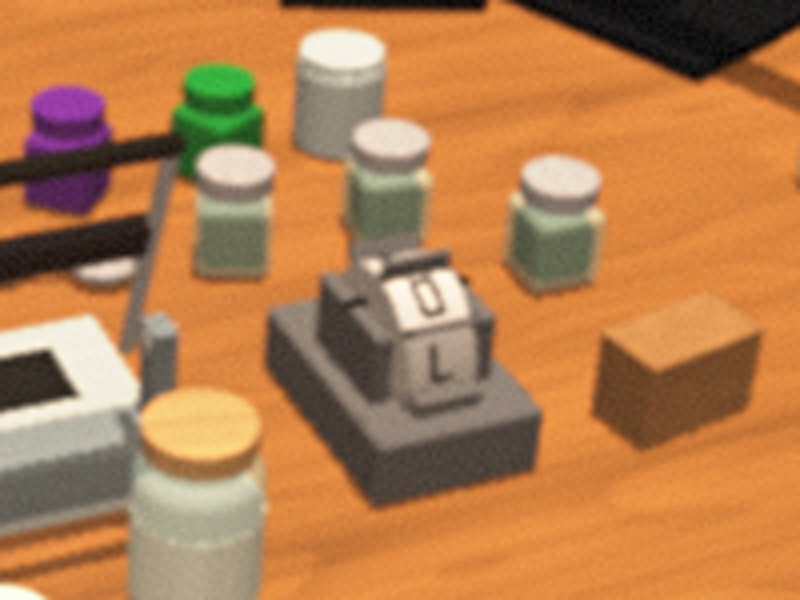

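```bash
python3 - <<'E'
from h import *
d=pickle.load(open('c0.pkl','rb')); T=d['top']
f=lambda pts,ox,oy,k:[((u+.5)/k-.5+ox,(v+.5)/k-.5+oy) for u,v in pts]
np.set_printoptions(precision=4,suppress=True)
print('lids',unp(T,f([(127,66),(297,242),(536,244)],90,250,4),.075))
print('marks',unp(T,f([(413,297),(565,297)],90,130,4),.09))
print('timer top corners',unp(T,f([(399,161),(614,161),(613,474),(394,474)],90,130,4),.045))
print('dark marks',unp(T,f([(147,477),(258,477),(147,589),(258,589),(299,477),(411,477),(300,588),(411,588),(451,477),(563,477),(454,588),(567,587)],270,130,4),.006))
print('grip ends',unp(T,f([(113,84),(677,84)],270,130,4),.089+.175*np.cos(np.radians(20))))
print('hinge posts',unp(T,f([(97,304),(640,303)],270,130,4),.1))
print('tray outer top',unp(T,f([(226,84),(487,52),(575,520),(314,562)],380,170,3.3),.028))
print('notepad',unp(T,[(401,326)],.016),'tin',unp(T,[(148,380)],.075),'scoop',unp(T,[(273,317),(343,326)],.01))
E
```

```text
lids [[0.5306 0.4229 0.075 ]
 [0.4458 0.3409 0.075 ]
 [0.4425 0.2284 0.075 ]]
marks [[0.6448 0.2841 0.09  ]
 [0.6432 0.2119 0.09  ]]
timer top corners [[0.7235 0.3023 0.045 ]
 [0.7211 0.1947 0.045 ]
 [0.5635 0.1959 0.045 ]
 [0.5659 0.3034 0.045 ]]
dark marks [[ 0.5638  0.0721  0.006 ]
 [ 0.5625  0.0156  0.006 ]
 [ 0.5067  0.0732  0.006 ]
 [ 0.5055  0.017   0.006 ]
 [ 0.5621 -0.0053  0.006 ]
 [ 0.5608 -0.0625  0.006 ]
 [ 0.5055 -0.0043  0.006 ]
 [ 0.5042 -0.0605  0.006 ]
 [ 0.5604 -0.0829  0.006 ]
 [ 0.5591 -0.1402  0.006 ]
 [ 0.5037 -0.0824  0.006 ]
 [ 0.5029 -0.1398  0.006 ]]
grip ends [[ 0.6946  0.0775  0.2534]
 [ 0.6902 -0.1497  0.2534]]
hinge posts [[ 0.6353  0.092   0.1   ]
 [ 0.6304 -0.1636  0.1   ]]
tray outer top [[ 0.6647 -0.2179  0.028 ]
 [ 0.6817 -0.3815  0.028 ]
 [ 0.3943 -0.415   0.028 ]
 [ 0.3737 -0.2558  0.028 ]]
notepad [[ 0.4041 -0.1132  0.016 ]] tin [[0.3176 0.3691 0.075 ]] scoop [[0.4278 0.1413 0.01  ]
 [0.4067 0.0019 0.01  ]]
```

```bash
cat >> h.py <<'E'
TC=np.array([0.6435,0.2485]); TY=np.radians(-0.9)
def tim(x,y,z):
    c,s=np.cos(TY),np.sin(TY); return [TC[0]+c*x-s*y,TC[1]+s*x+c*y,z]
def lug(deg,r=.062):
    a=np.radians(deg); return [tim(r*np.sin(a),-.022,.058+r*np.cos(a)),tim(r*np.sin(a),.022,.058+r*np.cos(a))]
def drawtimer(c,im,w,x0,y0,k):
    def L(a,b,col):
        p=proj(c,[a,b]); p=((p-[x0,y0]+.5)*k-.5).astype(int); cv2.line(im,tuple(map(int,p[0])),tuple(map(int,p[1])),col,1)
    for j in range(8):
        a=w-22.5-45*j; a=(a+180)%360-180
        if abs(a)<95: L(*lug(a),(0,0,255)); 
    for sx in(-.08,.08):
        L(tim(sx,-.055,.045),tim(sx,.055,.045),(255,255,0))
    for sy in(-.055,.055):
        L(tim(-.08,sy,.045),tim(.08,sy,.045),(255,255,0))
    for y in(-.028,-.04,.028,.04): L(tim(-.04,y,.09),tim(.04,y,.09),(0,255,0))
    L(tim(0,-.04,.09),tim(0,-.028,.09),(255,0,255));L(tim(0,.04,.09),tim(0,.028,.09),(255,0,255))
def go(x,y,z,psi):
    """print tool-frame shift (mm) and z-turn (deg) to tool-down world pose"""
    s=monitor.state(); q=s['ee_rot']; Rm=R.from_quat([q[1],q[2],q[3],q[0]])
    d=np.array([x,y,z])-s['ee_pos']; sh=Rm.inv().apply(d)*1000
    a=np.radians(psi); Rt=R.from_matrix(np.array([[np.cos(a),np.sin(a),0],[np.sin(a),-np.cos(a),0],[0,0,-1]]))
    rv=np.degrees((Rm.inv()*Rt).as_rotvec())
    print('shift',np.round(sh,1),'turn',np.round(rv,1),'rows',round(max(np.linalg.norm(sh)/41.7,np.linalg.norm(rv)/7.16),1))
def st():
    s=monitor.state(); q=s['ee_rot'];x=R.from_quat([q[1],q[2],q[3],q[0]]).as_matrix()[:,0]
    print('t',round(float(s['time']),2),'pos',np.round(s['ee_pos'],4),'psi',round(np.degrees(np.arctan2(x[1],x[0])),1),'q',np.round(s['qpos'],2),'F',np.round(s['ft_force'],1),'w',round(float(s['grip_width']),4))
E
python3 - <<'E'
from h import *
d=pickle.load(open('c0.pkl','rb')); 
for w in (40,46):
  c=d['top']; im=cv2.resize(c['color'][:,:,::-1][160:260,180:260],None,fx=5,fy=5,interpolation=cv2.INTER_CUBIC); drawtimer(c,im,w,180,160,5)
  c=d['scene']; i2=cv2.resize(c['color'][:,:,::-1][220:300,360:440],None,fx=5,fy=5,interpolation=cv2.INTER_CUBIC); drawtimer(c,i2,w,360,220,5)
  i2=np.vstack([i2,np.zeros((100,400,3),np.uint8)])
  cv2.imwrite(f'pics/w{w}.png',np.hstack([im,i2]))
go(.59,.25,.22,0)
E
```

```text
shift [ 640.2 -499.1  -18.6] turn [-0.1  0.  25.3] rows 19.5
```

View pics/w46.png

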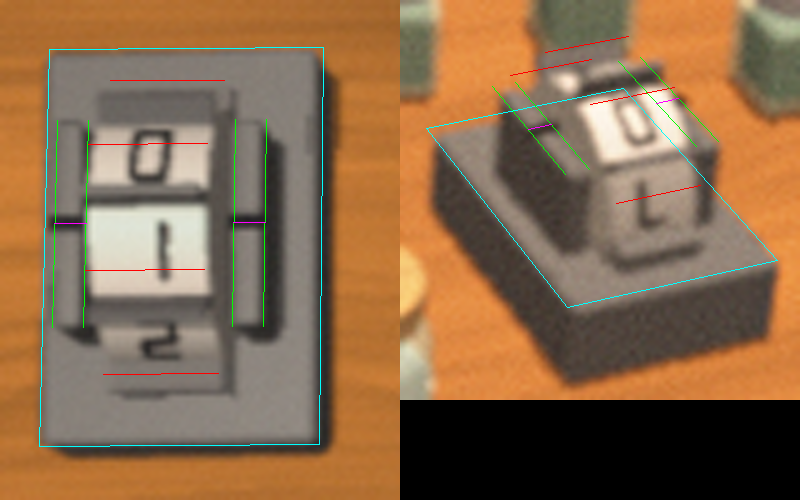

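View pics/w40.png

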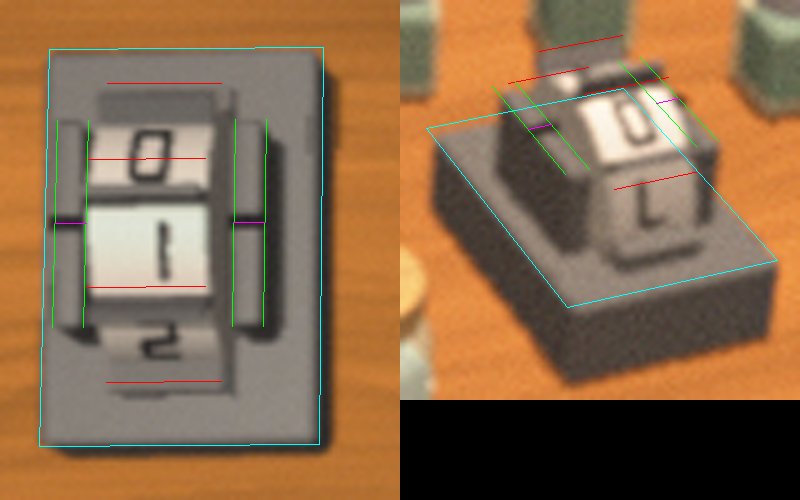

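```bash
python3 - <<'E'
from h import *
d=pickle.load(open('c0.pkl','rb')); 
a=[]
for w in (21,25,29):
  c=d['top']; im=cv2.resize(c['color'][:,:,::-1][160:260,185:245],None,fx=4,fy=4,interpolation=cv2.INTER_CUBIC); drawtimer(c,im,w,185,160,4)
  a.append(im)
cv2.imwrite('pics/w2.png',np.hstack(a))
E
```

```text
(no output)
```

View pics/w2.png

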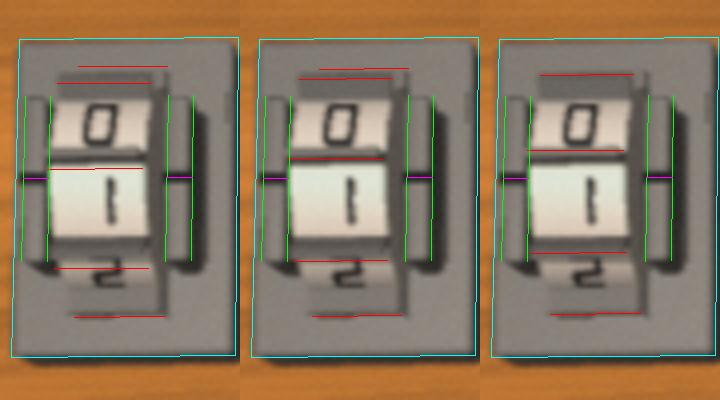

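Call:
{"fn": "arm_command", "kwargs": {"commands": [[320,-250,-40,0,0,0],[320,-250,-40,0,0,0],[320,-250,-40,0,0,0],[320,-250,-40,0,0,0],[320,-250,-40,0,0,0],[640,-499,-40,0,0,25.3],[640,-499,-40,0,0,25.3],[640,-499,-40,0,0,25.3],[640,-499,-40,0,0,25.3],[640,-499,-40,0,0,25.3]], "claw": 0}}

```text
time: 0.98
ee_pos: [0.3994, -0.1289, 0.2275]
ee_rot: [0.0, 1.0, -0.004, 0.0]
ft_force: [0.4, -0.5, 0.2]
grip_width: 0.0296
```

```bash
python3 - <<'E'
from h import *
st();go(.6335,.248,.16,0)
E
```

```text
t 0.98 pos [ 0.3994 -0.1289  0.2275] psi -0.4 q [-0.49  0.12  1.74 -0.    1.28  1.08] F [ 0.4 -0.5  0.2] w 0.0296
shift [ 231.5 -378.6   67.3] turn [ 0.  -0.  -0.4] rows 10.8
```

Call:
{"fn": "arm_command", "kwargs": {"commands": [[220,-355,0,0,0,-0.4],[220,-355,0,0,0,-0.4],[220,-355,0,0,0,-0.4],[220,-355,0,0,0,-0.4],[220,-355,0,0,0,-0.4],[220,-355,0,0,0,-0.4],[220,-355,0,0,0,-0.4],[220,-355,0,0,0,-0.4],[220,-355,0,0,0,-0.4],[220,-355,0,0,0,-0.4]]}}

```text
time: 1.82
ee_pos: [0.6194, 0.2261, 0.227]
ee_rot: [0.0, 1.0, 0.003, -0.0]
ft_force: [0.9, -0.8, 0.9]
grip_width: 0.0002
```

Call:
{"fn": "arm_command", "kwargs": {"commands": [[0,0,0,0,0,0],[0,0,0,0,0,0],[0,0,0,0,0,0]]}}

```text
time: 2.07
ee_pos: [0.6184, 0.2237, 0.2266]
ee_rot: [0.0, 1.0, 0.003, -0.001]
ft_force: [-0.8, 0.2, 0.4]
grip_width: 0.0006
```

```bash
python3 - <<'E'
from h import *
st();go(.6335,.248,.14,0); save('wrist','w1.png'); st()
E
```

```text
t 2.07 pos [0.6184 0.2237 0.2266] psi 0.4 q [ 0.23  0.58  1.06 -0.    1.5   1.8 ] F [-0.8  0.2  0.4] w 0.0006
shift [ 15.4 -24.2  86.6] turn [0.1 0.1 0.4] rows 2.2
t 2.12 pos [0.6185 0.2231 0.2273] psi 0.3 q [ 0.23  0.58  1.06 -0.    1.5   1.8 ] F [-0.1 -0.4 -0.1] w 0.0004
```

View pics/w1.png

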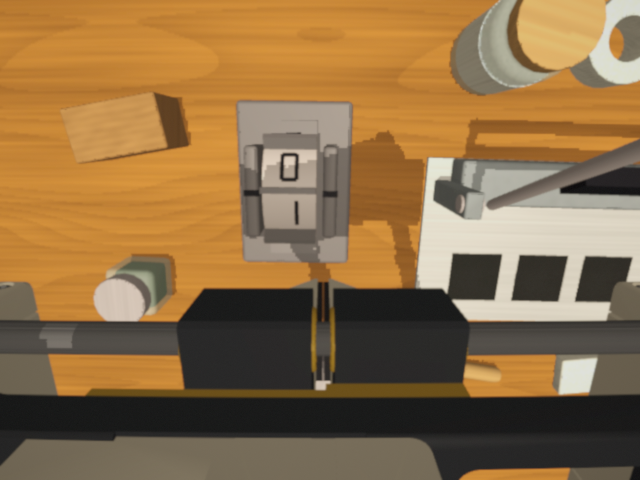

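Call:
{"fn": "arm_command", "kwargs": {"commands": [[15,-24,40,0,0,0.3],[15,-24,80,0,0,0.3],[15,-24,80,0,0,0.3],[15,-24,80,0,0,0.3],[15,-24,80,0,0,0.3],[15,-24,80,0,0,0.3]]}}

```text
time: 2.62
ee_pos: [0.6351, 0.2475, 0.151]
ee_rot: [-0.001, 1.0, -0.0, 0.002]
ft_force: [0.3, -0.0, -0.3]
grip_width: 0.0005
```

```bash
python3 - <<'E'
from h import *
st();go(.6335,.248,.11,0); save('wrist','w2.png'); save('scene','s2.png'); st()
im=cv2.imread('pics/s2.png');cv2.imwrite('pics/s2z.png',cv2.resize(im[180:300,340:460],None,fx=5,fy=5,interpolation=cv2.INTER_CUBIC))
E
```

```text
t 2.62 pos [0.6351 0.2475 0.151 ] psi -0.0 q [ 0.26  0.67  1.11 -0.    1.35  1.83] F [ 0.3 -0.  -0.3] w 0.0005
shift [-1.8 -0.5 41. ] turn [-0.1 -0.3 -0. ] rows 1.0
t 2.72 pos [0.635  0.2478 0.1506] psi 0.0 q [ 0.26  0.67  1.11 -0.    1.35  1.83] F [ 0.2 -0.6  0.9] w 0.0002
```

View pics/s2z.png

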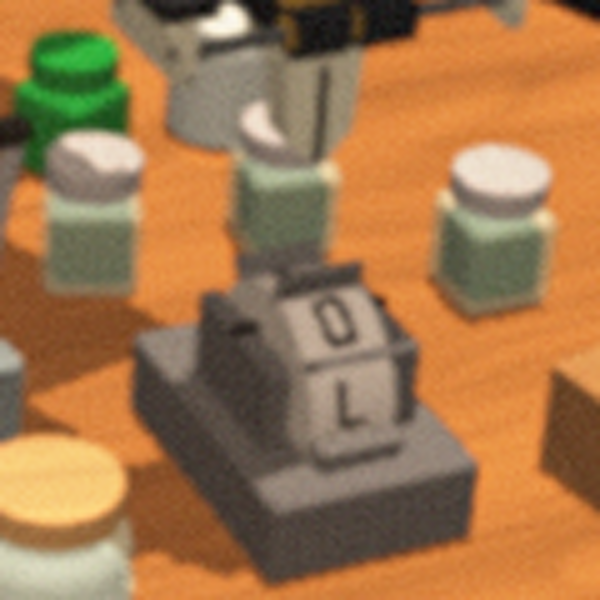

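View pics/w2.png

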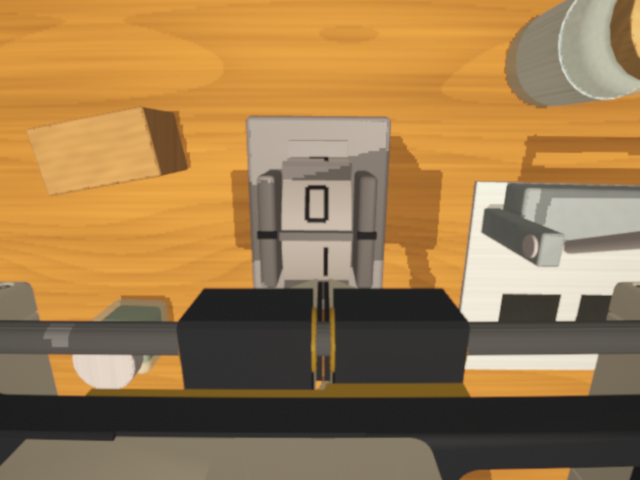

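Call:
{"fn": "arm_command", "kwargs": {"commands": [[-3,0,20,0,0.3,0],[-3,0,40.5,0,0.3,0],[-3,0,40.5,0,0.3,0],[-3,0,40.5,0,0.3,0],[2,0,40.5,0,0.3,0],[7,0,40.5,0,0.3,0],[12,0,40.5,0,0.3,0],[17.5,0,40.5,0,0.3,0],[17.5,0,40.5,0,0.3,0],[17.5,0,40.5,0,0.3,0]]}}

```text
time: 3.55
ee_pos: [0.6517, 0.248, 0.1069]
ee_rot: [0.0, 1.0, 0.0, 0.003]
ft_force: [0.5, 0.8, 0.0]
grip_width: 0.0006
```

```bash
python3 - <<'E'
from h import *
st(); save('wrist','w3.png'); save('scene','s3.png'); st()
im=cv2.imread('pics/s3.png');cv2.imwrite('pics/s3z.png',np.hstack([cv2.resize(im[180:300,340:460],None,fx=4,fy=4,interpolation=cv2.INTER_CUBIC),cv2.resize(cv2.imread('pics/w3.png')[80:400,220:420],None,fx=1.5,fy=1.5)]))
E
```

```text
t 3.55 pos [0.6517 0.248  0.1069] psi 0.0 q [ 0.25  0.73  1.11 -0.    1.29  1.83] F [0.5 0.8 0. ] w 0.0006
t 3.65 pos [0.6512 0.2481 0.1068] psi 0.1 q [ 0.25  0.73  1.12 -0.    1.29  1.83] F [ 0.1 -0.2 -0.4] w 0.0008
```

View pics/s3z.png

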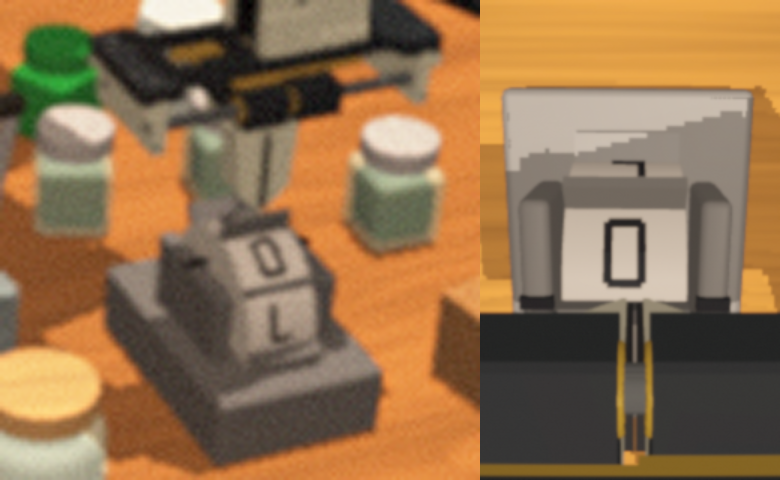

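Call:
{"fn": "arm_command", "kwargs": {"commands": [[0,0,-20,0,-0.3,0],[-40,0,-40,0,-0.3,0],[-40,0,-40,0,-0.3,0],[-40,0,-40,0,-0.3,0],[-40,0,-40,0,-0.3,0]]}}

```text
time: 4.07
ee_pos: [0.6113, 0.2483, 0.1473]
ee_rot: [-0.0, 1.0, 0.001, 0.001]
ft_force: [0.4, 0.5, 0.0]
grip_width: 0.0006
```

```bash
cat >> h.py <<'E'
def wcam(c,s):
    """wrist capture with rvec/tvec added"""
    q=s['ee_rot']; T=np.eye(4);T[:3,:3]=R.from_quat([q[1],q[2],q[3],q[0]]).as_matrix();T[:3,3]=s['ee_pos']
    M=np.linalg.inv(T@np.array(c['T_tool_cam'])); c['rvec']=cv2.Rodrigues(M[:3,:3])[0];c['tvec']=M[:3,3]; return c
def wheelpic(ws,f,box=None,k=3):
    s=monitor.state(); c=wcam(eyes.capture('wrist'),s)
    p=proj(c,[tim(0,0,.1)])[0]; x0,y0=int(p[0])-55,max(0,int(p[1])-85)
    a=[]
    for w in ws:
        im=cv2.resize(c['color'][y0:y0+170,x0:x0+110,::-1],None,fx=2.4,fy=2.4,interpolation=cv2.INTER_CUBIC)
        if w is not None: drawtimer(c,im,w,x0,y0,2.4)
        a.append(im)
    cv2.imwrite('pics/'+f,np.hstack(a))
E
python3 - <<'E'
from h import *
st(); wheelpic([None,40,45],'w4.png')
E
```

```text
t 4.07 pos [0.6113 0.2483 0.1473] psi 0.1 q [ 0.27  0.63  1.19 -0.    1.32  1.84] F [0.4 0.5 0. ] w 0.0006
```

View pics/w4.png

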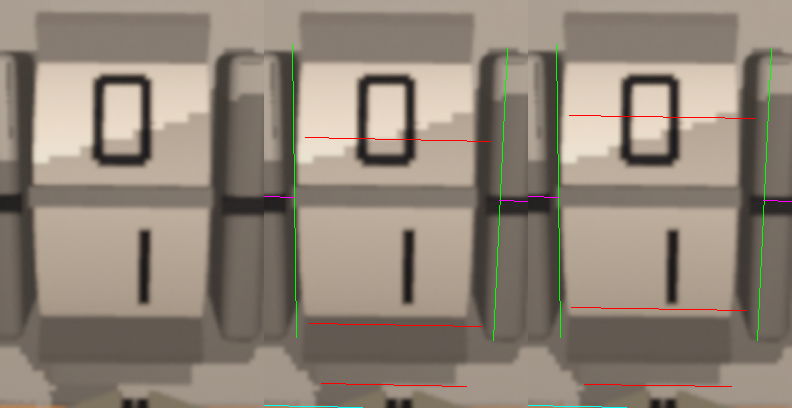

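```bash
python3 - <<'E'
from h import *
d=pickle.load(open('c0.pkl','rb'))['wrist']
a=[]
for f,pos,ws in(('w2.png',[.635,.2477,.1508],(16,22,28)),):
  for w in ws:
    c=dict(d); c=wcam(c,dict(ee_rot=[0,1,0,0],ee_pos=np.array(pos)))
    im=cv2.imread('pics/'+f)[140:300,240:400]; im=cv2.resize(im,None,fx=1.6,fy=1.6,interpolation=cv2.INTER_CUBIC); im=np.ascontiguousarray(im); drawtimer(c,im,w,240,140,1.6); a.append(im)
cv2.imwrite('pics/x.png',np.hstack(a))
wheelpic([18,21,24],'w5.png')
E
```

```text
(no output)
```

View pics/x.png

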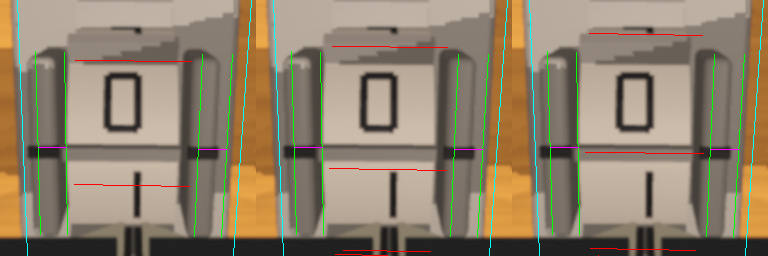

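View pics/w5.png

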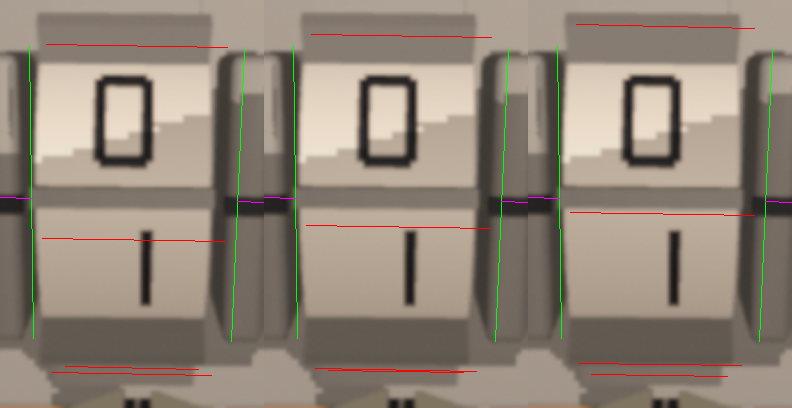

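```bash
python3 - <<'E'
from h import *
d=pickle.load(open('c0.pkl','rb'))
c=d['scene']
print(proj(c,[(.6515,.248,.107),(.6515,.248,.117),(.6515,.248,.145)]), 'lug',proj(c,lug(5)), proj(c,lug(5,.05)))
print(((proj(c,[(.6515,.248,.107)])-[340,180])*4))
E
```

```text
[[402.44129519 238.11162895]
 [402.78277144 234.51193958]
 [403.74796249 224.28613891]] lug [[394.0939398  234.60388201]
 [410.85233022 231.27393945]] [[393.52691721 238.69748229]
 [410.20746747 235.34373159]]
[[249.76518077 232.4465158 ]]
```

View pics/w3.png

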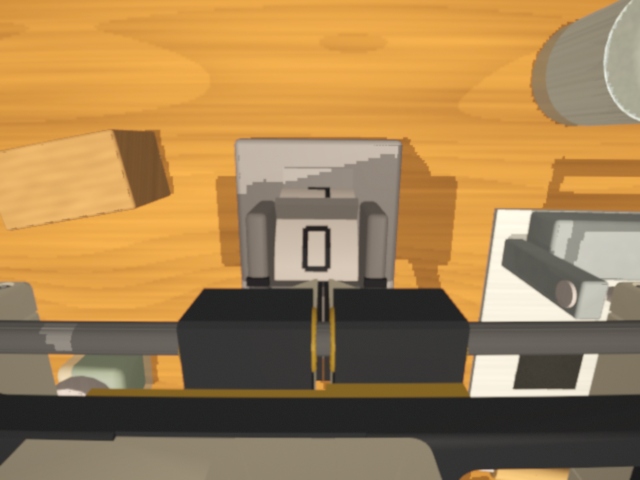

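```bash
python3 - <<'E'
from h import *
d=pickle.load(open('c0.pkl','rb'))
c=d['scene']
print(proj(c,[(.635,.2478,.1508),(.625,.2478,.1508),(.635,.2578,.1508),(.635,.2478,.1608)]))
st()
c=eyes.capture('scene'); im=c['color'][160:300,340:480,::-1]; cv2.imwrite('pics/s5.png',cv2.resize(im,None,fx=4,fy=4,interpolation=cv2.INTER_CUBIC))
print((proj(c,[monitor.state()['ee_pos']])-[340,160])*4)
c=eyes.capture('top'); im=c['color'][160:260,160:280,::-1]; cv2.imwrite('pics/t5.png',cv2.resize(im,None,fx=5,fy=5,interpolation=cv2.INTER_CUBIC))
print((proj(c,[monitor.state()['ee_pos']])-[160,160])*5)
E
```

```text
[[400.56448076 218.75595952]
 [398.5875646  216.72528688]
 [404.35367299 217.99812495]
 [400.89662407 215.05557942]]
t 4.17 pos [0.6116 0.248  0.1464] psi 0.0 q [ 0.27  0.63  1.19 -0.    1.32  1.84] F [-0.3 -0.3  0.5] w 0.0004
[[223.42231441 222.88572928]]
[[228.03884717 278.06914266]]
```

View pics/s5.png

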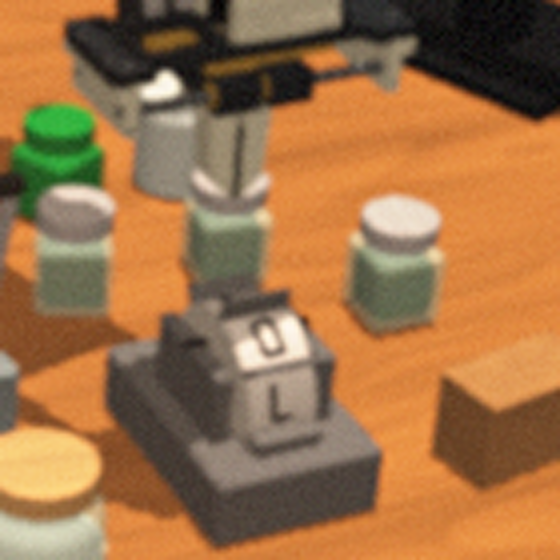

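View pics/t5.png

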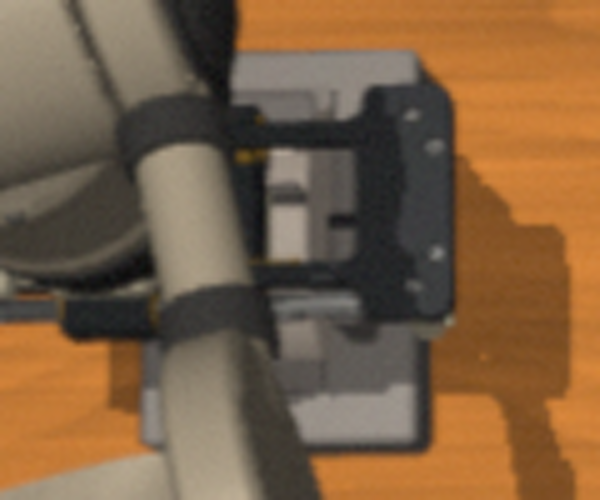

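```bash
python3 - <<'E'
from h import *
d=pickle.load(open('c0.pkl','rb'))
c=d['scene'];im=np.ascontiguousarray(c['color'][90:190,0:140,::-1]);im=cv2.resize(im,None,fx=5,fy=5,interpolation=cv2.INTER_CUBIC)
yv=np.array([np.sin(np.radians(25.3)),-np.cos(np.radians(25.3)),0]);p0=np.array([.2239,-.4744,.2005])
for P in(p0,p0+.046*yv,p0-.046*yv,p0+.065*yv,p0-.065*yv,p0+[0,0,.066]):
    p=(proj(c,[P])[0]-[0,90])*5; cv2.circle(im,(int(p[0]),int(p[1])),4,(0,0,255),-1)
cv2.imwrite('pics/y.png',im)
E
```

```text
(no output)
```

View pics/y.png

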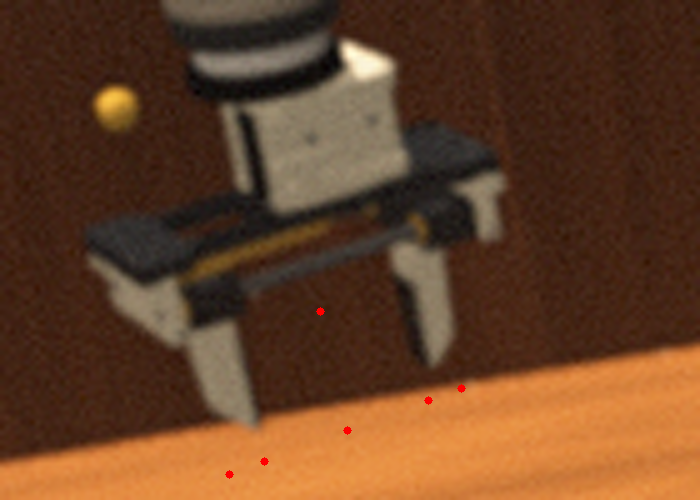

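```bash
python3 - <<'E'
from h import *
d=pickle.load(open('c0.pkl','rb'))
print(proj(d['scene'],[(0.6946,.0775,.2534),(.6902,-.1497,.2534),(.6353,.092,.1),(.5306,.4229,.075)]))
st();go(.6315,.248,.107,0)
im=d['scene']['color'][150:250,220:400,::-1]; cv2.imwrite('pics/z.png',cv2.resize(im,None,fx=4,fy=4))
E
```

```text
[[344.84104183 204.48890854]
 [237.99759828 223.33573168]
 [338.5982792  249.93183533]
 [438.84941068 212.8529508 ]]
t 4.27 pos [0.6115 0.2479 0.146 ] psi 0.0 q [ 0.27  0.63  1.19 -0.    1.32  1.84] F [-0.2  0.4 -0.3] w -0.0
shift [20.  -0.1 39. ] turn [0. 0. 0.] rows 1.1
```

View pics/z.png

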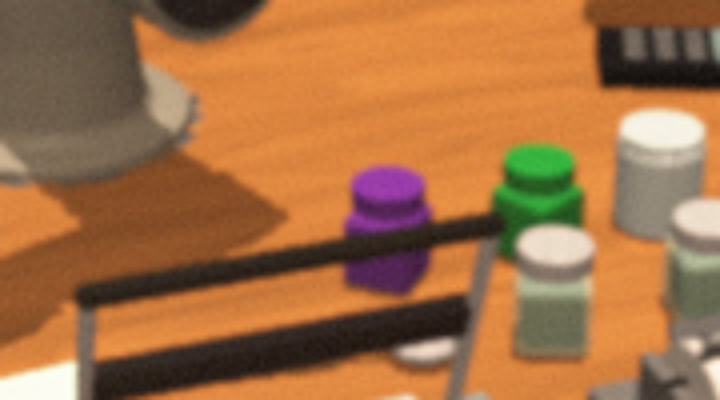

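Call:
{"fn": "arm_command", "kwargs": {"commands": [[20,0,15,0,0,0],[20,0,30,0,0,0],[20,0,40,0,0,0],[20,0,44,0,0,0],[20,0,44,0,0,0],[20,0,44,0,0,0]]}}

```text
time: 4.77
ee_pos: [0.6311, 0.2482, 0.1029]
ee_rot: [0.0, 1.0, 0.001, -0.0]
ft_force: [-0.6, 1.0, -0.0]
grip_width: 0.0002
```

Call:
{"fn": "arm_command", "kwargs": {"commands": [[0,0,3,0,0,0],[0,0,6,0,0,0],[0,0,6,0,0,0]]}}

```text
time: 5.02
ee_pos: [0.6309, 0.2482, 0.0967]
ee_rot: [0.0, 1.0, 0.001, -0.0]
ft_force: [-0.3, 0.3, -0.2]
grip_width: 0.0006
```

```bash
python3 - <<'E'
from h import *
st()
c=eyes.capture('scene'); im=c['color'][160:280,340:460,::-1]; cv2.imwrite('pics/s6.png',cv2.resize(im,None,fx=5,fy=5,interpolation=cv2.INTER_CUBIC))
st()
E
```

```text
t 5.02 pos [0.6309 0.2482 0.0967] psi 0.1 q [ 0.26  0.71  1.19 -0.    1.24  1.83] F [-0.3  0.3 -0.2] w 0.0006
t 5.07 pos [0.6309 0.2481 0.0968] psi 0.1 q [ 0.26  0.71  1.19 -0.    1.24  1.83] F [-0.6  0.4 -0.5] w 0.0004
```

View pics/s6.png

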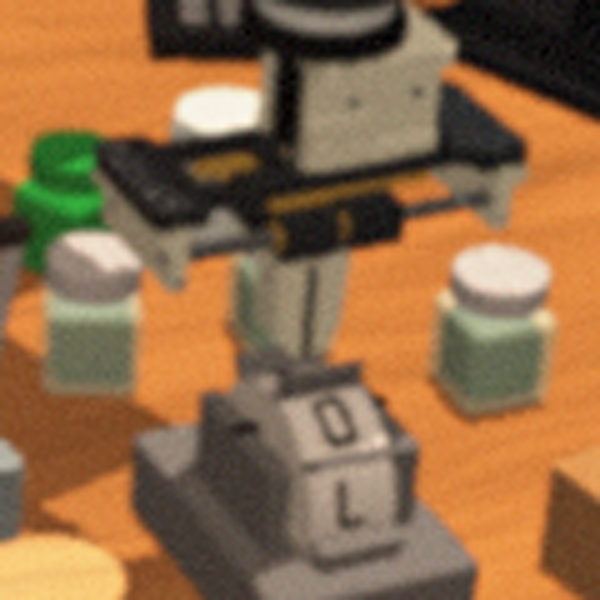

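Call:
{"fn": "arm_command", "kwargs": {"commands": [[0,0,2,0,0,0],[0,0,4,0,0,0],[0,0,4,0,0,0]]}}

```text
time: 5.32
ee_pos: [0.6308, 0.248, 0.0923]
ee_rot: [0.0, 1.0, 0.0, -0.0]
ft_force: [-0.5, 0.1, -0.0]
grip_width: 0.0003
```

Call:
{"fn": "arm_command", "kwargs": {"commands": [[0,0,1.5,0,0,0],[0,0,3,0,0,0],[0,0,3,0,0,0]]}}

```text
time: 5.57
ee_pos: [0.6309, 0.248, 0.0893]
ee_rot: [0.0, 1.0, 0.0, -0.0]
ft_force: [-0.3, 0.1, -0.1]
grip_width: 0.0004
```

Call:
{"fn": "arm_command", "kwargs": {"commands": [[0,0,1,0,0,0],[0,0,2,0,0,0],[0,0,2,0,0,0]]}}

```text
time: 5.82
ee_pos: [0.631, 0.2481, 0.0874]
ee_rot: [0.0, 1.0, 0.001, -0.0]
ft_force: [-0.9, -0.3, -0.2]
grip_width: 0.0006
```

```bash
python3 - <<'E'
from h import *
st()
c=eyes.capture('scene'); im=c['color'][160:280,340:460,::-1]; cv2.imwrite('pics/s7.png',cv2.resize(im,None,fx=5,fy=5,interpolation=cv2.INTER_CUBIC))
st();s=monitor.state();print(s['tau'],s['ee_rot'])
E
```

```text
t 5.82 pos [0.631  0.2481 0.0874] psi 0.1 q [ 0.26  0.72  1.2  -0.    1.22  1.83] F [-0.9 -0.3 -0.2] w 0.0006
t 5.87 pos [0.631  0.2481 0.0876] psi 0.1 q [ 0.26  0.72  1.2  -0.    1.22  1.83] F [-0.3  0.  -1.2] w 0.0008
[-3.59185178e-04 -6.05163288e+01 -2.39504975e+01  1.31421152e-02
 -1.02259812e-01  5.61069373e-05] [ 7.36084762e-05  9.99999866e-01  4.96976349e-04 -1.24140383e-04]
```

View pics/s7.png

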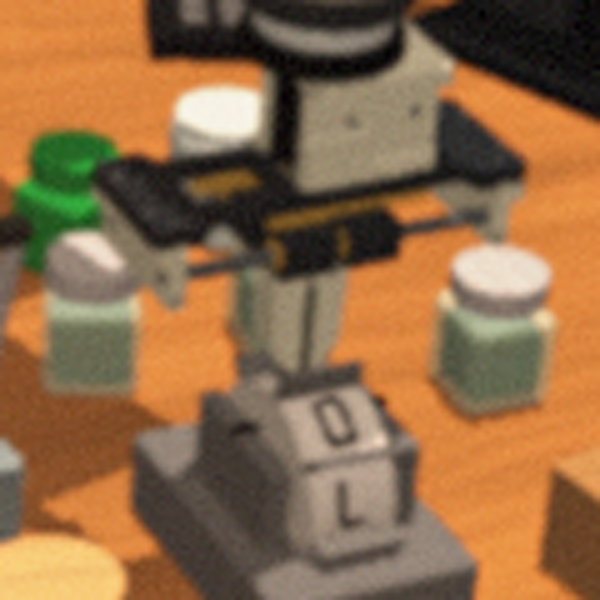

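Call:
{"fn": "arm_command", "kwargs": {"commands": [[5,0,0,0,0,0],[10,0,0,0,0,0],[15,0,0,0,0,0],[20,0,0,0,0,0],[20,0,0,0,0,0]]}}

```text
time: 6.28
ee_pos: [0.6522, 0.248, 0.0875]
ee_rot: [-0.0, 1.0, 0.0, 0.0]
ft_force: [0.4, -0.4, 0.3]
grip_width: 0.0001
```

```bash
python3 - <<'E'
from h import *
st()
c=eyes.capture('scene'); im=c['color'][160:280,340:460,::-1]; cv2.imwrite('pics/s8.png',cv2.resize(im,None,fx=5,fy=5,interpolation=cv2.INTER_CUBIC))
st()
E
```

```text
t 6.28 pos [0.6522 0.248  0.0875] psi 0.0 q [ 0.25  0.75  1.13 -0.    1.26  1.82] F [ 0.4 -0.4  0.3] w 0.0001
t 6.33 pos [0.6518 0.248  0.0875] psi 0.0 q [ 0.25  0.75  1.13 -0.    1.26  1.82] F [-1.3  0.7 -0.3] w 0.0003
```

View pics/s8.png

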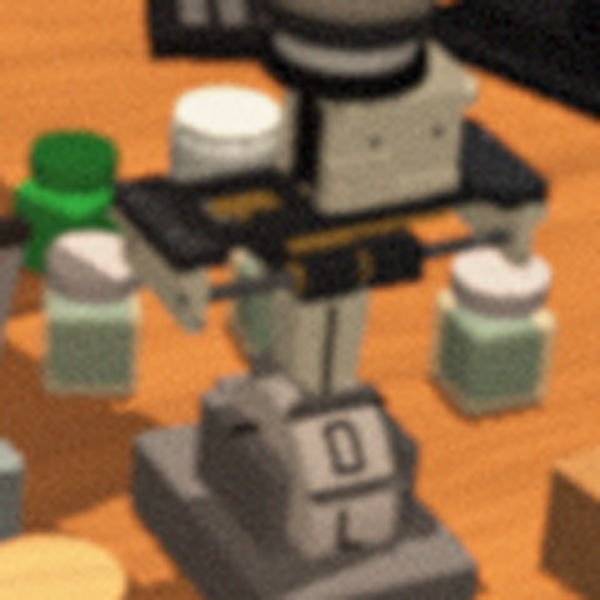

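Call:
{"fn": "arm_command", "kwargs": {"commands": [[0,0,-20,0,0,0],[-30,0,-45,0,0,0],[-45,0,-45,0,0,0],[-45,0,-45,0,0,0],[-45,0,-45,0,0,0]]}}

```text
time: 6.75
ee_pos: [0.6062, 0.2482, 0.1334]
ee_rot: [-0.0, 1.0, 0.001, 0.001]
ft_force: [0.5, 0.3, -0.8]
grip_width: 0.0003
```

```bash
python3 - <<'E'
from h import *
st(); wheelpic([46,50,54],'w6.png');st()
E
```

```text
t 6.75 pos [0.6062 0.2482 0.1334] psi 0.1 q [ 0.27  0.63  1.23 -0.    1.28  1.84] F [ 0.5  0.3 -0.8] w 0.0003
t 6.8 pos [0.6065 0.248  0.1327] psi 0.1 q [ 0.27  0.64  1.23 -0.    1.28  1.84] F [-0.2  0.2  0.2] w 0.0005
```

View pics/w6.png

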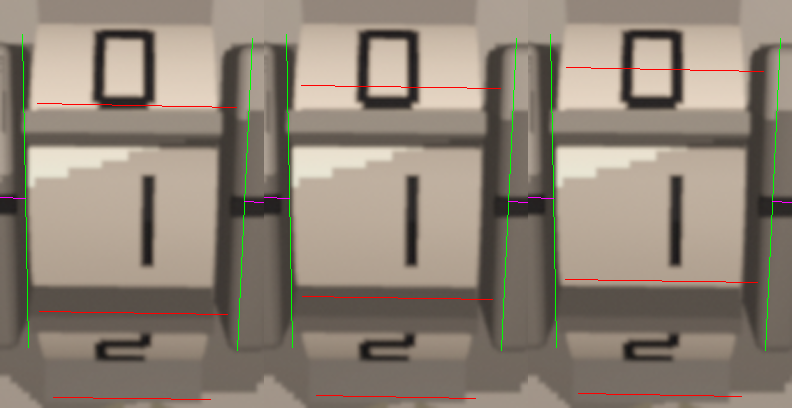

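```bash
cat >> h.py <<'E'
ZB=0.0195
_w=wcam
def wcam(c,s):
    s=dict(s); s['ee_pos']=np.array(s['ee_pos'])+[0,0,ZB]; return _w(c,s)
E
python3 - <<'E'
from h import *
wheelpic([42,46,50],'w7.png');st()
E
```

```text
t 6.85 pos [0.6067 0.2479 0.1322] psi 0.0 q [ 0.27  0.64  1.23 -0.    1.28  1.84] F [-0.4 -0.5  0.3] w 0.0001
```

View pics/w7.png

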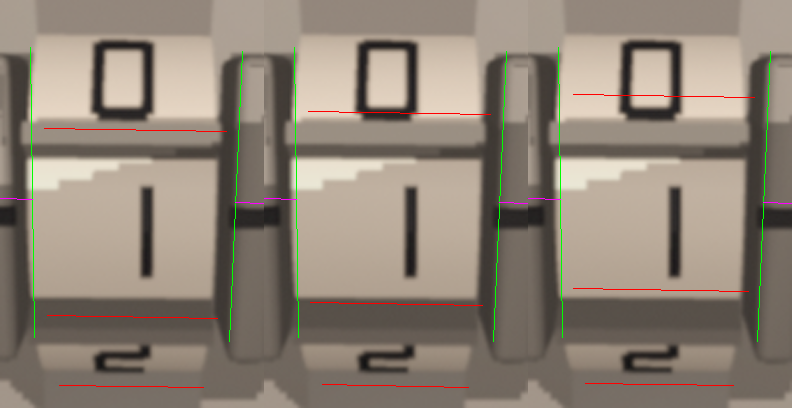

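Call:
{"fn": "arm_command", "kwargs": {"commands": [[-3,0,22,0,0,0],[-3,0,44.7,0,0,0],[-3,0,44.7,0,0,0],[8,0,44.7,0,0,0],[18,0,44.7,0,0,0],[28,0,44.7,0,0,0],[36,0,44.7,0,0,0],[41,0,44.7,0,0,0],[45.3,0,44.7,0,0,0],[45.3,0,44.7,0,0,0]]}}

```text
time: 7.68
ee_pos: [0.6522, 0.2479, 0.0879]
ee_rot: [0.0, 1.0, 0.0, 0.0]
ft_force: [-1.1, -0.1, -0.6]
grip_width: 0.0004
```

Call:
{"fn": "arm_command", "kwargs": {"commands": [[0,0,0,0,0,0],[0,0,-25,0,0,0],[-25,0,-30,0,0,0],[-48,0,-20,0,0,0],[-48,0,0,0,0,0],[-48,0,0,0,0,0],[-40,0,0,0,0,0],[-30,0,0,0,0,0],[-20,0,0,0,0,0],[-10,0,0,0,0,0]]}}

```text
time: 8.52
ee_pos: [0.642, 0.2482, 0.0889]
ee_rot: [0.0, 1.0, 0.001, 0.0]
ft_force: [-1.5, 0.1, -1.2]
grip_width: 0.0004
```

```bash
python3 - <<'E'
from h import *
st()
c=eyes.capture('scene'); im=c['color'][160:280,340:460,::-1]; cv2.imwrite('pics/s9.png',cv2.resize(im,None,fx=5,fy=5,interpolation=cv2.INTER_CUBIC))
st()
E
```

```text
t 8.52 pos [0.642  0.2482 0.0889] psi 0.1 q [ 0.26  0.74  1.16 -0.    1.24  1.83] F [-1.5  0.1 -1.2] w 0.0004
t 8.57 pos [0.6438 0.2479 0.0887] psi 0.0 q [ 0.26  0.74  1.16 -0.    1.24  1.83] F [-0.5 -0.4  0.1] w 0.0004
```

View pics/s9.png

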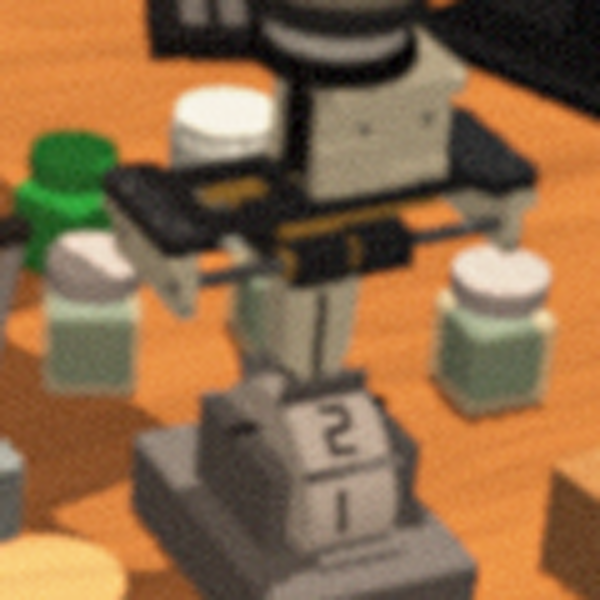

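Call:
{"fn": "arm_command", "kwargs": {"commands": [[5,0,1,0,0,0],[10,0,1,0,0,0],[10,0,1,0,0,0],[10,0,-24,0,0,0],[-15,0,-30,0,0,0],[-38,0,-20,0,0,0],[-38,0,1,0,0,0],[-38,0,1,0,0,0],[-30,0,1,0,0,0],[-22,0,1,0,0,0]]}}

```text
time: 9.4
ee_pos: [0.6194, 0.2482, 0.0877]
ee_rot: [0.0, 1.0, 0.001, -0.0]
ft_force: [-2.7, -0.3, 0.6]
grip_width: 0.0002
```

Call:
{"fn": "arm_command", "kwargs": {"commands": [[9,0,0,0,0,0],[17,0,0,0,0,0],[23,0,0,0,0,0],[28,0,0,0,0,0],[32,0,0,0,0,0],[32,0,0,0,0,0],[32,0,-25,0,0,0],[2,0,-45,0,0,0],[-14,0,-45,0,0,0],[-14,0,-45,0,0,0]]}}

```text
time: 10.23
ee_pos: [0.6037, 0.2487, 0.1342]
ee_rot: [-0.0, 1.0, 0.001, 0.001]
ft_force: [1.4, -0.2, 0.4]
grip_width: 0.0003
```

```bash
python3 - <<'E'
from h import *
import h
st(); h.TC=h.TC+np.array([-.0045,0]); wheelpic([176,180,184],'w8.png');st()
E
```

```text
t 10.23 pos [0.6037 0.2487 0.1342] psi 0.1 q [0.27 0.63 1.24 0.   1.28 1.84] F [ 1.4 -0.2  0.4] w 0.0003
t 10.28 pos [0.6048 0.2485 0.1333] psi 0.1 q [ 0.27  0.63  1.23 -0.    1.28  1.84] F [-0.4 -0.2 -0.8] w 0.0003
```

View pics/w8.png

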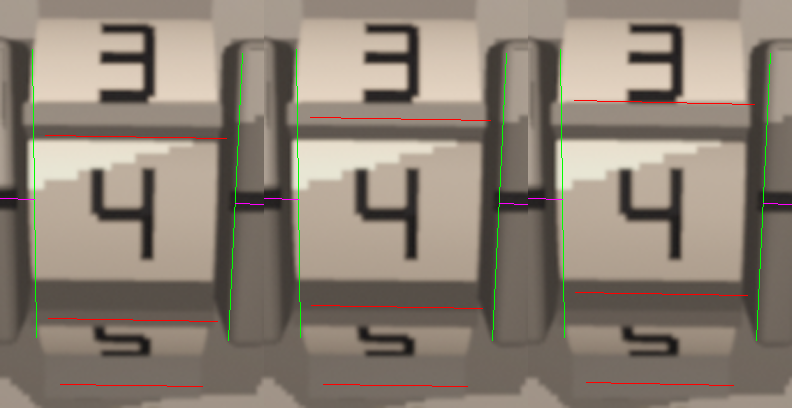

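```bash
python3 - <<'E'
from h import *
import h
h.TC=h.TC+np.array([-.0045,-.0015]); h.TY=np.radians(-.3)
s=monitor.state(); c=wcam(eyes.capture('wrist'),s)
p=proj(c,[tim(0,0,.1)])[0]; x0,y0=int(p[0])-45,max(0,int(p[1])-60)
im0=cv2.resize(c['color'][y0:y0+120,x0:x0+90,::-1],None,fx=4.4,fy=4.4,interpolation=cv2.INTER_CUBIC)
out=[]
for w in(178,181,184)[:2]:
  im=im0.copy(); drawtimer(c,im,1000 if 0 else w,x0,y0,4.4)
  for a in(w-180+22.5,w-180-22.5):
    for r in(.05,.062):
      for t in(-.0025,.0025):
        b=np.radians(a); P=[tim(r*np.sin(b)+t*np.cos(b),y,.058+r*np.cos(b)-t*np.sin(b)) for y in(-.022,.022)]
        q=((proj(c,P)-[x0,y0]+.5)*4.4-.5).astype(int); cv2.line(im,tuple(map(int,q[0])),tuple(map(int,q[1])),(0,0,255) if r>.06 else (255,0,0),1)
  out.append(im)
cv2.imwrite('pics/w9.png',np.hstack(out))
E
```

```text
(no output)
```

View pics/w9.png

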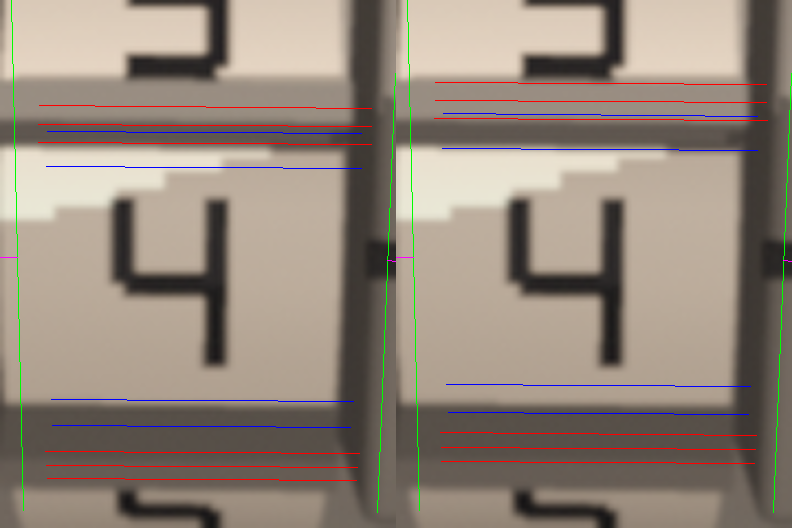

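```bash
python3 - <<'E'
from h import *
st(); go(.531,.423,.15,90)
E
```

```text
t 10.33 pos [0.6056 0.2482 0.1327] psi 0.1 q [ 0.27  0.63  1.23 -0.    1.28  1.84] F [0.9 0.6 0.2] w 0.0006
shift [ -74.3 -174.9  -17.4] turn [  0.1  -0.1 -89.9] rows 12.6
```

Call:
{"fn": "arm_command", "kwargs": {"commands": [[0,-20,-30,0,0,-7],[-10,-40,-50,0,0,-14],[-20,-60,-60,0,0,-21],[-30,-80,-60,0,0,-28],[-40,-100,-60,0,0,-35],[-50,-120,-50,0,0,-42],[-60,-140,-40,0,0,-49],[-74,-160,-30,0,0,-56],[-74,-175,-20,0,0,-63],[-74,-175,-17,0,0,-70]], "claw": 1}}

```text
time: 11.17
ee_pos: [0.53, 0.4257, 0.146]
ee_rot: [-0.0, 0.816, 0.578, -0.001]
ft_force: [-0.4, 0.1, -0.2]
grip_width: 0.0623
```

Call:
{"fn": "arm_command", "kwargs": {"commands": [[0,0,0,0,0,-7],[0,0,0,0,0,-14],[0,0,0,0,0,-20],[0,0,0,0,0,-20],[0,0,0,0,0,-20]]}}

```text
time: 11.58
ee_pos: [0.5318, 0.4229, 0.1482]
ee_rot: [0.0, 0.708, 0.706, -0.0]
ft_force: [-1.2, 0.0, 0.2]
grip_width: 0.091
```

```bash
python3 - <<'E'
from h import *
st(); s=monitor.state();c=wcam(save('wrist','j1.png'),s); print(proj(c,[(.5306,.4229,.075),(.5306,.4229,0),list(s['ee_pos'])]))
save('top','t6.png')
E
```

```text
t 11.58 pos [0.5318 0.4229 0.1482] psi 89.8 q [ 0.56  0.67  1.12 -0.    1.35  0.56] F [-1.2  0.   0.2] w 0.091
[[323.90655791 235.06720228]
 [323.76458809 215.14281196]
 [326.25233505 267.3839581 ]]
```

View pics/j1.png

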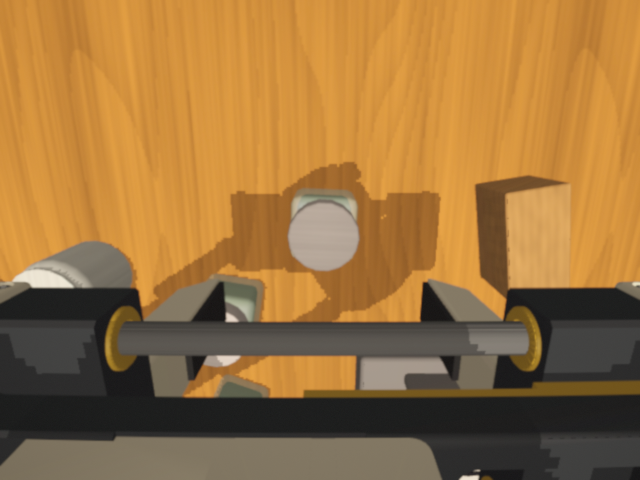

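View pics/t6.png

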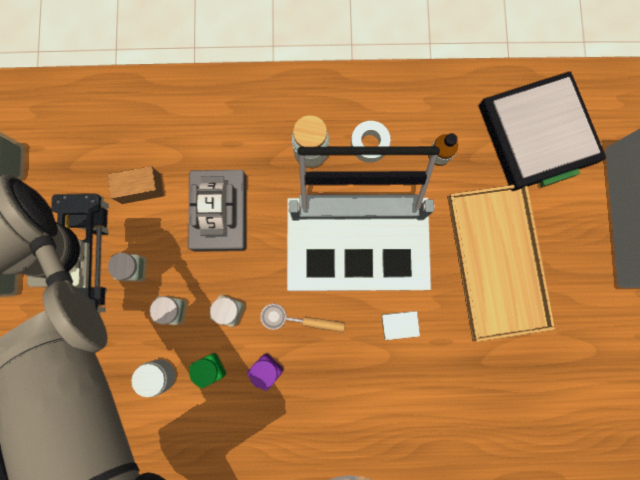

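Call:
{"fn": "arm_command", "kwargs": {"commands": [[0,-1,35,0,0,0],[0,-1,70,0,0,0],[0,-1,105,0,0,0],[0,-1,130,0,0,0],[0,-1,138,0,0,0],[0,-1,138,0,0,0],[0,-1,138,0,0,0]]}}

```text
time: 12.27
ee_pos: [0.531, 0.4234, 0.012]
ee_rot: [0.0, 0.707, 0.707, 0.001]
ft_force: [-0.6, 0.7, 0.4]
grip_width: 0.0918
```

```bash
python3 - <<'E'
from h import *
st(); c=save('scene','s10.png');save('wrist','j2.png'); im=c['color'][130:290,360:560,::-1]; cv2.imwrite('pics/s10.png',cv2.resize(im,None,fx=4,fy=4,interpolation=cv2.INTER_CUBIC))
E
```

```text
t 12.27 pos [0.531  0.4234 0.012 ] psi 90.0 q [ 0.56  0.8   1.27 -0.    1.08  0.56] F [-0.6  0.7  0.4] w 0.0918
```

View pics/s10.png

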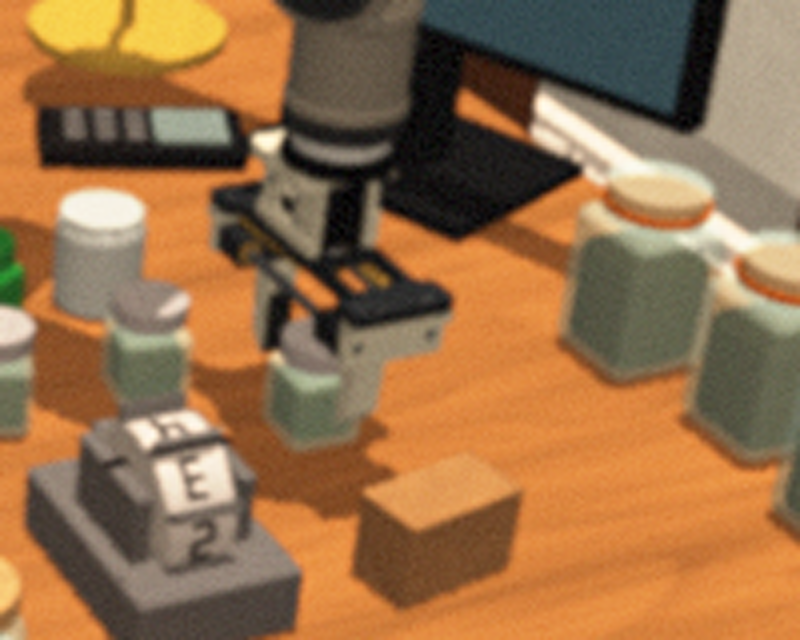

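View pics/j2.png

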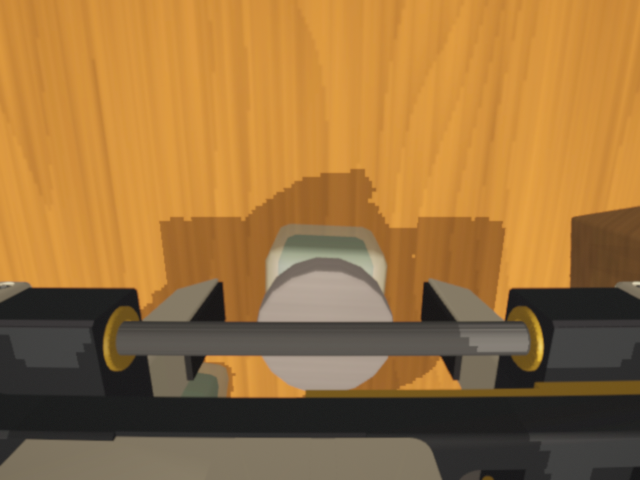

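Call:
{"fn": "arm_command", "kwargs": {"commands": [[0,0,0,0,0,0],[0,0,0,0,0,0],[0,0,0,0,0,0],[0,0,0,0,0,0],[0,0,0,0,0,0],[0,0,0,0,0,0],[0,0,-20,0,0,0],[0,0,-50,0,0,0],[0,0,-80,0,0,0],[0,0,-80,0,0,0]], "claw": 0, "grip_force": 20}}

```text
time: 13.2
ee_pos: [0.5331, 0.4249, 0.0976]
ee_rot: [0.001, 0.707, 0.707, 0.005]
ft_force: [1.2, 1.1, -1.1]
grip_width: 0.0517
```

```bash
python3 - <<'E'
from h import *
st(); c=save('scene','s11.png');save('wrist','j3.png'); im=c['color'][100:270,360:560,::-1]; cv2.imwrite('pics/s11.png',cv2.resize(im,None,fx=3.5,fy=3.5,interpolation=cv2.INTER_CUBIC))
go(.5315,-.1063,.14,89);st()
E
```

```text
t 13.2 pos [0.5331 0.4249 0.0976] psi 90.1 q [ 0.56  0.71  1.19 -0.    1.23  0.56] F [ 1.2  1.1 -1.1] w 0.0517
shift [-5.295e+02  5.000e-01 -4.860e+01] turn [ 0.1 -0.1  1.1] rows 12.8
t 13.3 pos [0.5306 0.4233 0.092 ] psi 90.1 q [ 0.56  0.71  1.2  -0.    1.23  0.56] F [-0.3 -0.  -3.2] w 0.0521
```

View pics/s11.png

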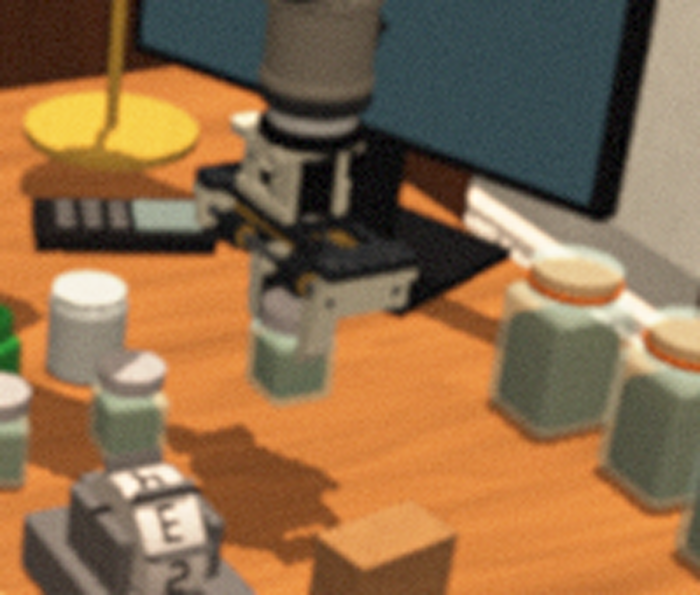

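View pics/j3.png

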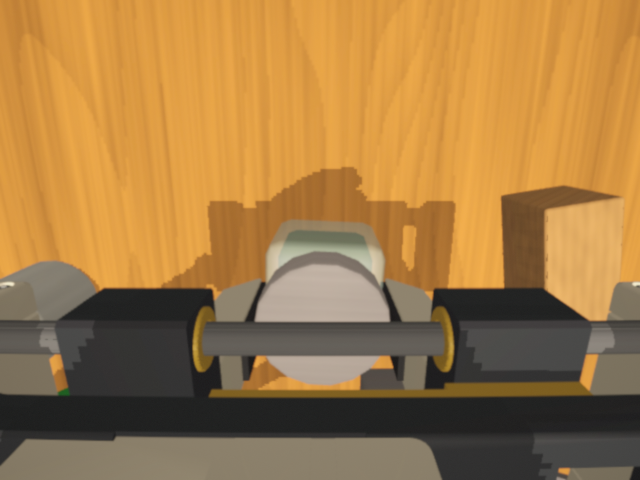

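Call:
{"fn": "arm_command", "kwargs": {"commands": [[-35,0,-48,0,0,1],[-75,0,-48,0,0,1],[-115,0,-48,0,0,1],[-156,0,-48,0,0,1],[-197,0,-48,0,0,1],[-238,0,-48,0,0,1],[-279,0,-48,0,0,1],[-320,0,-48,0,0,1],[-361,0,-48,0,0,1],[-402,0,-48,0,0,1]]}}

```text
time: 14.13
ee_pos: [0.5289, 0.0233, 0.1371]
ee_rot: [-0.001, 0.713, 0.701, -0.001]
ft_force: [-0.1, -1.1, -2.2]
grip_width: 0.0522
```

Call:
{"fn": "arm_command", "kwargs": {"commands": [[-41,0,0,0,0,0],[-82,0,0,0,0,0],[-115,0,0,0,0,0],[-130,0,0,0,0,0],[-130,0,0,0,0,0],[-130,0,0,0,0,0],[-130,0,0,0,0,0]]}}

```text
time: 14.72
ee_pos: [0.5276, -0.1038, 0.1378]
ee_rot: [-0.001, 0.713, 0.701, -0.0]
ft_force: [1.0, 0.2, -1.9]
grip_width: 0.0523
```

```bash
python3 - <<'E'
from h import *
st();save('wrist','j4.png');go(.5308,-.1113,.019,89);st()
E
```

```text
t 14.72 pos [ 0.5276 -0.1038  0.1378] psi 89.1 q [-0.34  0.43  1.58  0.    1.14 -0.32] F [ 1.   0.2 -1.9] w 0.0523
shift [ -7.9   3.3 119.1] turn [-0.1 -0.1  0.1] rows 2.9
t 14.77 pos [ 0.5279 -0.1035  0.1381] psi 89.1 q [-0.34  0.42  1.58  0.    1.14 -0.32] F [ 0.7  0.5 -1.9] w 0.0518
```

View pics/j4.png

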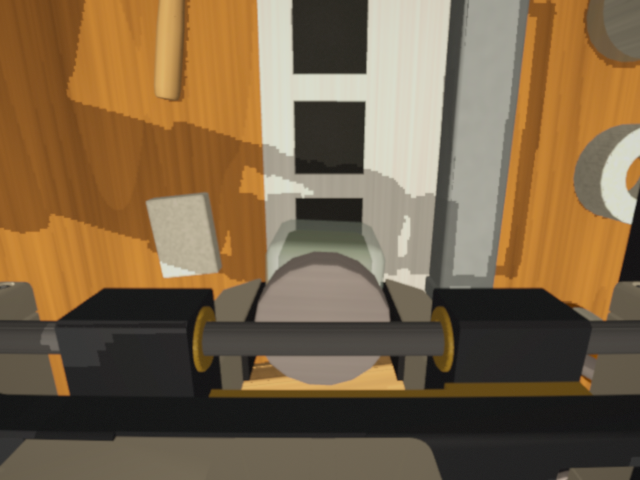

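Call:
{"fn": "arm_command", "kwargs": {"commands": [[-8,3.5,30,0,0,0],[-8,3.5,65,0,0,0],[-8,3.5,95,0,0,0],[-8,3.5,110,0,0,0],[-8,3.5,116,0,0,0],[-8,3.5,118,0,0,0],[-8,3.5,118,0,0,0],[-8,3.5,118,0,0,0]]}}

```text
time: 15.43
ee_pos: [0.5324, -0.112, 0.0216]
ee_rot: [0.0, 0.712, 0.702, 0.0]
ft_force: [0.3, -0.0, -3.2]
grip_width: 0.0519
```

```bash
python3 - <<'E'
from h import *
st();c=save('scene','s12.png');im=c['color'][190:320,190:390,::-1]; cv2.imwrite('pics/s12.png',cv2.resize(im,None,fx=4,fy=4,interpolation=cv2.INTER_CUBIC));st()
E
```

```text
t 15.43 pos [ 0.5324 -0.112   0.0216] psi 89.2 q [-0.35  0.58  1.69 -0.    0.87 -0.33] F [ 0.3 -0.  -3.2] w 0.0519
t 15.48 pos [ 0.5325 -0.1122  0.0216] psi 89.1 q [-0.35  0.58  1.69 -0.    0.87 -0.33] F [-0.7  0.2 -2.9] w 0.0523
```

View pics/s12.png

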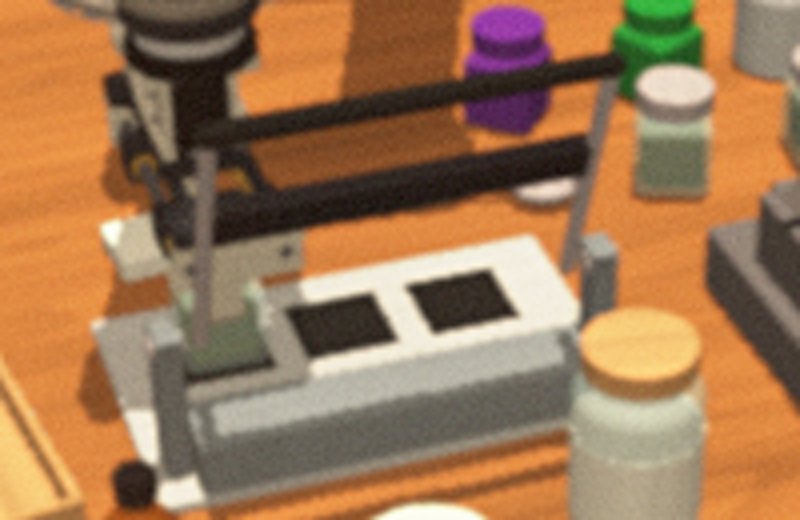

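Call:
{"fn": "arm_command", "kwargs": {"commands": [[0,1,1,0,0,0],[0,1,2,0,0,0],[0,1,3,0,0,0],[0,1,3,0,0,0]]}}

```text
time: 15.82
ee_pos: [0.5331, -0.1125, 0.0207]
ee_rot: [0.001, 0.713, 0.701, 0.0]
ft_force: [-7.2, 4.2, 19.9]
grip_width: 0.0521
```

Call:
{"fn": "arm_command", "kwargs": {"commands": [[0,0,0.5,0,0,0],[0,0,1,0,0,0],[0,0,1,0,0,0]]}}

```text
time: 16.07
ee_pos: [0.5331, -0.1126, 0.0204]
ee_rot: [0.001, 0.713, 0.701, 0.0]
ft_force: [-8.6, 4.1, 26.1]
grip_width: 0.0521
```

Call:
{"fn": "arm_command", "kwargs": {"commands": [[0,0,-2,0,0,0],[0,0,-3,0,0,0],[0,0,-3,0,0,0]]}}

```text
time: 16.32
ee_pos: [0.5334, -0.113, 0.0205]
ee_rot: [0.001, 0.713, 0.701, 0.0]
ft_force: [-1.1, 0.4, 6.8]
grip_width: 0.0519
```

Call:
{"fn": "arm_command", "kwargs": {"commands": [[0,0,0,0,0,0],[0,0,0,0,0,0],[0,0,0,0,0,0],[0,0,0,0,0,0],[0,0,0,0,0,0],[0,0,-20,0,0,0],[0,0,-50,0,0,0],[0,0,-90,0,0,0],[0,0,-120,0,0,0],[0,0,-120,0,0,0]], "claw": 0.85}}

```text
time: 17.15
ee_pos: [0.5363, -0.1141, 0.1465]
ee_rot: [0.005, 0.713, 0.701, 0.003]
ft_force: [0.0, 0.0, 0.4]
grip_width: 0.078
```

```bash
python3 - <<'E'
from h import *
st();s=monitor.state();c=wcam(save('wrist','j5.png'),s);print(proj(c,[(.5315,-.1113,.081),(.5315,-.1113,.006)]))
go(.4458,.3409,.15,90)
E
```

```text
t 17.15 pos [ 0.5363 -0.1141  0.1465] psi 89.1 q [-0.35  0.43  1.55 -0.    1.15 -0.33] F [0.  0.  0.4] w 0.078
[[317.73356329 233.73192967]
 [317.95222169 213.3531437 ]]
shift [453.  -96.5  -8.4] turn [ 0.4  0.1 -0.9] rows 11.1
```

View pics/j5.png

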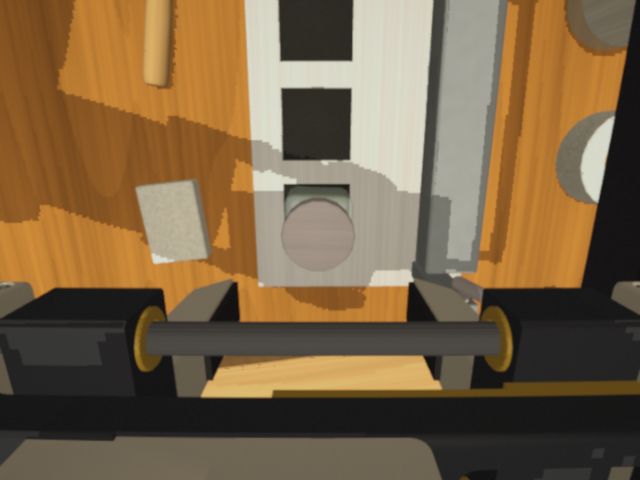

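Call:
{"fn": "arm_command", "kwargs": {"commands": [[41,-9,-8,0,0,-1],[82,-18,-8,0,0,-1],[123,-27,-8,0,0,-1],[164,-36,-8,0,0,-1],[205,-45,-8,0,0,-1],[246,-54,-8,0,0,-1],[286,-63,-8,0,0,-1],[326,-72,-8,0,0,-1],[366,-80,-8,0,0,-1],[406,-88,-8,0,0,-1]]}}

```text
time: 18.03
ee_pos: [0.45, 0.2961, 0.1466]
ee_rot: [-0.0, 0.707, 0.707, -0.001]
ft_force: [0.5, 0.1, -0.1]
grip_width: 0.078
```

Call:
{"fn": "arm_command", "kwargs": {"commands": [[35,-7,0,0,0,0],[46,-8,0,0,0,0],[46,-8,0,0,0,0],[46,-8,0,0,0,0],[46,-8,0,0,0,0]], "claw": 1}}

```text
time: 18.45
ee_pos: [0.4435, 0.3389, 0.1472]
ee_rot: [0.0, 0.707, 0.707, -0.001]
ft_force: [-0.1, -1.3, 0.3]
grip_width: 0.092
```

```bash
python3 - <<'E'
from h import *
st();s=monitor.state();c=wcam(save('wrist','j6.png'),s);print(proj(c,[(.4458,.3409,.075),(.4458,.3409,0)]));save('top','t7.png')
E
```

```text
t 18.45 pos [0.4435 0.3389 0.1472] psi 90.0 q [ 0.52  0.45  1.51 -0.    1.18  0.52] F [-0.1 -1.3  0.3] w 0.092
[[328.62333147 232.78740403]
 [327.58983132 213.17239294]]
```

View pics/j6.png

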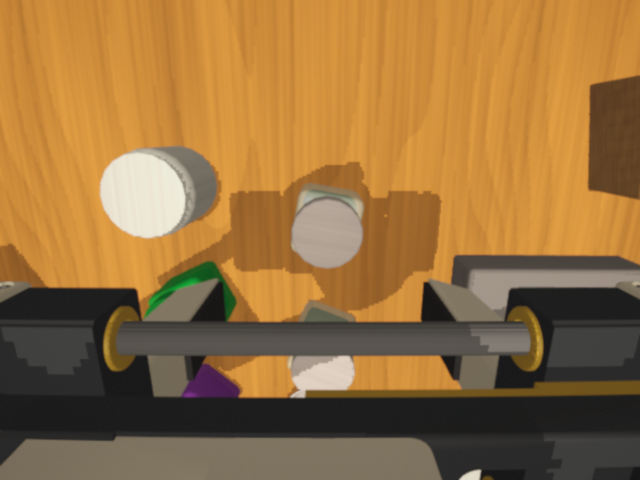

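View pics/t7.png

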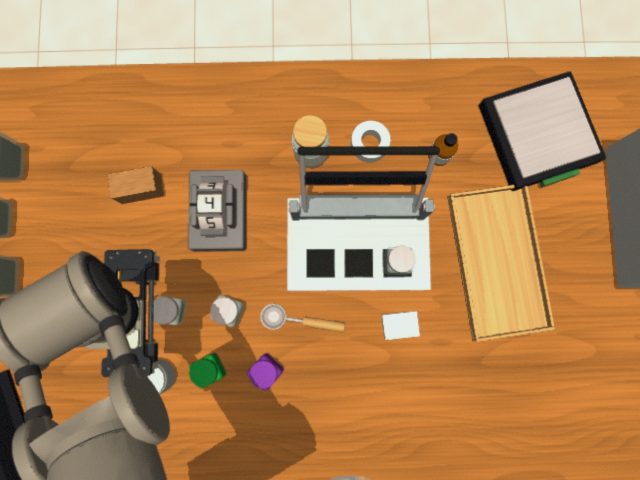

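Call:
{"fn": "arm_command", "kwargs": {"commands": [[2,2,30,0,0,5],[2,2,60,0,0,9],[2,2,95,0,0,9],[2,2,122,0,0,9],[2,2,134,0,0,9],[2,2,134,0,0,9],[2,2,134,0,0,9]]}}

```text
time: 19.13
ee_pos: [0.4459, 0.3414, 0.0139]
ee_rot: [-0.0, 0.761, 0.649, -0.0]
ft_force: [0.6, 1.0, -0.2]
grip_width: 0.0915
```

Call:
{"fn": "arm_command", "kwargs": {"commands": [[0,0,0,0,0,0],[0,0,0,0,0,0],[0,0,0,0,0,0],[0,0,0,0,0,0],[0,0,0,0,0,0],[0,0,0,0,0,0],[0,0,-20,0,0,0],[0,0,-55,0,0,0],[0,0,-90,0,0,0],[0,0,-125,0,0,0]], "claw": 0}}

```text
time: 19.97
ee_pos: [0.4448, 0.3421, 0.1399]
ee_rot: [-0.0, 0.76, 0.65, -0.001]
ft_force: [0.6, -0.6, -3.1]
grip_width: 0.0519
```

```bash
python3 - <<'E'
from h import *
st();save('wrist','j7.png');st();go(.5332,-.0332,.14,89)
E
```

```text
t 19.97 pos [0.4448 0.3421 0.1399] psi 81.1 q [ 0.52  0.46  1.51 -0.    1.17  0.68] F [ 0.6 -0.6 -3.1] w 0.0519
t 20.02 pos [0.4482 0.3443 0.1477] psi 81.1 q [ 0.52  0.45  1.5  -0.    1.17  0.68] F [2.  1.5 4.1] w 0.0517
shift [-359.8  142.4    6.4] turn [ 0.5 -0.4 -7.9] rows 9.3
```

View pics/j7.png

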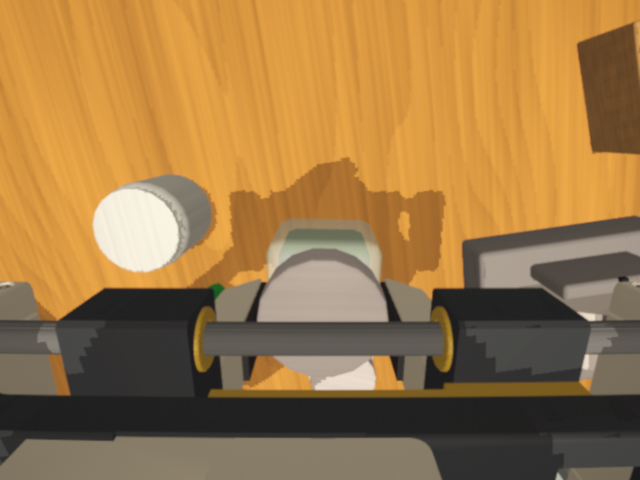

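Call:
{"fn": "arm_command", "kwargs": {"commands": [[-38,15,0,0,0,-2],[-76,30,0,0,0,-4],[-114,45,0,0,0,-6],[-152,60,0,0,0,-8],[-190,75,0,0,0,-8],[-228,90,0,0,0,-8],[-266,105,0,0,0,-8],[-304,120,0,0,0,-8],[-335,132,0,0,0,-8],[-358,141,0,0,0,-8]]}}

```text
time: 20.85
ee_pos: [0.5292, -0.0361, 0.1386]
ee_rot: [0.0, 0.714, 0.701, -0.0]
ft_force: [-0.0, -0.2, -1.4]
grip_width: 0.0511
```

Call:
{"fn": "arm_command", "kwargs": {"commands": [[0,0,0,0,0,0],[0,0,0,0,0,0],[0,0,0,0,0,0]]}}

```text
time: 21.1
ee_pos: [0.5286, -0.0326, 0.1386]
ee_rot: [-0.001, 0.713, 0.701, -0.0]
ft_force: [0.8, 0.9, -2.1]
grip_width: 0.0518
```

```bash
python3 - <<'E'
from h import *
st();go(.5325,-.0325,.0225,89)
E
```

```text
t 21.1 pos [ 0.5286 -0.0326  0.1386] psi 89.0 q [-0.21  0.41  1.61  0.    1.13 -0.19] F [ 0.8  0.9 -2.1] w 0.0518
shift [1.000e-01 4.000e+00 1.161e+02] turn [-0.1 -0.   0. ] rows 2.8
```

Call:
{"fn": "arm_command", "kwargs": {"commands": [[0,3.5,35,0,0,0],[0,3.5,70,0,0,0],[0,3.5,98,0,0,0],[0,3.5,110,0,0,0],[0,3.5,115,0,0,0],[0,3.5,117,0,0,0],[0,3.5,118,0,0,0],[0,3.5,118,0,0,0],[0,3.5,118,0,0,0]]}}

```text
time: 21.85
ee_pos: [0.5301, -0.0312, 0.0227]
ee_rot: [-0.002, 0.712, 0.702, -0.001]
ft_force: [-11.7, 0.2, 19.1]
grip_width: 0.0516
```

Call:
{"fn": "arm_command", "kwargs": {"commands": [[0,0,-1,0,0,0],[0,-1,-2,0,0,0],[0,-1,-2.5,0,0,0],[0,-1,-2.5,0,0,0]]}}

```text
time: 22.18
ee_pos: [0.5316, -0.0324, 0.0235]
ee_rot: [0.0, 0.713, 0.702, 0.0]
ft_force: [1.2, 0.4, -2.3]
grip_width: 0.0518
```

```bash
python3 - <<'E'
from h import *
st();c=save('scene','s13.png');im=c['color'][190:320,190:390,::-1]; cv2.imwrite('pics/s13.png',cv2.resize(im,None,fx=4,fy=4,interpolation=cv2.INTER_CUBIC));st()
E
```

```text
t 22.18 pos [ 0.5316 -0.0324  0.0235] psi 89.1 q [-0.2   0.56  1.72  0.    0.86 -0.19] F [ 1.2  0.4 -2.3] w 0.0518
t 22.23 pos [ 0.5316 -0.0326  0.0234] psi 89.1 q [-0.21  0.56  1.72 -0.    0.86 -0.19] F [-0.8  1.  -2.1] w 0.0515
```

View pics/s13.png

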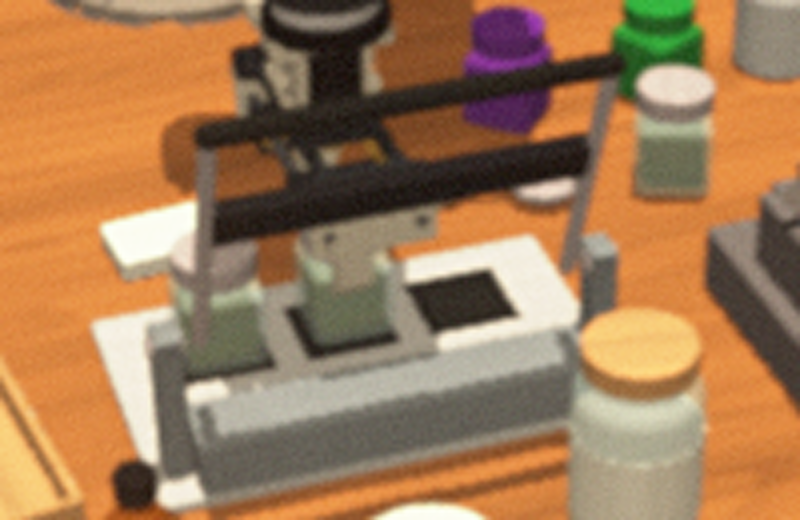

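Just hovering; x could be 1–2 mm farther. Shift +1.5 mm, lower 0.7 mm, release and rise.

Call:
{"fn": "arm_command", "kwargs": {"commands": [[0,1.5,0,0,0,0],[0,1.5,0.8,0,0,0],[0,1.5,0.8,0,0,0]]}}

```text
time: 22.48
ee_pos: [0.5335, -0.0332, 0.0228]
ee_rot: [0.0, 0.713, 0.701, 0.0]
ft_force: [0.6, 0.5, -1.0]
grip_width: 0.0517
```

Call:
{"fn": "arm_command", "kwargs": {"commands": [[0,0,0,0,0,0],[0,0,0,0,0,0],[0,0,0,0,0,0],[0,0,0,0,0,0],[0,0,0,0,0,0],[0,0,-20,0,0,0],[0,0,-50,0,0,0],[0,0,-90,0,0,0],[0,0,-125,0,0,0],[0,0,-125,0,0,0]], "claw": 0.85}}

```text
time: 23.32
ee_pos: [0.537, -0.0339, 0.1549]
ee_rot: [0.005, 0.713, 0.701, 0.004]
ft_force: [1.7, -0.6, -0.4]
grip_width: 0.0785
```

```bash
python3 - <<'E'
from h import *
st();s=monitor.state();c=wcam(save('wrist','j8.png'),s);print(proj(c,[(.5332,-.0332,.081),(.5332,-.0332,.006)]))
go(.4425,.2284,.15,90)
E
```

```text
t 23.32 pos [ 0.537  -0.0339  0.1549] psi 89.1 q [-0.21  0.4   1.57 -0.    1.16 -0.19] F [ 1.7 -0.6 -0.4] w 0.0785
[[318.97224579 233.73240115]
 [318.81802031 213.95445085]]
shift [260.5 -97.3   0.4] turn [ 0.5  0.1 -0.9] rows 6.7
```

View pics/j8.png

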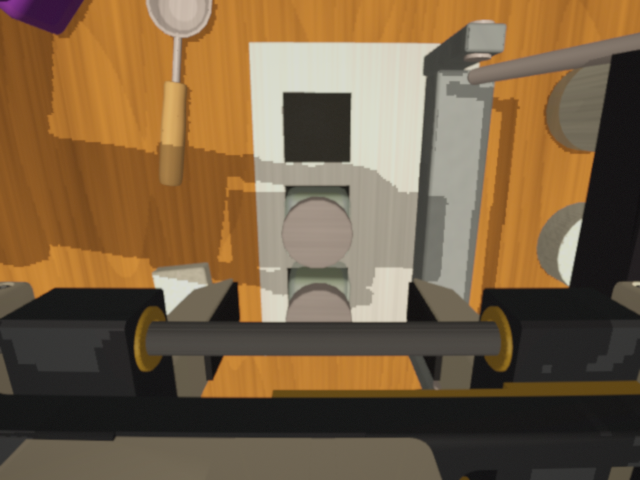

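Call:
{"fn": "arm_command", "kwargs": {"commands": [[38,-14,0,0,0,5],[76,-28,0,0,0,10],[114,-43,0,0,0,15],[152,-57,0,0,0,19],[190,-71,0,0,0,19],[228,-86,0,0,0,19],[258,-95,0,0,0,19],[258,-95,0,0,0,19],[258,-95,0,0,0,19],[258,-95,0,0,0,19]], "claw": 1}}

```text
time: 24.2
ee_pos: [0.442, 0.2259, 0.1469]
ee_rot: [0.0, 0.819, 0.574, -0.001]
ft_force: [-0.2, -0.7, 0.3]
grip_width: 0.0919
```

```bash
python3 - <<'E'
from h import *
st();s=monitor.state();c=wcam(save('wrist','j9.png'),s);print(proj(c,[(.4425,.2284,.075),(.4425,.2284,0)]));go(.4425,.2284,.013,70)
E
```

```text
t 24.2 pos [0.442  0.2259 0.1469] psi 70.1 q [ 0.32  0.34  1.68 -0.    1.12  0.67] F [-0.2 -0.7  0.3] w 0.0919
[[324.84830794 231.31266965]
 [324.55840914 211.94394486]]
shift [  3.   -0.7 134. ] turn [-0.   0.1  0. ] rows 3.2
```

View pics/j9.png

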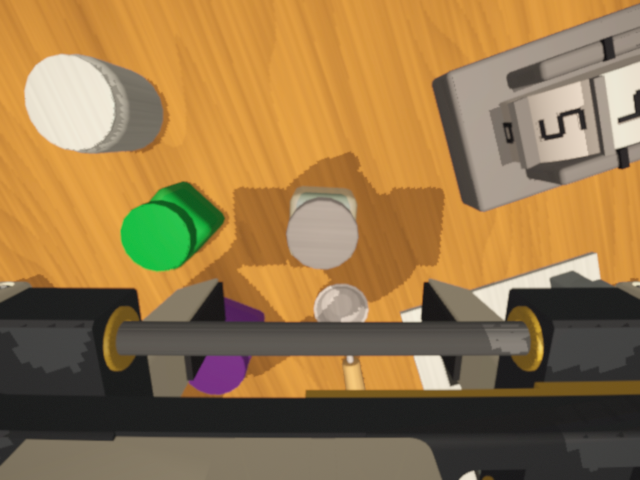

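Call:
{"fn": "arm_command", "kwargs": {"commands": [[2,-1,30,0,0,0],[2,-1,65,0,0,0],[2,-1,100,0,0,0],[2,-1,123,0,0,0],[2,-1,134,0,0,0],[2,-1,134,0,0,0],[2,-1,134,0,0,0]]}}

```text
time: 24.83
ee_pos: [0.4423, 0.2274, 0.0133]
ee_rot: [-0.0, 0.819, 0.573, -0.001]
ft_force: [-0.0, -1.1, 0.1]
grip_width: 0.0917
```

Call:
{"fn": "arm_command", "kwargs": {"commands": [[0,0,0,0,0,0],[0,0,0,0,0,0],[0,0,0,0,0,0],[0,0,0,0,0,0],[0,0,0,0,0,0],[0,0,0,0,0,0],[0,0,-25,0,0,0],[0,0,-65,0,0,0],[0,0,-105,0,0,0],[0,0,-125,0,0,0]], "claw": 0}}

```text
time: 25.67
ee_pos: [0.4434, 0.2292, 0.1428]
ee_rot: [0.001, 0.819, 0.574, 0.002]
ft_force: [0.7, 0.5, -1.7]
grip_width: 0.0516
```

```bash
python3 - <<'E'
from h import *
st();save('wrist','j10.png');go(.534,.0447,.14,89)
E
```

```text
t 25.67 pos [0.4434 0.2292 0.1428] psi 70.1 q [ 0.32  0.35  1.69 -0.    1.1   0.67] F [ 0.7  0.5 -1.7] w 0.0516
shift [-143.7  146.7    5.5] turn [  0.5  -0.3 -18.9] rows 4.9
```

View pics/j10.png

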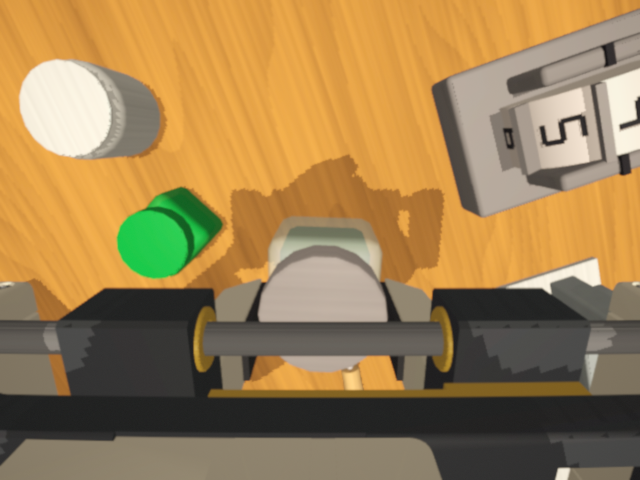

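Call:
{"fn": "arm_command", "kwargs": {"commands": [[-30,30,0,0,0,-5],[-60,60,0,0,0,-10],[-90,90,0,0,0,-15],[-120,117,0,0,0,-19],[-148,145,0,0,0,-19],[-148,145,0,0,0,-19],[-148,145,0,0,0,-19],[-148,145,0,0,0,-19]]}}

```text
time: 26.38
ee_pos: [0.527, 0.0402, 0.1378]
ee_rot: [-0.001, 0.713, 0.701, -0.001]
ft_force: [-0.9, 0.2, -1.7]
grip_width: 0.0514
```

```bash
python3 - <<'E'
from h import *
st();s=monitor.state();c=wcam(save('wrist','j11.png'),s);print(proj(c,[(.5346,.0445,.006)]));go(.534,.0395,.0222,89)
E
```

```text
t 26.38 pos [0.527  0.0402 0.1378] psi 89.0 q [-0.07  0.41  1.61  0.    1.13 -0.05] F [-0.9  0.2 -1.7] w 0.0514
[[333.58328268 214.20050171]]
shift [ -1.3   7.3 115.8] turn [-0.1 -0.   0.1] rows 2.8
```

View pics/j11.png

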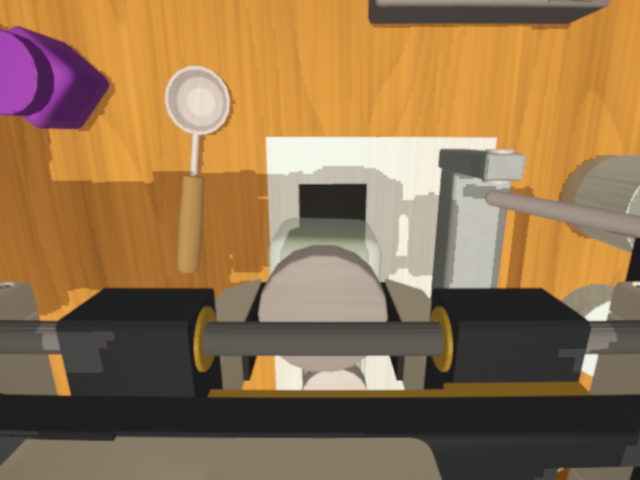

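Call:
{"fn": "arm_command", "kwargs": {"commands": [[-1,7.5,35,0,0,0],[-1,7.5,70,0,0,0],[-1,7.5,98,0,0,0],[-1,7.5,110,0,0,0],[-1,7.5,114,0,0,0],[-1,7.5,116,0,0,0],[-1,7.5,116,0,0,0],[-1,7.5,116,0,0,0]]}}

```text
time: 27.1
ee_pos: [0.5331, 0.0407, 0.0238]
ee_rot: [-0.001, 0.712, 0.702, -0.001]
ft_force: [-8.4, -0.8, 11.8]
grip_width: 0.0518
```

Call:
{"fn": "arm_command", "kwargs": {"commands": [[-1,0,-1,0,0,0],[-1,0,-1.5,0,0,0],[-1,0,-1.5,0,0,0]]}}

```text
time: 27.35
ee_pos: [0.5354, 0.0389, 0.0244]
ee_rot: [0.0, 0.712, 0.702, 0.0]
ft_force: [-0.5, -0.8, -2.7]
grip_width: 0.0518
```

```bash
python3 - <<'E'
from h import *
st();c=save('scene','s14.png');im=c['color'][190:320,190:390,::-1]; cv2.imwrite('pics/s14.png',cv2.resize(im,None,fx=4,fy=4,interpolation=cv2.INTER_CUBIC));st()
E
```

```text
t 27.35 pos [0.5354 0.0389 0.0244] psi 89.1 q [-0.07  0.57  1.71  0.    0.86 -0.06] F [-0.5 -0.8 -2.7] w 0.0518
t 27.4 pos [0.5354 0.0387 0.0242] psi 89.1 q [-0.07  0.57  1.71 -0.    0.86 -0.06] F [ 0.3 -1.1 -2.2] w 0.0516
```

View pics/s14.png

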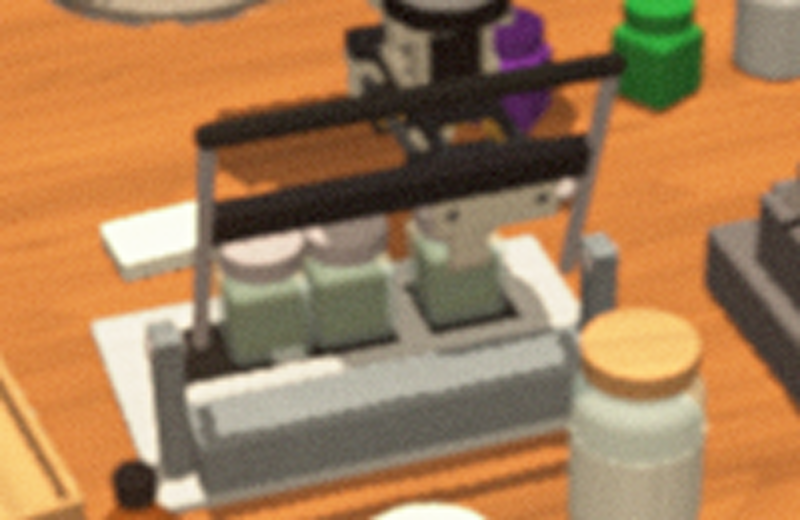

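Call:
{"fn": "arm_command", "kwargs": {"commands": [[0,0,0.8,0,0,0],[0,0,0.8,0,0,0],[0,0,0.8,0,0,0],[0,0,0.8,0,0,0],[0,0,0.8,0,0,0],[0,0,-20,0,0,0],[0,0,-50,0,0,0],[0,0,-90,0,0,0],[0,0,-125,0,0,0],[0,0,-125,0,0,0]], "claw": 0.85}}

```text
time: 28.23
ee_pos: [0.5394, 0.0376, 0.1564]
ee_rot: [0.005, 0.713, 0.701, 0.004]
ft_force: [1.2, 0.2, -0.1]
grip_width: 0.078
```

Call:
{"fn": "arm_command", "kwargs": {"commands": [[-40,0,0,0,0,0],[-80,0,0,0,0,0],[-110,0,0,0,0,0],[-120,0,0,0,0,0],[-120,0,0,0,0,0],[-120,0,0,0,0,0]]}}

```text
time: 28.73
ee_pos: [0.5333, -0.0819, 0.149]
ee_rot: [-0.0, 0.713, 0.701, 0.0]
ft_force: [0.4, -0.2, 0.0]
grip_width: 0.078
```

```bash
python3 - <<'E'
from h import *
st();s=monitor.state();c=wcam(save('wrist','j12.png'),s);print(proj(c,[(.5346,.0445,.081),(.5332,-.0332,.081),(.5315,-.1113,.081)]));save('top','t8.png')
im=cv2.imread('pics/t8.png');cv2.imwrite('pics/t8z.png',cv2.resize(im[130:330,270:470],None,fx=3,fy=3,interpolation=cv2.INTER_CUBIC))
E
```

```text
t 28.73 pos [ 0.5333 -0.0819  0.149 ] psi 89.0 q [-0.29  0.42  1.56  0.    1.16 -0.28] F [ 0.4 -0.2  0. ] w 0.078
[[324.4132152   54.08818196]
 [324.3255377  171.61963045]
 [323.8661687  273.44426681]]
```

View pics/j12.png

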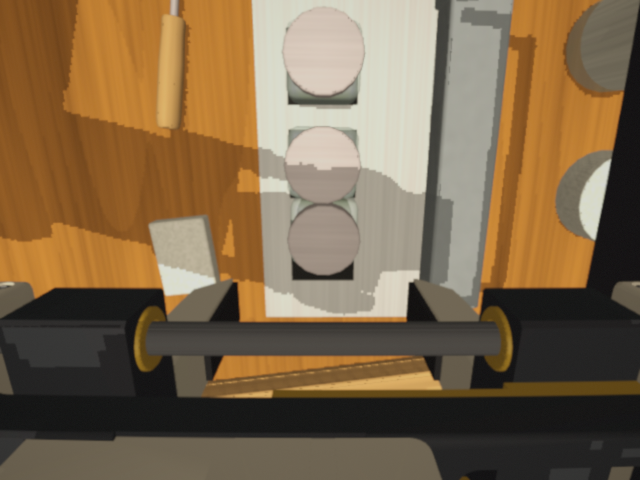

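View pics/t8z.png

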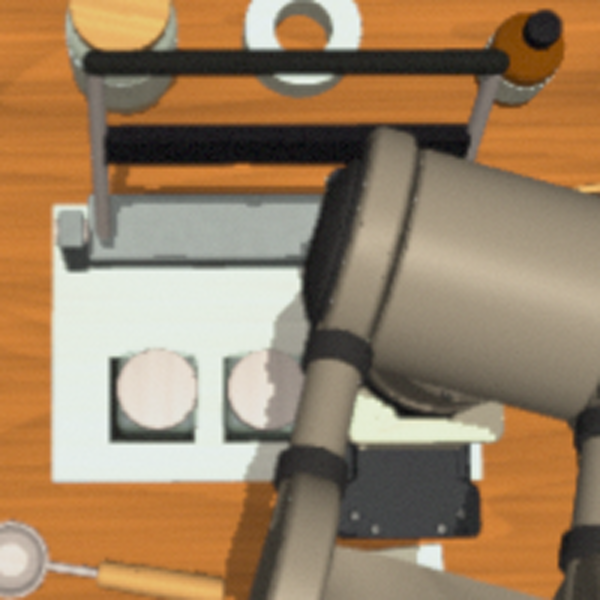

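```bash
python3 - <<'E'
from h import *
s=monitor.state();c=wcam(eyes.capture('wrist'),s);print(unp(c,[(323.5,51.5),(322.5,164),(323.5,239.5)],.081));P=unp(c,[(323.5,239.5)],.081)[0]
go(P[0],P[1],.0215,89)
E
```

```text
[[ 0.53379353  0.04724182  0.081     ]
 [ 0.53193917 -0.02666244  0.081     ]
 [ 0.53179351 -0.08283636  0.081     ]]
shift [ -2.3  -1.6 127.6] turn [-0.  -0.   0.1] rows 3.1
```

Call:
{"fn": "arm_command", "kwargs": {"commands": [[-2,-1.5,35,0,0,0],[-2,-1.5,70,0,0,0],[-2,-1.5,100,0,0,0],[-2,-1.5,118,0,0,0],[-2,-1.5,128,0,0,0],[-2,-1.5,128,0,0,0]]}}

```text
time: 29.38
ee_pos: [0.5306, -0.0826, 0.0193]
ee_rot: [-0.002, 0.712, 0.702, -0.001]
ft_force: [0.1, -0.7, 0.8]
grip_width: 0.078
```

Call:
{"fn": "arm_command", "kwargs": {"commands": [[0,0,0,0,0,0],[0,0,0,0,0,0],[0,0,0,0,0,0],[0,0,0,0,0,0],[0,0,0,0,0,0],[0,0,-4,0,0,0],[-6,0,-5,0,0,0],[-16,0,-5,0,0,0],[-28,0,-5,0,0,0],[-28,0,-5,0,0,0]], "claw": 0}}

```text
time: 30.22
ee_pos: [0.5315, -0.1148, 0.0262]
ee_rot: [0.001, 0.714, 0.701, -0.0]
ft_force: [1.0, -0.7, -2.6]
grip_width: 0.0519
```

```bash
python3 - <<'E'
from h import *
st()
E
```

```text
t 30.22 pos [ 0.5315 -0.1148  0.0262] psi 89.0 q [-0.35  0.58  1.69 -0.    0.88 -0.33] F [ 1.  -0.7 -2.6] w 0.0519
```

Lower 5 mm, release, rise a bit over B.

Call:
{"fn": "arm_command", "kwargs": {"commands": [[2,0,2,0,0,0],[2,0,4,0,0,0],[2,0,4.5,0,0,0],[2,0,4.5,0,0,0]]}}

```text
time: 30.55
ee_pos: [0.5312, -0.1103, 0.0223]
ee_rot: [0.0, 0.713, 0.701, -0.0]
ft_force: [-3.4, -2.0, 5.6]
grip_width: 0.052
```

Call:
{"fn": "arm_command", "kwargs": {"commands": [[0,0,0,0,0,0],[0,0,0,0,0,0],[0,0,0,0,0,0],[0,0,0,0,0,0],[0,0,0,0,0,0],[0,0,-30,0,0,0],[0,0,-70,0,0,0],[0,0,-110,0,0,0],[40,0,-125,0,0,0],[60,0,-125,0,0,0]], "claw": 0.85}}

```text
time: 31.38
ee_pos: [0.5349, -0.0493, 0.1514]
ee_rot: [0.003, 0.714, 0.701, 0.003]
ft_force: [0.4, 0.2, -1.7]
grip_width: 0.0783
```

Call:
{"fn": "arm_command", "kwargs": {"commands": [[0,0,0,0,0,0],[0,0,0,0,0,0]]}}

```text
time: 31.55
ee_pos: [0.5324, -0.0492, 0.1469]
ee_rot: [0.0, 0.712, 0.702, 0.0]
ft_force: [-0.4, 0.1, -0.0]
grip_width: 0.0782
```

```bash
python3 - <<'E'
from h import *
st();s=monitor.state();c=wcam(save('wrist','j13.png'),s);print(proj(c,[(.5346,.0445,.081),(.5332,-.0332,.081),(.5315,-.1113,.081)]));
E
```

```text
t 31.55 pos [ 0.5324 -0.0492  0.1469] psi 89.2 q [-0.24  0.41  1.58 -0.    1.15 -0.22] F [-0.4  0.1 -0. ] w 0.0782
[[326.98544353 105.19785923]
 [326.31047044 216.53353266]
 [325.34636607 312.72768105]]
```

View pics/j13.png

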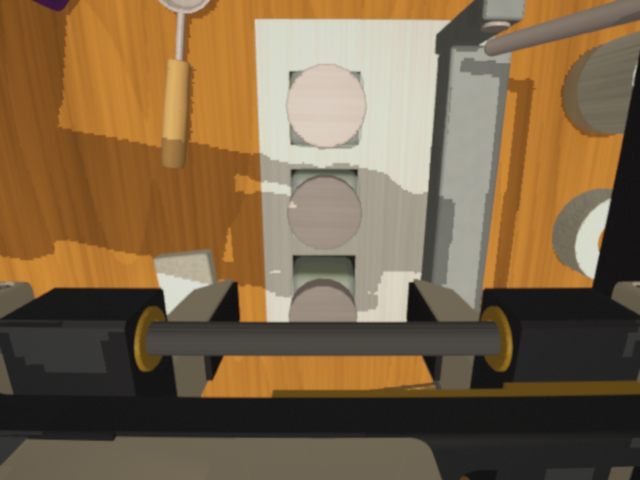

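```bash
python3 - <<'E'
from h import *
go(.5325,-.0302,.0215,89)
E
```

```text
shift [ 19.8   0.  125. ] turn [-0.   0.   0.1] rows 3.0
```

Call:
{"fn": "arm_command", "kwargs": {"commands": [[20,0,35,0,0,0],[20,0,70,0,0,0],[20,0,100,0,0,0],[20,0,116,0,0,0],[20,0,124,0,0,0],[20,0,124,0,0,0]]}}

```text
time: 32.1
ee_pos: [0.5314, -0.0307, 0.0205]
ee_rot: [-0.002, 0.713, 0.701, -0.001]
ft_force: [-0.1, 0.1, -0.2]
grip_width: 0.0779
```

Call:
{"fn": "arm_command", "kwargs": {"commands": [[0,0,0,0,0,0],[0,0,0,0,0,0],[0,0,0,0,0,0],[0,0,0,0,0,0],[0,0,0,0,0,0],[0,0,-3,0,0,0],[-1,0.5,-3,0,0,0],[-3,1,-3,0,0,0],[-3,1,-1.5,0,0,0],[-3,1,-0.5,0,0,0]], "claw": 0}}

```text
time: 32.93
ee_pos: [0.5338, -0.0334, 0.0237]
ee_rot: [0.0, 0.713, 0.701, -0.0]
ft_force: [-4.0, 0.0, 14.6]
grip_width: 0.0515
```

Call:
{"fn": "arm_command", "kwargs": {"commands": [[0,0,0,0,0,0],[0,0,0,0,0,0],[0,0,0,0,0,0],[0,0,0,0,0,0],[0,0,0,0,0,0],[0,0,-30,0,0,0],[0,0,-70,0,0,0],[0,0,-110,0,0,0],[-25,0,-125,0,0,0],[-25,0,-125,0,0,0]], "claw": 0.85}}

```text
time: 33.77
ee_pos: [0.5361, -0.0611, 0.1529]
ee_rot: [0.005, 0.713, 0.701, 0.002]
ft_force: [1.5, -0.3, -0.3]
grip_width: 0.0778
```

Call:
{"fn": "arm_command", "kwargs": {"commands": [[0,0,0,0,0,0],[0,0,0,0,0,0]]}}

```text
time: 33.93
ee_pos: [0.5325, -0.0578, 0.1472]
ee_rot: [-0.001, 0.713, 0.701, -0.0]
ft_force: [-0.5, -0.3, 0.6]
grip_width: 0.0783
```

```bash
python3 - <<'E'
from h import *
st();s=monitor.state();c=wcam(save('wrist','j14.png'),s);print(proj(c,[(.5346,.0445,.081),(.5332,-.0332,.081),(.5315,-.1113,.081)]));
E
```

```text
t 33.93 pos [ 0.5325 -0.0578  0.1472] psi 89.0 q [-0.25  0.41  1.58  0.    1.16 -0.23] F [-0.5 -0.3  0.6] w 0.0783
[[326.46764506  92.14038661]
 [326.13083115 205.16174622]
 [325.45603583 302.9016331 ]]
```

View pics/j14.png

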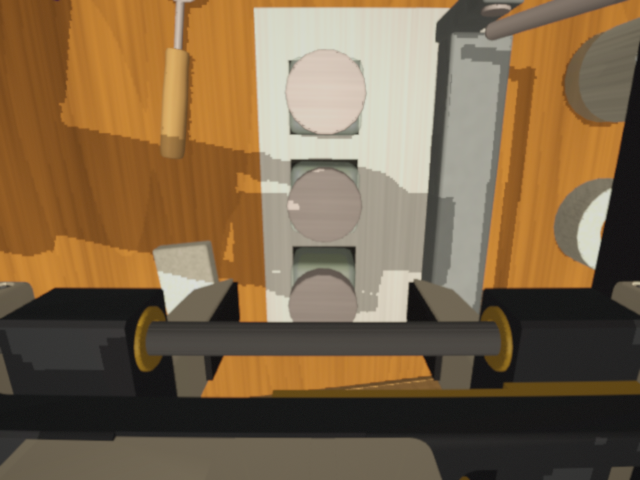

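```bash
python3 - <<'E'
from h import *
go(.6924,-.036,.31,89)
E
```

```text
shift [  24.3  159.2 -163.6] turn [-0.2 -0.1  0.1] rows 5.5
```

Call:
{"fn": "arm_command", "kwargs": {"commands": [[0,0,-40,0,0,0],[0,0,-80,0,0,0],[10,5,-120,0,0,0],[24,25,-155,0,0,0],[24,60,-164,0,0,0],[24,100,-164,0,0,0],[24,135,-164,0,0,0],[24,159,-164,0,0,0],[24,159,-164,0,0,0],[24,159,-164,0,0,0]], "claw": 0.8}}

```text
time: 34.82
ee_pos: [0.693, -0.036, 0.3081]
ee_rot: [-0.002, 0.713, 0.702, -0.002]
ft_force: [0.1, 1.0, -0.4]
grip_width: 0.0734
```

```bash
python3 - <<'E'
from h import *
st();s=monitor.state();c=wcam(save('wrist','k1.png'),s);print(proj(c,[(.6946,.0775,.2534),(.6902,-.1497,.2534),(.6924,-.036,.2534)]));
c=save('scene','k1s.png');cv2.imwrite('pics/k1s.png',cv2.resize(c['color'][120:320,190:390,::-1],None,fx=3,fy=3))
E
```

```text
t 34.82 pos [ 0.693  -0.036   0.3081] psi 89.1 q [-0.16  0.66  0.71 -0.    1.77 -0.15] F [ 0.1  1.  -0.4] w 0.0734
[[326.27980341  71.46638173]
 [324.58919847 377.35831239]
 [325.34794515 241.72449036]]
```

View pics/k1.png

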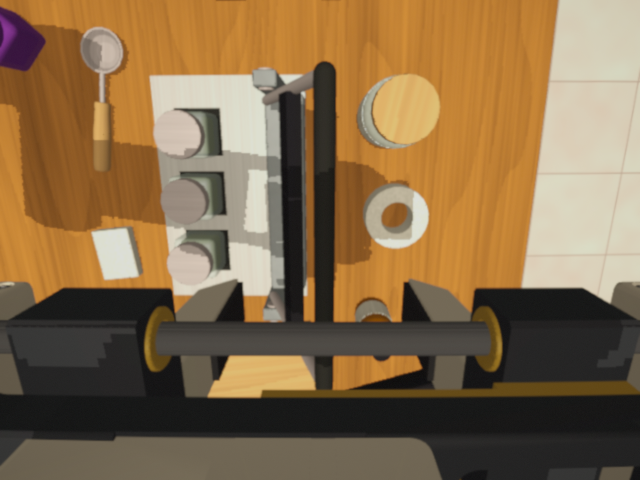

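View pics/k1s.png

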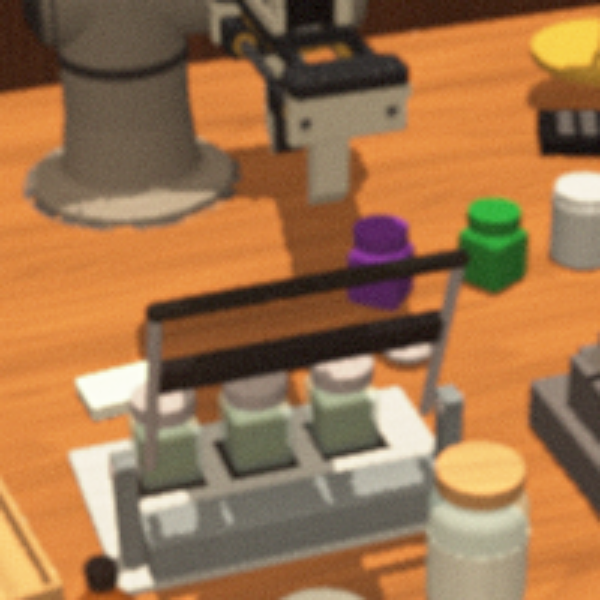

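```bash
python3 - <<'E'
from h import *
c=pickle.load(open('c0.pkl','rb'))['scene']
for z in(.31,.32,.33,.34): print(z,proj(c,[(.693+.037,-.036,z)]))
E
```

```text
0.31 [[298.63718845 197.33876436]]
0.32 [[298.57200515 192.74691592]]
0.33 [[298.5064687  188.11405539]]
0.34 [[298.44058129 183.43986549]]
```

Call:
{"fn": "arm_command", "kwargs": {"commands": [[0,0,35,0,0,0],[0,0,65,0,0,0],[0,0,80,0,0,0],[0,0,87,0,0,0],[0,0,90,0,0,0],[0,0,90,0,0,0],[0,0,90,0,0,0]]}}

```text
time: 35.5
ee_pos: [0.6931, -0.0368, 0.2244]
ee_rot: [0.001, 0.713, 0.701, 0.001]
ft_force: [0.8, -1.1, -0.2]
grip_width: 0.0733
```

```bash
python3 - <<'E'
from h import *
st();save('wrist','k2.png')
c=save('scene','k2s.png');cv2.imwrite('pics/k2s.png',cv2.resize(c['color'][120:320,190:390,::-1],None,fx=3,fy=3))
E
```

```text
t 35.5 pos [ 0.6931 -0.0368  0.2244] psi 89.1 q [-0.16  0.66  0.93 -0.    1.55 -0.15] F [ 0.8 -1.1 -0.2] w 0.0733
```

View pics/k2s.png

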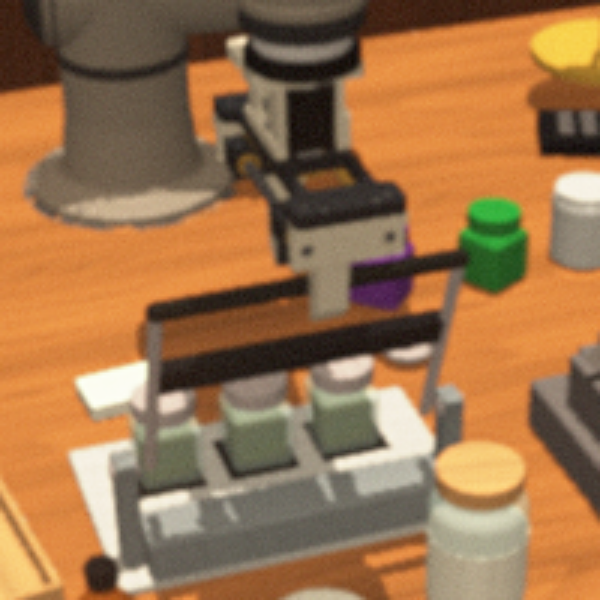

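Call:
{"fn": "arm_command", "kwargs": {"commands": [[0,0,5,0,0,0],[0,-0.5,10,0,0,0],[0,-0.5,10,0,0,0],[0,-0.5,10,0,0,0],[0,-0.5,10,0,0,0],[0,-0.5,10,0,0,0],[0,-0.5,10,0,0,0],[0,-0.5,10,0,0,0],[0,-0.5,10,0,0,0]], "claw": 0, "grip_force": 15}}

```text
time: 36.35
ee_pos: [0.6922, -0.0367, 0.2124]
ee_rot: [0.0, 0.713, 0.701, 0.0]
ft_force: [-0.5, -0.0, 0.1]
grip_width: 0.018
```

```bash
python3 - <<'E'
from h import *
st();c=save('scene','k3s.png');cv2.imwrite('pics/k3s.png',cv2.resize(c['color'][120:320,190:390,::-1],None,fx=3,fy=3))
E
```

```text
t 36.35 pos [ 0.6922 -0.0367  0.2124] psi 89.1 q [-0.16  0.66  0.96 -0.    1.52 -0.15] F [-0.5 -0.   0.1] w 0.018
```

View pics/k3s.png

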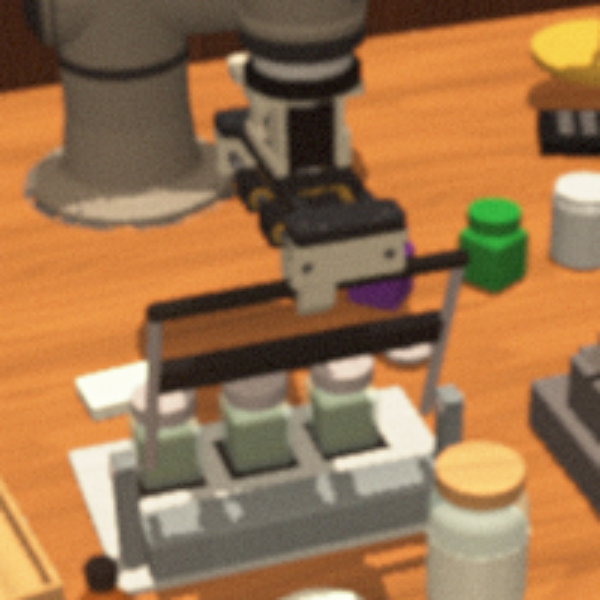

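Call:
{"fn": "arm_command", "kwargs": {"commands": [[0,0,0,0,0,0],[0,0,0,0,0,0],[0,0,0,0,0,0],[0,0,0,0,0,0]]}}

```text
time: 36.73
ee_pos: [0.6924, -0.0367, 0.2124]
ee_rot: [0.0, 0.713, 0.701, 0.0]
ft_force: [0.9, -0.2, 0.9]
grip_width: 0.0128
```

Call:
{"fn": "arm_command", "kwargs": {"commands": [[0,-7,-2.3,0,0,0],[0,-20,-6,0,0,0],[0,-39,-9,0,0,0],[0,-63,-10.5,0,0,0],[0,-87.4,-8.3,0,0,0],[0,-111,-3,0,0,0],[0,-134,6,0,0,0],[0,-155,17.7,0,0,0],[0,-175,32.4,0,0,0],[0,-192,49.7,0,0,0]]}}

```text
time: 37.57
ee_pos: [0.4987, -0.0332, 0.1625]
ee_rot: [0.0, 0.713, 0.701, 0.0]
ft_force: [6.2, 0.4, -7.8]
grip_width: 0.0135
```

```bash
python3 - <<'E'
from h import *
st();c=save('scene','k4s.png');cv2.imwrite('pics/k4s.png',cv2.resize(c['color'][120:320,190:390,::-1],None,fx=3,fy=3));st()
E
```

```text
t 37.57 pos [ 0.4987 -0.0332  0.1625] psi 89.1 q [-0.22  0.33  1.65  0.    1.16 -0.2 ] F [ 6.2  0.4 -7.8] w 0.0135
t 37.62 pos [ 0.4944 -0.0328  0.1585] psi 89.1 q [-0.22  0.33  1.66 -0.    1.15 -0.2 ] F [ 0.4 -1.  -9.7] w 0.0137
```

View pics/k4s.png

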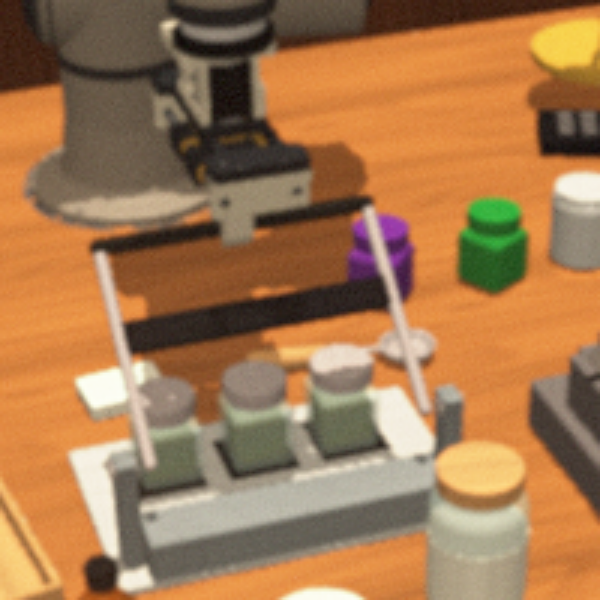

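Call:
{"fn": "arm_command", "kwargs": {"commands": [[0,-7,9,0,0,0],[0,-14.7,19.5,0,0,0],[0,-26.5,40.8,0,0,0],[0,-34.3,60.7,0,0,0],[0,-39,78.4,0,0,0],[0,-41.6,93.5,0,0,0],[0,-42.4,102,0,0,0],[0,-42.7,106,0,0,0],[0,-42.7,108,0,0,0],[0,-42.7,108,0,0,0]]}}

```text
time: 38.45
ee_pos: [0.4586, -0.0324, 0.0546]
ee_rot: [0.0, 0.713, 0.701, 0.001]
ft_force: [2.4, 3.8, -2.4]
grip_width: 0.0132
```

```bash
python3 - <<'E'
from h import *
st();c=save('scene','k5s.png');cv2.imwrite('pics/k5s.png',cv2.resize(c['color'][120:320,190:390,::-1],None,fx=3,fy=3));st()
E
```

```text
t 38.45 pos [ 0.4586 -0.0324  0.0546] psi 89.0 q [-0.24  0.41  1.89  0.    0.84 -0.22] F [ 2.4  3.8 -2.4] w 0.0132
t 38.5 pos [ 0.4586 -0.0324  0.0548] psi 89.0 q [-0.24  0.41  1.89  0.    0.84 -0.22] F [ 3.7  3.9 -2.7] w 0.0136
```

View pics/k5s.png

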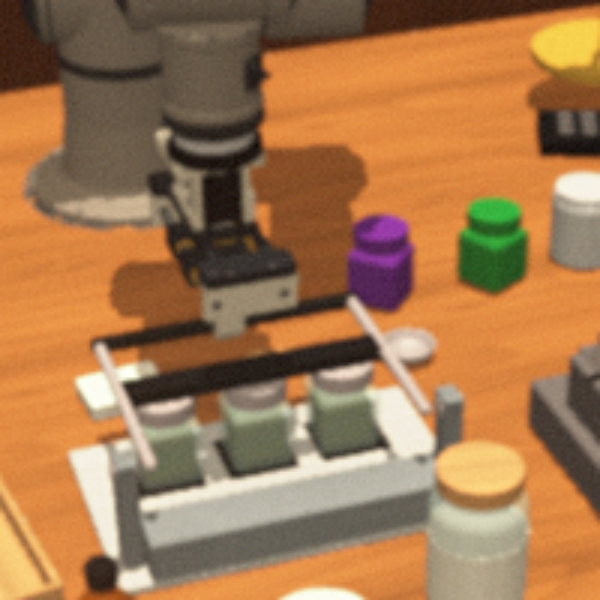

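Call:
{"fn": "arm_command", "kwargs": {"commands": [[0,0,1,0,0,0],[0,0,2,0,0,0],[0,0,3,0,0,0],[0,0,4,0,0,0],[0,0,4,0,0,0]]}}

```text
time: 38.92
ee_pos: [0.4587, -0.0329, 0.0528]
ee_rot: [0.001, 0.713, 0.701, 0.001]
ft_force: [-3.6, 3.7, 17.9]
grip_width: 0.0134
```

Call:
{"fn": "arm_command", "kwargs": {"commands": [[0,0,0,0,0,0],[0,0,0,0,0,0],[0,0,0,0,0,0],[0,0,0,0,0,0],[0,0,0,0,0,0],[0,0,0,0,0,0],[0,0,0,0,0,0],[0,0,0,0,0,0],[0,0,0,0,0,0],[0,0,0,0,0,0]], "claw": 0.3}}

```text
time: 39.75
ee_pos: [0.4575, -0.0329, 0.0505]
ee_rot: [0.0, 0.713, 0.701, -0.0]
ft_force: [0.1, 0.2, 0.3]
grip_width: 0.0277
```

```bash
python3 - <<'E'
from h import *
st();c=save('scene','k6s.png');cv2.imwrite('pics/k6s.png',cv2.resize(c['color'][180:320,190:390,::-1],None,fx=4,fy=4));save('wrist','k6.png');st()
E
```

```text
t 39.75 pos [ 0.4575 -0.0329  0.0505] psi 89.1 q [-0.24  0.42  1.9  -0.    0.83 -0.22] F [0.1 0.2 0.3] w 0.0277
t 39.85 pos [ 0.4575 -0.0329  0.0506] psi 89.1 q [-0.24  0.42  1.9  -0.    0.83 -0.22] F [ 0.2 -0.6  0.7] w 0.0274
```

View pics/k6s.png

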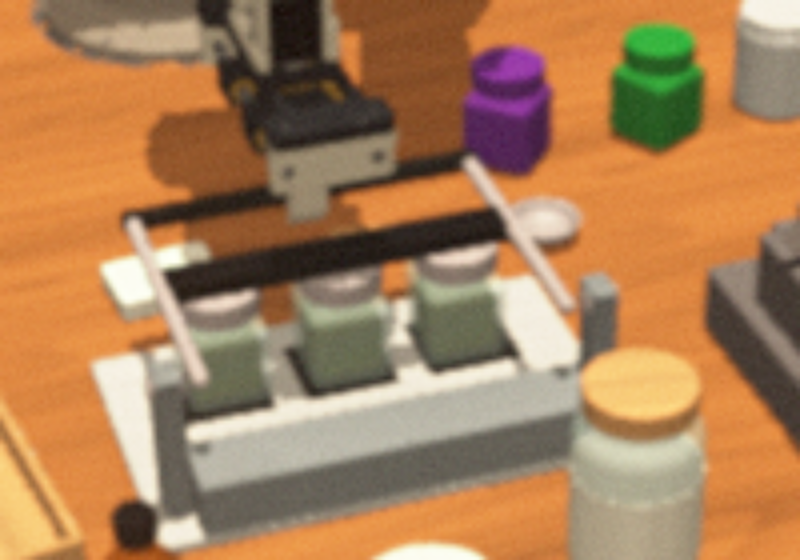

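View pics/k6.png

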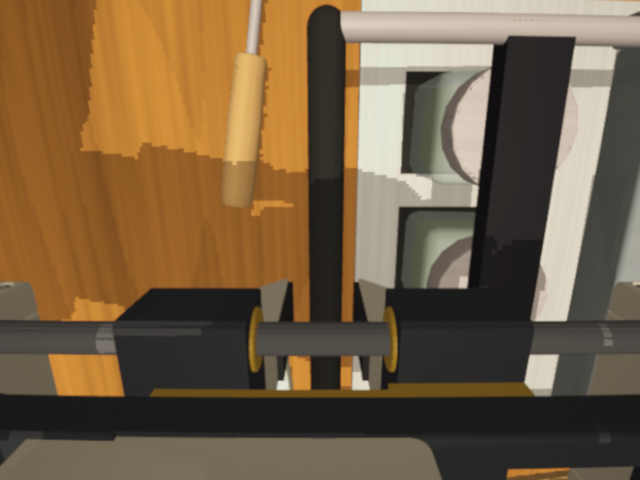

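Call:
{"fn": "arm_command", "kwargs": {"commands": [[0,0,0,0,0,0],[0,0,0,0,0,0],[0,0,0,0,0,0],[0,0,0,0,0,0],[0,0,0,0,0,0],[0,0,0,0,0,0],[0,0,0,0,0,0],[0,0,0,0,0,0],[0,0,0,0,0,0],[0,0,0,0,0,0]]}}

```text
time: 40.68
ee_pos: [0.4575, -0.0329, 0.0505]
ee_rot: [0.0, 0.713, 0.701, -0.0]
ft_force: [-0.2, 0.8, -0.0]
grip_width: 0.0276
```

Call:
{"fn": "arm_command", "kwargs": {"commands": [[0,0,0,0,0,0],[0,0,0,0,0,0],[0,0,0,0,0,0],[0,0,0,0,0,0],[0,0,0,0,0,0],[0,0,0,0,0,0],[0,0,0,0,0,0],[0,0,0,0,0,0],[0,0,0,0,0,0],[0,0,0,0,0,0]]}}

```text
time: 41.52
ee_pos: [0.4575, -0.0329, 0.0505]
ee_rot: [0.0, 0.713, 0.701, -0.0]
ft_force: [0.0, 0.4, 0.7]
grip_width: 0.0276
```

Call:
{"fn": "arm_command", "kwargs": {"commands": [[0,0,0,0,0,0],[0,0,0,0,0,0],[0,0,0,0,0,0],[0,0,0,0,0,0],[0,0,0,0,0,0],[0,0,0,0,0,0],[0,0,0,0,0,0],[0,0,0,0,0,0],[0,0,0,0,0,0],[0,0,0,0,0,0]]}}

```text
time: 42.35
ee_pos: [0.4575, -0.0329, 0.0505]
ee_rot: [0.0, 0.713, 0.701, -0.0]
ft_force: [0.1, 0.1, 0.4]
grip_width: 0.0274
```

Call:
{"fn": "arm_command", "kwargs": {"commands": [[0,0,0,0,0,0],[0,0,0,0,0,0],[0,0,0,0,0,0],[0,0,0,0,0,0],[0,0,0,0,0,0],[0,0,0,0,0,0],[0,0,0,0,0,0],[0,0,0,0,0,0]], "claw": 0}}

```text
time: 43.02
ee_pos: [0.4586, -0.0329, 0.0507]
ee_rot: [0.001, 0.713, 0.701, 0.001]
ft_force: [4.6, 1.2, -3.4]
grip_width: 0.0131
```

Call:
{"fn": "arm_command", "kwargs": {"commands": [[0,0.2,-5,0,0,0],[0,0.7,-13,0,0,0],[0,1.6,-23,0,0,0],[0,3.8,-36.4,0,0,0],[0,8.6,-54.1,0,0,0],[0,16.4,-74,0,0,0],[0,28.2,-95.3,0,0,0],[0,42.9,-114.8,0,0,0],[0,60.2,-132,0,0,0],[0,79.7,-146.8,0,0,0]]}}

```text
time: 43.85
ee_pos: [0.5368, -0.0343, 0.1974]
ee_rot: [-0.001, 0.713, 0.701, -0.001]
ft_force: [2.9, -1.4, -11.4]
grip_width: 0.0135
```

Call:
{"fn": "arm_command", "kwargs": {"commands": [[0,21.3,-11.8,0,0,0],[0,44.1,-20.6,0,0,0],[0,67.9,-26,0,0,0],[0,92.2,-28.2,0,0,0],[0,116.6,-26.9,0,0,0],[0,132,-24.5,0,0,0],[0,146,-21.5,0,0,0],[0,153,-18.5,0,0,0],[0,154,-18,0,0,0],[0,154,-18,0,0,0]]}}

```text
time: 44.68
ee_pos: [0.6914, -0.0372, 0.2153]
ee_rot: [0.0, 0.713, 0.701, -0.0]
ft_force: [2.2, -2.3, 1.6]
grip_width: 0.0138
```

```bash
python3 - <<'E'
from h import *
st();c=save('scene','k7s.png');cv2.imwrite('pics/k7s.png',cv2.resize(c['color'][120:320,190:390,::-1],None,fx=3,fy=3));st()
E
```

```text
t 44.68 pos [ 0.6914 -0.0372  0.2153] psi 89.0 q [-0.16  0.66  0.95 -0.    1.53 -0.15] F [ 2.2 -2.3  1.6] w 0.0138
t 44.73 pos [ 0.691  -0.0372  0.2155] psi 89.0 q [-0.16  0.66  0.96 -0.    1.53 -0.15] F [ 1.7 -1.7  0.8] w 0.0135
```

View pics/k7s.png

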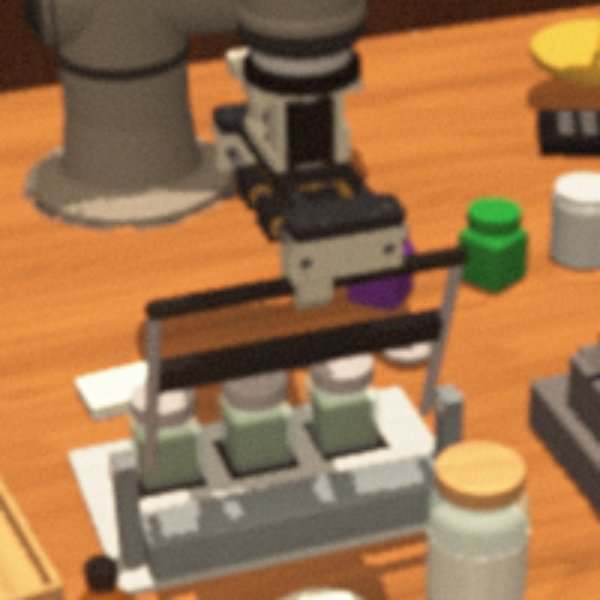

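Call:
{"fn": "arm_command", "kwargs": {"commands": [[0,1,1,0,0,0],[0,1.5,1.5,0,0,0],[0,1.5,1.5,0,0,0]]}}

```text
time: 44.98
ee_pos: [0.6928, -0.0372, 0.2148]
ee_rot: [0.001, 0.713, 0.701, 0.0]
ft_force: [3.4, -3.8, 4.5]
grip_width: 0.0136
```

Call:
{"fn": "arm_command", "kwargs": {"commands": [[0,0,0,0,0,0],[0,0,0,0,0,0],[0,0,0,0,0,0],[0,0,0,0,0,0],[0,0,0,0,0,0],[0,0,-15,0,0,0],[0,0,-45,0,0,0],[0,0,-75,0,0,0],[0,-30,-85,0,0,0],[0,-70,-85,0,0,0]], "claw": 0.7}}

```text
time: 45.82
ee_pos: [0.6252, -0.0359, 0.3005]
ee_rot: [0.002, 0.713, 0.701, 0.002]
ft_force: [0.4, 0.2, 0.1]
grip_width: 0.0644
```

```bash
python3 - <<'E'
from h import *
st();c=save('scene','k8s.png');cv2.imwrite('pics/k8s.png',cv2.resize(c['color'][120:320,190:390,::-1],None,fx=3,fy=3));c=save('top','k8t.png')
d=pickle.load(open('c0.pkl','rb'))
# tray corners outer top -> center/yaw
P=np.array([[.6647,-.2179],[.6817,-.3815],[.3943,-.415],[.3737,-.2558]]);print(P.mean(0));print([np.linalg.norm(P[i]-P[(i+1)%4]) for i in range(4)])
e=(P[0]+P[1]-P[2]-P[3]);print(np.degrees(np.arctan2(e[1],e[0])))
im=cv2.resize(c['color'][160:360,420:580,::-1],None,fx=3.7,fy=3.7,interpolation=cv2.INTER_CUBIC);cv2.imwrite('pics/k8tr.png',im)
E
```

```text
t 45.82 pos [ 0.6252 -0.0359  0.3005] psi 89.1 q [-0.18  0.49  1.03  0.    1.62 -0.16] F [0.4 0.2 0.1] w 0.0644
[ 0.5286  -0.31755]
[np.float64(0.1644808803478386), np.float64(0.28934583114328777), np.float64(0.16052725625263764), np.float64(0.2934576800835173)]
7.037218006927759
```

View pics/k8s.png

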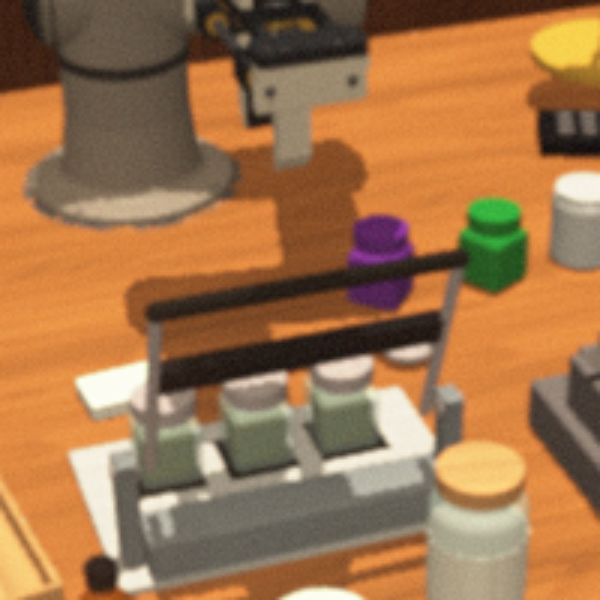

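View pics/k8tr.png

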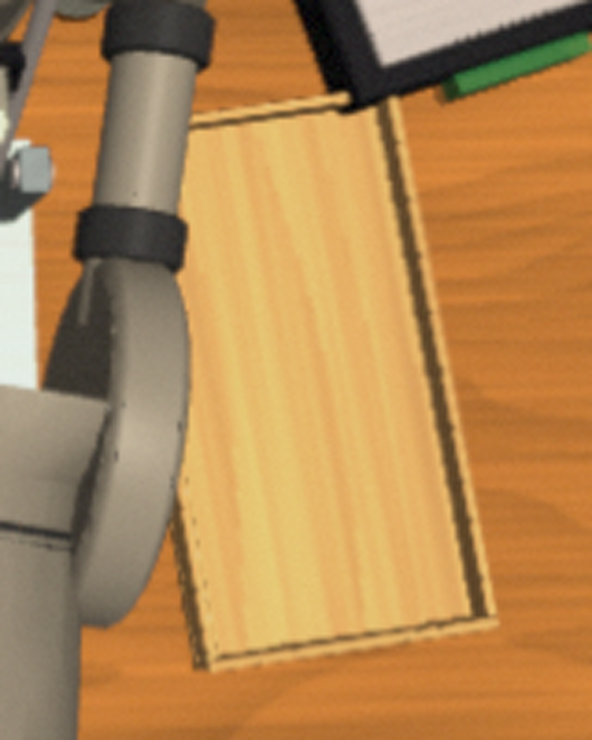

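```bash
python3 - <<'E'
from h import *
go(.5317,-.1113,.15,89)
E
```

```text
shift [-78.5 -81.  147.7] turn [-0.6 -0.1  0.1] rows 4.5
```

Call:
{"fn": "arm_command", "kwargs": {"commands": [[-25,-35,10,0,0,0],[-50,-70,30,0,0,0],[-78,-81,65,0,0,0],[-78,-81,105,0,0,0],[-78,-81,146,0,0,0],[-78,-81,146,0,0,0],[-78,-81,146,0,0,0],[-78,-81,146,0,0,0]], "claw": 0.85}}

```text
time: 46.58
ee_pos: [0.5418, -0.1123, 0.1544]
ee_rot: [0.001, 0.713, 0.701, 0.0]
ft_force: [0.9, -0.2, 0.4]
grip_width: 0.0783
```

```bash
python3 - <<'E'
from h import *
st();s=monitor.state();c=wcam(save('wrist','m1.png'),s);print(proj(c,[(.5346,.0445,.081),(.5332,-.0332,.081),(.5315,-.1113,.081)]));go(.5315,-.1113,.0215,89)
E
```

```text
t 46.58 pos [ 0.5418 -0.1123  0.1544] psi 89.1 q [-0.34  0.43  1.52  0.    1.19 -0.33] F [ 0.9 -0.2  0.4] w 0.0783
[[310.85034749   6.13003702]
 [311.52848107 127.94734375]
 [311.78904255 233.90193189]]
shift [  1.1 -11.4 133.7] turn [0.2 0.1 0.1] rows 3.2
```

View pics/m1.png

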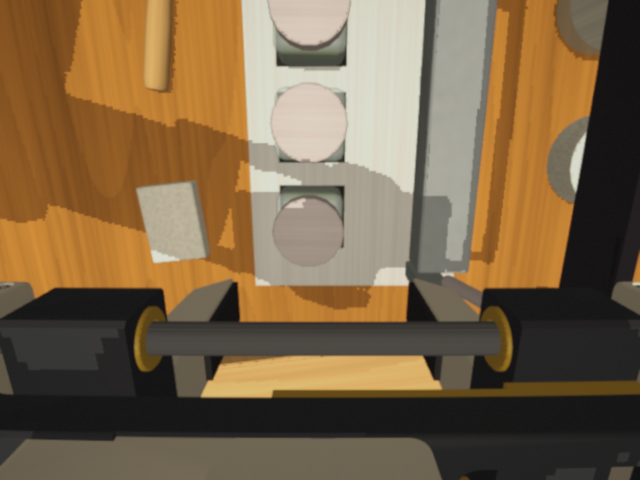

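Call:
{"fn": "arm_command", "kwargs": {"commands": [[2.5,-13,25,0,0,0],[2.5,-13,60,0,0,0],[2.5,-13,95,0,0,0],[2.5,-13,120,0,0,0],[2.5,-13,132,0,0,0],[2.5,-13,132,0,0,0]]}}

```text
time: 47.13
ee_pos: [0.5279, -0.1092, 0.0203]
ee_rot: [-0.0, 0.713, 0.702, -0.0]
ft_force: [0.2, 0.2, 0.9]
grip_width: 0.0782
```

Call:
{"fn": "arm_command", "kwargs": {"commands": [[0,0,0,0,0,0],[0,0,0,0,0,0],[0,0,0,0,0,0],[0,0,0,0,0,0],[0,0,0,0,0,0],[0,0,0,0,0,0],[0,0,-25,0,0,0],[0,0,-60,0,0,0],[0,0,-90,0,0,0],[0,0,-100,0,0,0]], "claw": 0, "grip_force": 20}}

```text
time: 47.97
ee_pos: [0.5292, -0.1102, 0.125]
ee_rot: [0.003, 0.713, 0.701, 0.001]
ft_force: [0.6, -0.9, -1.8]
grip_width: 0.0519
```

```bash
python3 - <<'E'
from h import *
st();go(.443,-.3637,.11,97)
E
```

```text
t 47.97 pos [ 0.5292 -0.1102  0.125 ] psi 89.1 q [-0.35  0.44  1.6  -0.    1.1  -0.33] F [ 0.6 -0.9 -1.8] w 0.0519
shift [-254.9  -82.2   15.1] turn [ 0.3  0.1 -7.9] rows 6.4
```

Call:
{"fn": "arm_command", "kwargs": {"commands": [[-37,-12,0,0,0,-2],[-74,-24,0,0,0,-4],[-111,-36,0,0,0,-6],[-148,-48,0,0,0,-8],[-185,-60,0,0,0,-8],[-222,-72,0,0,0,-8],[-255,-82,10,0,0,-8],[-255,-82,20,0,0,-8],[-255,-82,30,0,0,-8],[-255,-82,30,0,0,-8]]}}

```text
time: 48.8
ee_pos: [0.4396, -0.3613, 0.0875]
ee_rot: [-0.003, 0.663, 0.749, 0.0]
ft_force: [0.3, 1.1, -2.7]
grip_width: 0.0518
```

```bash
python3 - <<'E'
from h import *
st();save('wrist','m2.png');c=save('scene','m2s.png');cv2.imwrite('pics/m2s.png',cv2.resize(c['color'][160:360,60:260,::-1],None,fx=3,fy=3));go(.443,-.3637,.023,97)
E
```

```text
t 48.8 pos [ 0.4396 -0.3613  0.0875] psi 97.0 q [-0.82  0.54  1.55  0.    1.06 -0.95] F [ 0.3  1.1 -2.7] w 0.0518
shift [-2.6  1.6 66.9] turn [-0.1 -0.1  0.1] rows 1.6
```

View pics/m2.png

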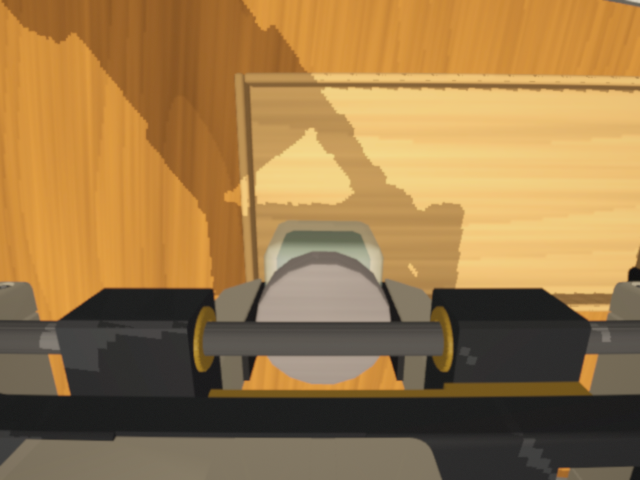

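View pics/m2s.png

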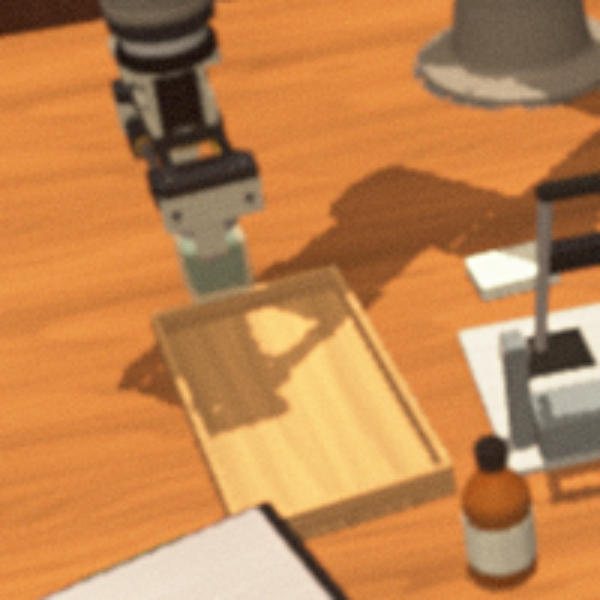

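```bash
python3 - <<'E'
from h import *
s=monitor.state();c=wcam(eyes.capture('wrist'),s)
c0=np.array([.528,-.318]);a=np.radians(7);X=np.array([np.cos(a),np.sin(a)]);Y=np.array([-np.sin(a),np.cos(a)])
im=c['color'][:,:,::-1].copy()
for z,h,col in((.028,0,(0,0,255)),(.006,0,(255,0,0)),(.028,.006,(0,255,0))):
    P=[[*(c0+sx*(.144+h)*X+sy*(.074+h)*Y),z] for sx,sy in((-1,-1),(-1,1),(1,1),(1,-1))]
    p=proj(c,P).astype(int); 
    if abs(p).max()<3000: cv2.polylines(im,[p.reshape(-1,1,2)],True,col,1)
print(proj(c,[[*s['ee_pos'][:2],.006]]), unp(c,[(246,82),(250,88)],.028))
t=eyes.capture('top'); i2=t['color'][:,:,::-1].copy()
for z,h,col in((.028,0,(0,0,255)),(.006,0,(255,0,0)),(.028,.006,(0,255,0))):
    P=[[*(c0+sx*(.144+h)*X+sy*(.074+h)*Y),z] for sx,sy in((-1,-1),(-1,1),(1,1),(1,-1))]
    cv2.polylines(i2,[proj(t,P).astype(int).reshape(-1,1,2)],True,col,1)
cv2.imwrite('pics/m3.png',np.hstack([im[:400,200:],cv2.resize(i2[170:350,430:570],None,fx=2.2,fy=2.2)[:396][:,:].copy() if 0 else cv2.resize(i2[170:350,430:570],(311,400))]))
E
```

```text
[[325.55306923 232.23456404]] [[ 0.3749142  -0.26021136  0.028     ]
 [ 0.37784759 -0.2636365   0.028     ]]
```

View pics/m3.png

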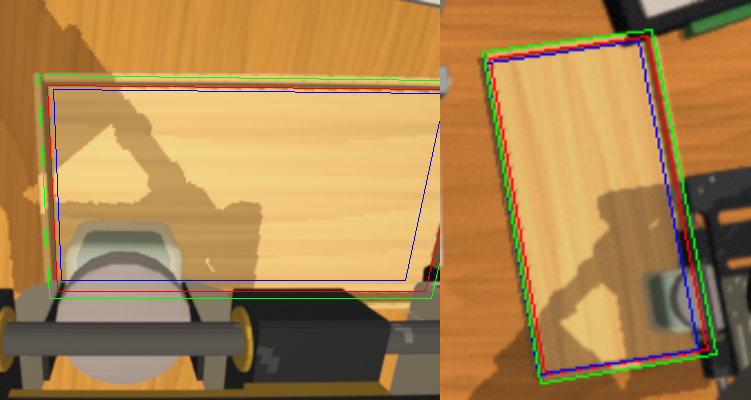

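Call:
{"fn": "arm_command", "kwargs": {"commands": [[-1,2,30,0,0,0],[-1,2,50,0,0,0],[-1,2,60,0,0,0],[-1,2,64,0,0,0],[-1,2,66,0,0,0],[-1,2,66,0,0,0],[-1,2,66,0,0,0]]}}

```text
time: 49.58
ee_pos: [0.4441, -0.3644, 0.026]
ee_rot: [0.001, 0.662, 0.749, -0.0]
ft_force: [0.3, -0.3, -1.7]
grip_width: 0.0521
```

Call:
{"fn": "arm_command", "kwargs": {"commands": [[0,0,1.5,0,0,0],[0,0,3,0,0,0],[0,0,3.5,0,0,0],[0,0,3.5,0,0,0]]}}

```text
time: 49.92
ee_pos: [0.4437, -0.3643, 0.0224]
ee_rot: [0.001, 0.662, 0.749, -0.0]
ft_force: [-1.6, 1.4, 5.3]
grip_width: 0.0518
```

Call:
{"fn": "arm_command", "kwargs": {"commands": [[0,0,0,0,0,0],[0,0,0,0,0,0],[0,0,0,0,0,0],[0,0,0,0,0,0],[0,0,0,0,0,0],[0,0,-25,0,0,0],[0,0,-65,0,0,0],[0,0,-105,0,0,0],[0,0,-135,0,0,0],[0,0,-135,0,0,0]], "claw": 0.7}}

```text
time: 50.75
ee_pos: [0.4459, -0.3665, 0.1634]
ee_rot: [0.006, 0.662, 0.749, -0.001]
ft_force: [0.5, -0.5, -0.2]
grip_width: 0.0643
```

```bash
python3 - <<'E'
from h import *
st();save('wrist','m4.png');go(.5325,-.0325,.15,89)
E
```

```text
t 50.75 pos [ 0.4459 -0.3665  0.1634] psi 97.1 q [-0.82  0.46  1.45 -0.    1.22 -0.94] F [ 0.5 -0.5 -0.2] w 0.0643
shift [319.7 127.9   8.6] turn [0.3 0.3 8.1] rows 8.3
```

View pics/m4.png

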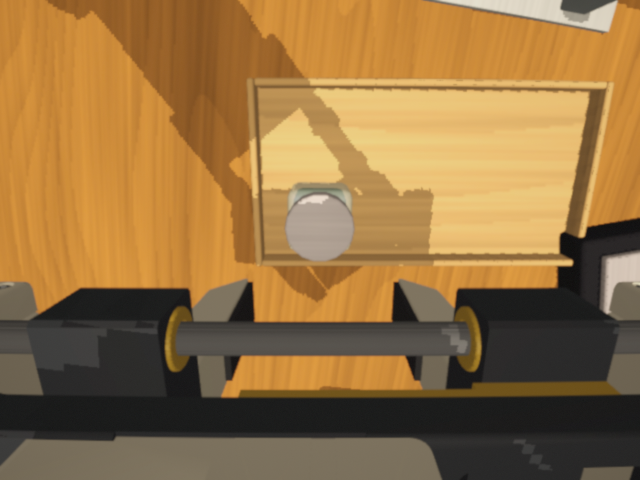

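Jar A stands in the tray. Next B.

Call:
{"fn": "arm_command", "kwargs": {"commands": [[38,15,5,0,0,1],[76,30,5,0,0,2],[114,45,5,0,0,4],[152,60,5,0,0,6],[190,75,5,0,0,8],[228,90,5,0,0,8],[266,105,5,0,0,8],[300,119,5,0,0,8],[320,128,5,0,0,8],[320,128,5,0,0,8]], "claw": 0.85}}

```text
time: 51.63
ee_pos: [0.531, -0.0263, 0.1498]
ee_rot: [-0.001, 0.711, 0.703, -0.0]
ft_force: [-0.4, -0.7, -0.7]
grip_width: 0.0781
```

Call:
{"fn": "arm_command", "kwargs": {"commands": [[0,0,0,0,0,0],[0,0,0,0,0,0],[0,0,0,0,0,0]]}}

```text
time: 51.88
ee_pos: [0.5306, -0.0316, 0.1507]
ee_rot: [-0.0, 0.713, 0.701, -0.0]
ft_force: [1.0, 0.3, 0.5]
grip_width: 0.0781
```

```bash
python3 - <<'E'
from h import *
st();s=monitor.state();c=wcam(save('wrist','m5.png'),s);print(proj(c,[(.5346,.0445,.081),(.5332,-.0332,.081)]));go(.532,-.0325,.0215,89)
E
```

```text
t 51.88 pos [ 0.5306 -0.0316  0.1507] psi 89.0 q [-0.2   0.4   1.58 -0.    1.16 -0.19] F [1.  0.3 0.5] w 0.0781
[[329.5608464  131.91450523]
 [329.07383287 238.13601027]]
shift [ -0.7   1.4 129.4] turn [-0.  0. -0.] rows 3.1
```

View pics/m5.png

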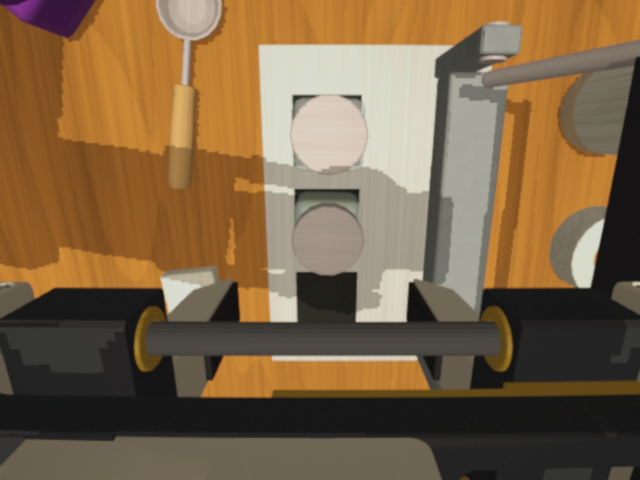

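Call:
{"fn": "arm_command", "kwargs": {"commands": [[-2,1.5,30,0,0,0],[-2,1.5,65,0,0,0],[-2,1.5,100,0,0,0],[-2,1.5,118,0,0,0],[-2,1.5,129,0,0,0],[-2,1.5,129,0,0,0]]}}

```text
time: 52.43
ee_pos: [0.5304, -0.0334, 0.0197]
ee_rot: [-0.002, 0.714, 0.701, -0.002]
ft_force: [-0.3, -0.7, 0.2]
grip_width: 0.0781
```

Call:
{"fn": "arm_command", "kwargs": {"commands": [[0,0,0,0,0,0],[0,0,0,0,0,0],[0,0,0,0,0,0],[0,0,0,0,0,0],[0,0,0,0,0,0],[0,0,0,0,0,0],[0,0,-25,0,0,0],[0,0,-60,0,0,0],[0,0,-95,0,0,0],[0,0,-110,0,0,0]], "claw": 0}}

```text
time: 53.27
ee_pos: [0.5342, -0.0328, 0.1365]
ee_rot: [0.002, 0.713, 0.701, 0.002]
ft_force: [0.7, -0.3, -1.9]
grip_width: 0.052
```

```bash
python3 - <<'E'
from h import *
st();go(.5138,-.2845,.11,97)
E
```

```text
t 53.27 pos [ 0.5342 -0.0328  0.1365] psi 89.1 q [-0.2   0.42  1.6  -0.    1.12 -0.19] F [ 0.7 -0.3 -1.9] w 0.052
shift [-252.   -16.4   26.7] turn [ 0.3  0.1 -7.9] rows 6.1
```

Call:
{"fn": "arm_command", "kwargs": {"commands": [[-40,-3,0,0,0,-2],[-80,-6,0,0,0,-4],[-120,-9,0,0,0,-6],[-160,-11,0,0,0,-8],[-200,-14,0,0,0,-8],[-235,-15,10,0,0,-8],[-251,-15,30,0,0,-8],[-251,-15,50,0,0,-8],[-251,-15,50,0,0,-8],[-251,-15,50,0,0,-8]]}}

```text
time: 54.1
ee_pos: [0.5124, -0.2826, 0.0813]
ee_rot: [-0.002, 0.662, 0.749, -0.0]
ft_force: [-0.2, -0.0, -0.3]
grip_width: 0.0516
```

```bash
python3 - <<'E'
from h import *
st();save('wrist','m6.png');go(.5138,-.2845,.025,97)
E
```

```text
t 54.1 pos [ 0.5124 -0.2826  0.0813] psi 97.0 q [-0.63  0.57  1.51  0.    1.07 -0.76] F [-0.2 -0.  -0.3] w 0.0516
shift [-1.8  0.2 57.6] turn [-0.  -0.   0.1] rows 1.4
```

View pics/m6.png

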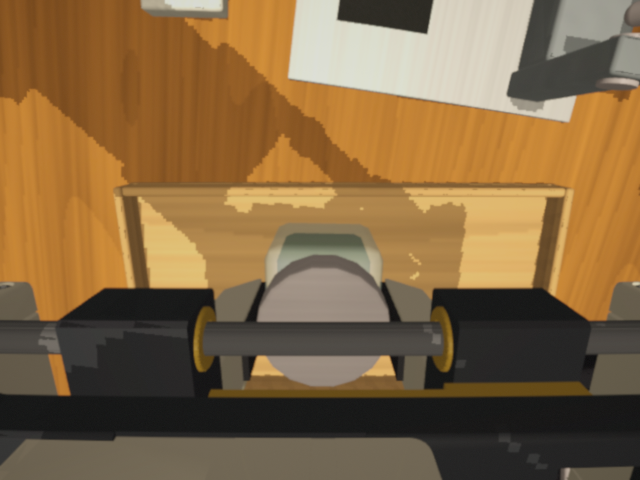

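Call:
{"fn": "arm_command", "kwargs": {"commands": [[-6,1,28,0,0,0],[-6,1,45,0,0,0],[-6,1,53,0,0,0],[-6,1,56,0,0,0],[-6,1,58,0,0,0],[-6,1,58,0,0,0],[-6,1,58,0,0,0]]}}

```text
time: 54.73
ee_pos: [0.5159, -0.2894, 0.0256]
ee_rot: [0.001, 0.662, 0.749, 0.0]
ft_force: [-0.5, 1.0, -1.9]
grip_width: 0.0518
```

Call:
{"fn": "arm_command", "kwargs": {"commands": [[0,0,1.5,0,0,0],[0,0,3,0,0,0],[0,0,4,0,0,0],[0,0,4,0,0,0]]}}

```text
time: 55.07
ee_pos: [0.5159, -0.2895, 0.0233]
ee_rot: [0.001, 0.662, 0.749, 0.0]
ft_force: [-3.8, 3.9, 14.9]
grip_width: 0.0517
```

Call:
{"fn": "arm_command", "kwargs": {"commands": [[0,0,-1.5,0,0,0],[0,0,-1.5,0,0,0]]}}

```text
time: 55.23
ee_pos: [0.5158, -0.2895, 0.0233]
ee_rot: [0.001, 0.662, 0.749, 0.0]
ft_force: [-1.2, 0.4, 8.4]
grip_width: 0.052
```

Call:
{"fn": "arm_command", "kwargs": {"commands": [[0,0,0,0,0,0],[0,0,0,0,0,0],[0,0,0,0,0,0],[0,0,0,0,0,0],[0,0,0,0,0,0],[0,0,-25,0,0,0],[0,0,-65,0,0,0],[0,0,-105,0,0,0],[0,0,-130,0,0,0],[0,0,-130,0,0,0]], "claw": 0.7}}

```text
time: 56.07
ee_pos: [0.5179, -0.2911, 0.1583]
ee_rot: [0.006, 0.662, 0.749, 0.0]
ft_force: [1.1, 0.2, 0.6]
grip_width: 0.0641
```

```bash
python3 - <<'E'
from h import *
st();save('wrist','m7.png');go(.534,.044,.15,89)
E
```

```text
t 56.07 pos [ 0.5179 -0.2911  0.1583] psi 97.1 q [-0.64  0.5   1.4  -0.    1.23 -0.76] F [1.1 0.2 0.6] w 0.0641
shift [329.6  58.2   3.8] turn [0.3 0.3 8.1] rows 8.0
```

View pics/m7.png

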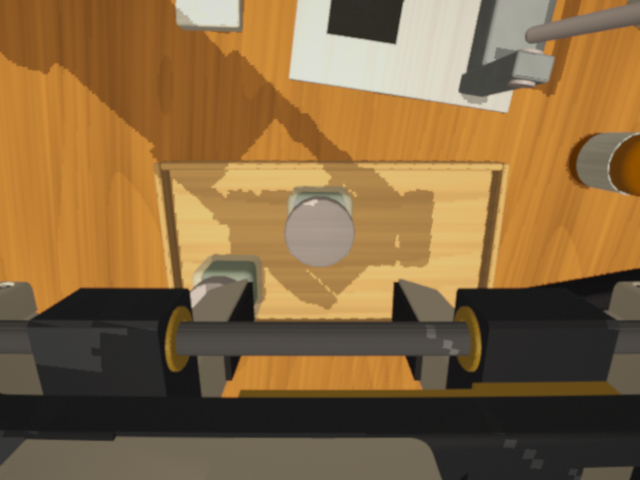

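B is in the tray. Now C.

Call:
{"fn": "arm_command", "kwargs": {"commands": [[40,7,3,0,0,1],[81,14,3,0,0,2],[122,21,3,0,0,4],[163,28,3,0,0,6],[204,35,3,0,0,8],[245,43,3,0,0,8],[285,51,3,0,0,8],[315,57,3,0,0,8],[329,59,3,0,0,8],[329,59,3,0,0,8]], "claw": 0.85}}

```text
time: 56.95
ee_pos: [0.5321, 0.0479, 0.1472]
ee_rot: [-0.001, 0.711, 0.703, -0.001]
ft_force: [0.3, -1.1, 0.2]
grip_width: 0.0782
```

Call:
{"fn": "arm_command", "kwargs": {"commands": [[0,0,0,0,0,0],[0,0,0,0,0,0],[0,0,0,0,0,0]]}}

```text
time: 57.2
ee_pos: [0.5331, 0.0434, 0.1483]
ee_rot: [-0.0, 0.713, 0.701, -0.0]
ft_force: [-0.6, -0.8, 0.4]
grip_width: 0.0783
```

```bash
python3 - <<'E'
from h import *
st();s=monitor.state();c=wcam(save('wrist','m8.png'),s);print(proj(c,[(.5346,.0445,.081)]));go(.534,.0445,.0215,89)
E
```

```text
t 57.2 pos [0.5331 0.0434 0.1483] psi 89.0 q [-0.06  0.41  1.58 -0.    1.16 -0.04] F [-0.6 -0.8  0.4] w 0.0783
[[327.54917467 235.52532202]]
shift [  1.2   0.9 126.9] turn [-0.  0. -0.] rows 3.0
```

View pics/m8.png

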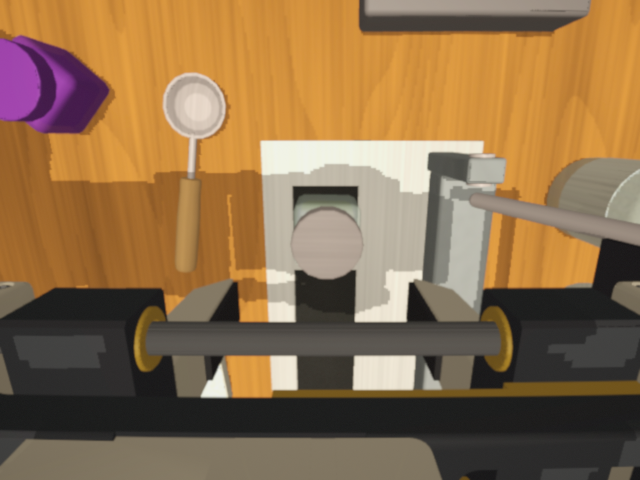

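Call:
{"fn": "arm_command", "kwargs": {"commands": [[-4.5,0.5,30,0,0,0],[-4.5,0.5,65,0,0,0],[-4.5,0.5,98,0,0,0],[-4.5,0.5,117,0,0,0],[-4.5,0.5,126,0,0,0],[-4.5,0.5,126,0,0,0]]}}

```text
time: 57.75
ee_pos: [0.5325, 0.0393, 0.021]
ee_rot: [-0.001, 0.713, 0.701, -0.001]
ft_force: [0.4, -0.1, -0.1]
grip_width: 0.0778
```

Call:
{"fn": "arm_command", "kwargs": {"commands": [[0,0,0,0,0,0],[0,0,0,0,0,0],[0,0,0,0,0,0],[0,0,0,0,0,0],[0,0,0,0,0,0],[0,0,0,0,0,0],[0,0,-25,0,0,0],[0,0,-60,0,0,0],[0,0,-95,0,0,0],[0,0,-115,0,0,0]], "claw": 0}}

```text
time: 58.58
ee_pos: [0.5346, 0.0401, 0.1411]
ee_rot: [0.001, 0.713, 0.701, 0.001]
ft_force: [0.3, 0.1, -2.5]
grip_width: 0.0518
```

```bash
python3 - <<'E'
from h import *
st();go(.5919,-.3454,.13,97)
E
```

```text
t 58.58 pos [0.5346 0.0401 0.1411] psi 89.1 q [-0.07  0.42  1.59 -0.    1.13 -0.05] F [ 0.3  0.1 -2.5] w 0.0518
shift [-384.5   63.6   11.4] turn [ 0.2  0.  -7.9] rows 9.4
```

Call:
{"fn": "arm_command", "kwargs": {"commands": [[-40,0,-10,0,0,-1],[-81,0,-10,0,0,-2],[-122,0,-10,0,0,-4],[-163,0,-10,0,0,-6],[-204,0,-10,0,0,-8],[-245,5,-10,0,0,-8],[-284,16,-10,0,0,-8],[-320,32,-10,0,0,-8],[-352,50,-5,0,0,-8],[-376,62,0,0,0,-8]]}}

```text
time: 59.42
ee_pos: [0.5898, -0.3399, 0.1373]
ee_rot: [0.0, 0.663, 0.749, -0.0]
ft_force: [0.5, 1.1, -2.3]
grip_width: 0.0522
```

Call:
{"fn": "arm_command", "kwargs": {"commands": [[-7,2,15,0,0,0],[-7,2,35,0,0,0],[-7,2,45,0,0,0],[-7,2,45,0,0,0],[-7,2,45,0,0,0]]}}

```text
time: 59.83
ee_pos: [0.5919, -0.3425, 0.0922]
ee_rot: [-0.001, 0.662, 0.75, -0.0]
ft_force: [0.0, 0.4, -2.1]
grip_width: 0.052
```

```bash
python3 - <<'E'
from h import *
st();save('wrist','m9.png');c=save('scene','m9s.png');cv2.imwrite('pics/m9s.png',cv2.resize(c['color'][160:440,30:260,::-1],None,fx=2.1,fy=2.1));go(.5919,-.3454,.025,97)
E
```

```text
t 59.83 pos [ 0.5919 -0.3425  0.0922] psi 97.1 q [-0.64  0.73  1.17  0.    1.25 -0.76] F [ 0.   0.4 -2.1] w 0.052
shift [-1.9 -1.4 69.3] turn [0.1 0.1 0.1] rows 1.7
```

View pics/m9.png

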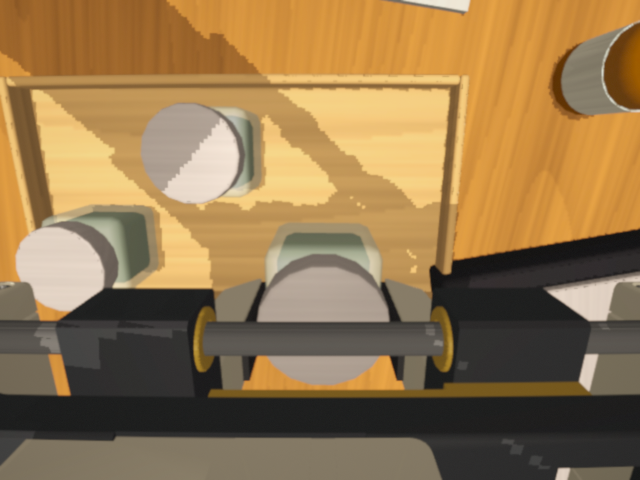

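View pics/m9s.png

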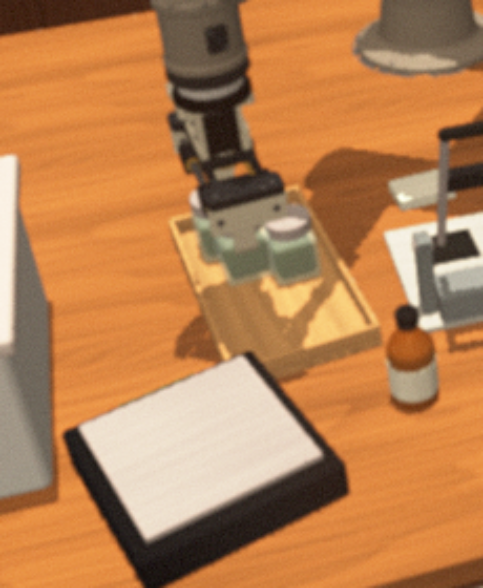

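Call:
{"fn": "arm_command", "kwargs": {"commands": [[4,-14,15,0,0,0],[4,-14,40,0,0,0],[4,-14,58,0,0,0],[4,-14,66,0,0,0],[4,-14,68,0,0,0],[4,-14,68,0,0,0],[4,-14,68,0,0,0]]}}

```text
time: 60.52
ee_pos: [0.579, -0.3419, 0.0266]
ee_rot: [0.001, 0.662, 0.749, 0.0]
ft_force: [0.4, -0.0, -1.7]
grip_width: 0.0515
```

Call:
{"fn": "arm_command", "kwargs": {"commands": [[0,0,1.5,0,0,0],[0,0,2.5,0,0,0],[0,0,2.5,0,0,0]]}}

```text
time: 60.77
ee_pos: [0.5788, -0.3418, 0.0241]
ee_rot: [0.001, 0.662, 0.749, 0.0]
ft_force: [-0.8, 0.6, 3.8]
grip_width: 0.0516
```

Call:
{"fn": "arm_command", "kwargs": {"commands": [[0,0,0,0,0,0],[0,0,0,0,0,0],[0,0,0,0,0,0],[0,0,0,0,0,0],[0,0,0,0,0,0],[0,0,-25,0,0,0],[0,0,-65,0,0,0],[0,0,-105,0,0,0],[0,0,-140,0,0,0],[0,0,-140,0,0,0]], "claw": 0.65}}

```text
time: 61.6
ee_pos: [0.5812, -0.3436, 0.1715]
ee_rot: [0.007, 0.662, 0.749, 0.001]
ft_force: [0.2, -0.1, 1.7]
grip_width: 0.0596
```

```bash
python3 - <<'E'
from h import *
st();save('wrist','n1.png');go(.68,.248,.17,0)
E
```

```text
t 61.6 pos [ 0.5812 -0.3436  0.1715] psi 97.1 q [-0.65  0.64  1.12 -0.    1.37 -0.77] F [ 0.2 -0.1  1.7] w 0.0596
shift [574.  171.9  -5.2] turn [ 0.6 -0.  97.1] rows 14.4
```

View pics/n1.png

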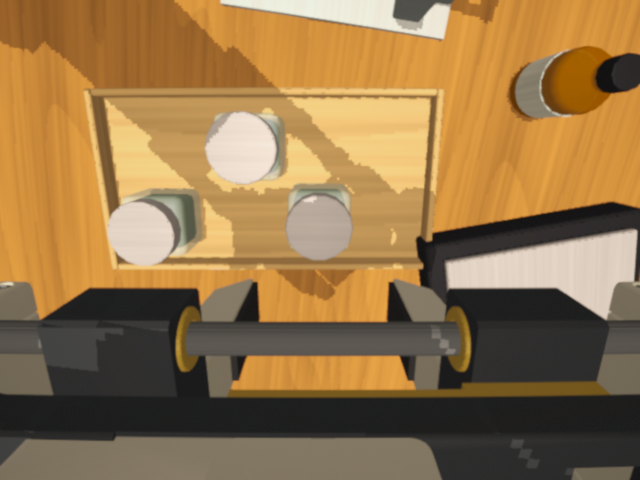

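```bash
python3 - <<'E'
from h import *
go(.5,-.03,.25,50)
E
```

```text
shift [319.7 -40.4 -84.9] turn [ 0.5  0.2 47.1] rows 8.0
```

Call:
{"fn": "arm_command", "kwargs": {"commands": [[20,-20,-50,0,0,5],[60,-35,-85,0,0,11],[100,-40,-85,0,0,17],[140,-40,-85,0,0,23],[180,-40,-85,0,0,29],[220,-40,-85,0,0,35],[260,-40,-85,0,0,41],[295,-40,-85,0,0,47],[320,-40,-85,0,0,47],[320,-40,-85,0,0,47]], "claw": 0}}

```text
time: 62.48
ee_pos: [0.4973, -0.0234, 0.2464]
ee_rot: [-0.002, 0.905, 0.425, -0.001]
ft_force: [0.5, 1.0, -0.8]
grip_width: 0.0011
```

```bash
python3 - <<'E'
from h import *
st();go(.605,.248,.2,0)
E
```

```text
t 62.48 pos [ 0.4973 -0.0234  0.2464] psi 50.3 q [-0.2   0.26  1.51  0.    1.37  0.49] F [ 0.5  1.  -0.8] w 0.0011
shift [277.6 -90.2  46.9] turn [-0.2  0.1 50.3] rows 7.1
```

Call:
{"fn": "arm_command", "kwargs": {"commands": [[35,-11,5,0,0,6],[70,-22,10,0,0,12],[105,-33,15,0,0,18],[140,-44,20,0,0,25],[175,-55,25,0,0,32],[210,-66,30,0,0,39],[245,-78,40,0,0,46],[277,-90,47,0,0,50.3],[277,-90,47,0,0,50.3],[277,-90,47,0,0,50.3]]}}

```text
time: 63.32
ee_pos: [0.6073, 0.2424, 0.1972]
ee_rot: [0.001, 1.0, -0.001, -0.002]
ft_force: [-0.3, -0.8, 0.2]
grip_width: 0.0003
```

```bash
python3 - <<'E'
from h import *
import h
st();h.TC=h.TC+np.array([-.0045,-.0015]);h.TY=np.radians(-.3);save('wrist','n2.png'); wheelpic([178,181],'n2w.png'); go(.683,.248,.15,0)
E
```

```text
t 63.32 pos [0.6073 0.2424 0.1972] psi -0.1 q [ 0.26  0.59  1.13 -0.    1.43  1.83] F [-0.3 -0.8  0.2] w 0.0003
shift [75.4 -7.9 49.1] turn [ 0.1  0.1 -0.2] rows 2.2
```

View pics/n2.png

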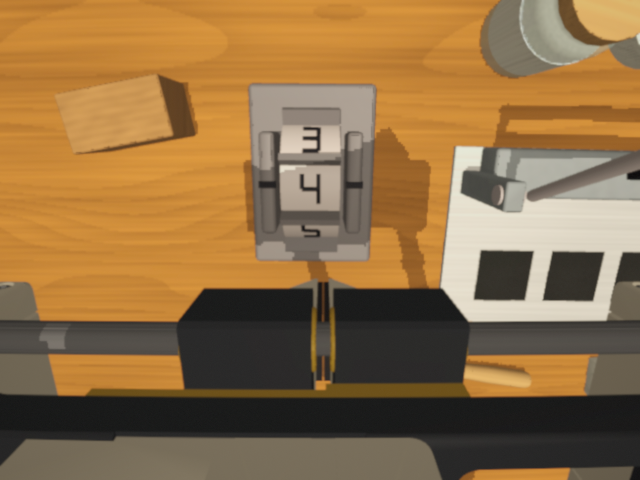

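Call:
{"fn": "arm_command", "kwargs": {"commands": [[38,-3,0,0,0,0],[76,-6,0,0,0,0],[77,-6,20,0,0,0],[77,-6,40,0,0,0],[77,-6,60,0,0,0],[77,-6,60,0,0,0],[77,-6,60,0,0,0]]}}

```text
time: 64.0
ee_pos: [0.6845, 0.2454, 0.1399]
ee_rot: [0.0, 1.0, -0.003, -0.001]
ft_force: [0.2, -0.2, 0.6]
grip_width: 0.0008
```

```bash
python3 - <<'E'
from h import *
st();go(.684,.248,.0875,0);go(.635,.248,.0875,0)
E
```

```text
t 64.0 pos [0.6845 0.2454 0.1399] psi -0.3 q [ 0.24  0.78  0.94 -0.    1.43  1.82] F [ 0.2 -0.2  0.6] w 0.0008
shift [-0.4 -2.7 52.4] turn [ 0.   0.1 -0.3] rows 1.3
shift [-49.4  -2.4  52.5] turn [ 0.   0.1 -0.3] rows 1.7
```

Call:
{"fn": "arm_command", "kwargs": {"commands": [[1,-2,26,0,0,0],[1,-2,52,0,0,0],[1,-2,52,0,0,0],[1,-2,52,0,0,0],[-9,-2,52,0,0,0],[-19,-2,52,0,0,0],[-29,-2,52,0,0,0],[-38,-2,52,0,0,0],[-45,-2,52,0,0,0],[-49,-2,52,0,0,0]]}}

```text
time: 64.83
ee_pos: [0.6365, 0.2496, 0.0913]
ee_rot: [-0.0, 1.0, -0.002, 0.002]
ft_force: [-0.0, 0.2, 1.0]
grip_width: 0.0006
```

Call:
{"fn": "arm_command", "kwargs": {"commands": [[0,0,0,0,0,0],[0,0,0,0,0,0],[0,0,-25,0,0,0],[-20,0,-45,0,0,0],[-30,0,-45,0,0,0],[-30,0,-45,0,0,0],[-30,0,-45,0,0,0]]}}

```text
time: 65.42
ee_pos: [0.6062, 0.2495, 0.1336]
ee_rot: [0.0, 1.0, -0.002, 0.0]
ft_force: [-0.1, 0.1, 0.7]
grip_width: 0.0006
```

```bash
python3 - <<'E'
from h import *
import h
st();h.TC=h.TC+np.array([-.0045,-.0015]);h.TY=np.radians(-.3); wheelpic([132,135,138],'n3w.png'); st()
E
```

```text
t 65.42 pos [0.6062 0.2495 0.1336] psi -0.2 q [ 0.27  0.64  1.23 -0.    1.28  1.85] F [-0.1  0.1  0.7] w 0.0006
t 65.47 pos [0.6063 0.2493 0.133 ] psi -0.3 q [ 0.27  0.64  1.23 -0.    1.28  1.85] F [ 0.  -0.4  0.1] w 0.0008
```

View pics/n3w.png

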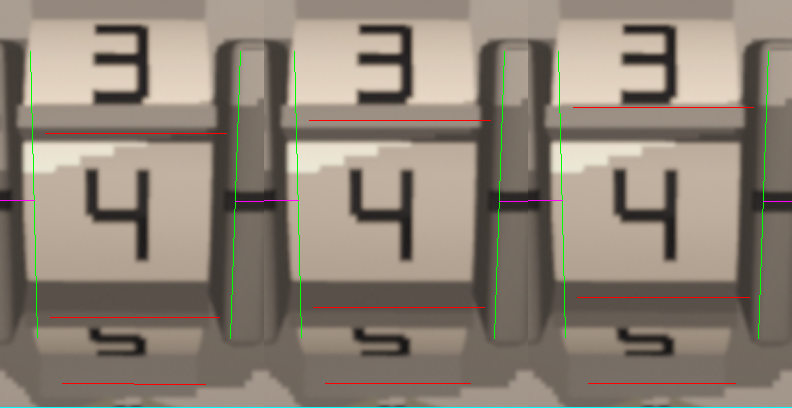

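Call:
{"fn": "arm_command", "kwargs": {"commands": [[30,1,-15,0,0,0],[70,1,-15,0,0,0],[80,1,0,0,0,0],[80,1,25,0,0,0],[80,1,48,0,0,0],[80,1,48,0,0,0],[80,1,48,0,0,0],[80,1,48,0,0,0]]}}

```text
time: 66.13
ee_pos: [0.6867, 0.2482, 0.0862]
ee_rot: [-0.0, 1.0, -0.002, 0.001]
ft_force: [0.3, 0.4, 0.9]
grip_width: 0.0006
```

```bash
python3 - <<'E'
from h import *
st();go(.6355,.248,.084,0)
E
```

```text
t 66.13 pos [0.6867 0.2482 0.0862] psi -0.3 q [ 0.24  0.82  1.   -0.    1.32  1.82] F [0.3 0.4 0.9] w 0.0006
shift [-51.2   0.4   2.1] turn [-0.  -0.1 -0.3] rows 1.2
```

Call:
{"fn": "arm_command", "kwargs": {"commands": [[-5,0,2,0,0,0],[-14,0,2.2,0,0,0],[-23,0,2.2,0,0,0],[-32,0,2.2,0,0,0],[-41,0,2.2,0,0,0],[-47,0,2.2,0,0,0],[-51,0,2.2,0,0,0],[-51,0,2.2,0,0,0],[-51,0,2.2,0,0,0]]}}

```text
time: 66.88
ee_pos: [0.635, 0.2485, 0.0839]
ee_rot: [-0.0, 1.0, -0.002, 0.0]
ft_force: [0.8, -0.4, 0.8]
grip_width: 0.0003
```

Call:
{"fn": "arm_command", "kwargs": {"commands": [[0,0,-25,0,0,0],[-20,0,-48,0,0,0],[-30,0,-48,0,0,0],[-30,0,-48,0,0,0],[-30,0,-48,0,0,0]]}}

```text
time: 67.3
ee_pos: [0.6049, 0.2485, 0.1312]
ee_rot: [0.0, 1.0, -0.002, 0.0]
ft_force: [0.1, 0.6, -0.6]
grip_width: 0.0003
```

```bash
python3 - <<'E'
from h import *
import h
st();h.TC=h.TC+np.array([-.0045,-.0015]);h.TY=np.radians(-.3); wheelpic([132,135,138],'n4w.png'); st()
E
```

```text
t 67.3 pos [0.6049 0.2485 0.1312] psi -0.2 q [ 0.27  0.63  1.23 -0.    1.27  1.85] F [ 0.1  0.6 -0.6] w 0.0003
t 67.35 pos [0.605  0.2483 0.1305] psi -0.2 q [ 0.27  0.64  1.23 -0.    1.27  1.85] F [ 0.5 -0.2 -0.2] w 0.0002
```

View pics/n4w.png

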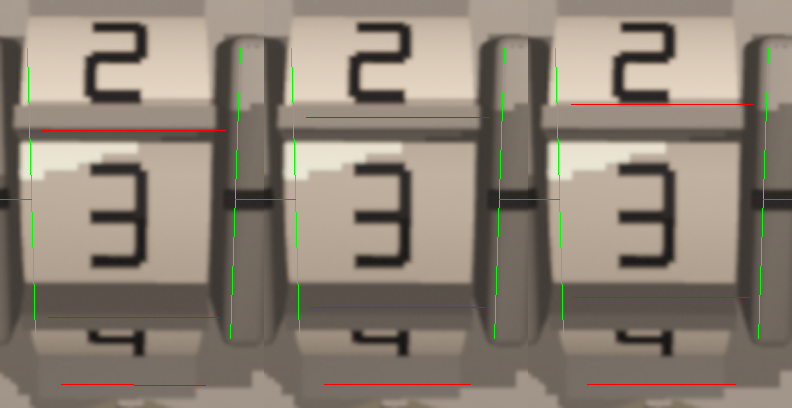

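Call:
{"fn": "arm_command", "kwargs": {"commands": [[30,0,-15,0,0,0],[70,0,-15,0,0,0],[81,0,0,0,0,0],[81,0,25,0,0,0],[81,0,47.5,0,0,0],[81,0,47.5,0,0,0],[81,0,47.5,0,0,0],[72,0,47.5,0,0,0],[63,0,47.5,0,0,0],[54,0,47.5,0,0,0]]}}

```text
time: 68.18
ee_pos: [0.6605, 0.2484, 0.0862]
ee_rot: [-0.0, 1.0, -0.002, 0.002]
ft_force: [1.2, 0.2, 1.0]
grip_width: 0.0004
```

```bash
python3 - <<'E'
from h import *
st()
E
```

```text
t 68.18 pos [0.6605 0.2484 0.0862] psi -0.3 q [ 0.25  0.77  1.11 -0.    1.26  1.83] F [1.2 0.2 1. ] w 0.0004
```

Call:
{"fn": "arm_command", "kwargs": {"commands": [[-9,0,2,0,0,0],[-16,0,2,0,0,0],[-21,0,2,0,0,0],[-24,0,2,0,0,0],[-24,0,2,0,0,0],[-24,0,2,0,0,0]]}}

```text
time: 68.68
ee_pos: [0.635, 0.2486, 0.0826]
ee_rot: [-0.0, 1.0, -0.002, 0.0]
ft_force: [-2.6, 0.7, 5.7]
grip_width: 0.0005
```

Call:
{"fn": "arm_command", "kwargs": {"commands": [[0,0,-30,0,0,0],[10,0,-62,0,0,0],[45,0,-62,0,0,0],[51,0,-40,0,0,0],[51,0,-15,0,0,0],[51,0,0,0,0,0],[51,0,0,0,0,0],[51,0,0,0,0,0],[42,0,0,0,0,0],[33,0,0,0,0,0]]}}

```text
time: 69.52
ee_pos: [0.6695, 0.2484, 0.0838]
ee_rot: [-0.0, 1.0, -0.002, 0.002]
ft_force: [1.7, -0.5, 1.0]
grip_width: 0.0007
```

Call:
{"fn": "arm_command", "kwargs": {"commands": [[-9,0,1,0,0,0],[-18,0,1,0,0,0],[-25,0,1,0,0,0],[-30,0,1,0,0,0],[-33,0,1,0,0,0],[-33,0,1,0,0,0],[-33,0,1,0,0,0],[-33,0,-25,0,0,0],[-53,0,-48,0,0,0],[-63,0,-48,0,0,0]]}}

```text
time: 70.35
ee_pos: [0.6062, 0.2492, 0.1344]
ee_rot: [-0.001, 1.0, -0.002, 0.003]
ft_force: [1.0, 0.7, 1.3]
grip_width: 0.0003
```

Call:
{"fn": "arm_command", "kwargs": {"commands": [[0,0,0,0,0,0],[0,0,0,0,0,0]]}}

```text
time: 70.52
ee_pos: [0.6047, 0.2485, 0.1296]
ee_rot: [0.0, 1.0, -0.002, -0.0]
ft_force: [0.2, -0.3, -0.3]
grip_width: 0.0003
```

```bash
python3 - <<'E'
from h import *
import h
st();h.TC=h.TC+np.array([-.0045,-.0015]);h.TY=np.radians(-.3); wheelpic([42,45,48],'n5w.png'); st()
E
```

```text
t 70.52 pos [0.6047 0.2485 0.1296] psi -0.2 q [ 0.27  0.64  1.24 -0.    1.27  1.85] F [ 0.2 -0.3 -0.3] w 0.0003
t 70.57 pos [0.6049 0.2483 0.129 ] psi -0.2 q [ 0.27  0.64  1.24 -0.    1.27  1.85] F [ 0.  -0.3 -0.2] w 0.0007
```

View pics/n5w.png

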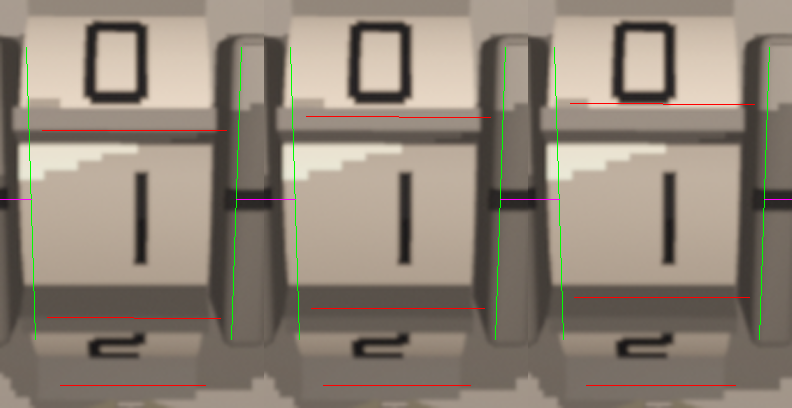

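Call:
{"fn": "arm_command", "kwargs": {"commands": [[30,0,-15,0,0,0],[70,0,-15,0,0,0],[81,0,0,0,0,0],[81,0,25,0,0,0],[81,0,45.5,0,0,0],[81,0,45.5,0,0,0],[81,0,45.5,0,0,0],[72,0,45.5,0,0,0],[63,0,45.5,0,0,0],[54,0,45.5,0,0,0]]}}

```text
time: 71.4
ee_pos: [0.6605, 0.2484, 0.0866]
ee_rot: [-0.0, 1.0, -0.002, 0.002]
ft_force: [0.6, -0.8, 0.9]
grip_width: 0.0002
```

Call:
{"fn": "arm_command", "kwargs": {"commands": [[-9,0,0,0,0,0],[-16,0,0,0,0,0],[-21,0,0,0,0,0],[-24,0,0,0,0,0],[-24,0,0,0,0,0],[-24,0,0,0,0,0]]}}

```text
time: 71.9
ee_pos: [0.635, 0.2485, 0.0846]
ee_rot: [-0.0, 1.0, -0.002, 0.0]
ft_force: [-0.6, 0.3, 0.5]
grip_width: 0.0007
```

Call:
{"fn": "arm_command", "kwargs": {"commands": [[0,0,-25,0,0,0],[-20,0,-48,0,0,0],[-30,0,-48,0,0,0],[-30,0,-48,0,0,0],[-30,0,-48,0,0,0]]}}

```text
time: 72.32
ee_pos: [0.6048, 0.2485, 0.1321]
ee_rot: [0.0, 1.0, -0.002, -0.0]
ft_force: [0.1, 0.7, -0.3]
grip_width: 0.0001
```

```bash
python3 - <<'E'
from h import *
import h
st();h.TC=h.TC+np.array([-.0045,-.0015]);h.TY=np.radians(-.3); wheelpic([-3,0,3],'n6w.png'); st()
E
```

```text
t 72.32 pos [0.6048 0.2485 0.1321] psi -0.2 q [ 0.27  0.63  1.23 -0.    1.28  1.85] F [ 0.1  0.7 -0.3] w 0.0001
t 72.37 pos [0.605  0.2483 0.1315] psi -0.2 q [ 0.27  0.64  1.23 -0.    1.28  1.85] F [-0.   0.2 -0.5] w 0.0002
```

View pics/n6w.png

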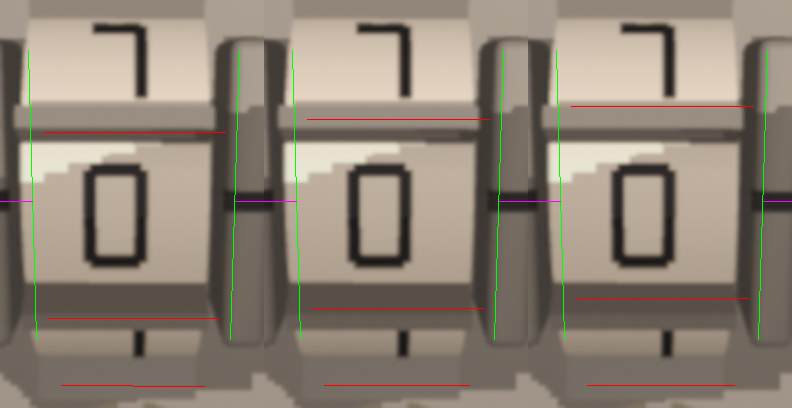

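Call:
{"fn": "arm_command", "kwargs": {"commands": [[-20,0,-40,0,0,0],[-60,20,-80,0,0,0],[-100,60,-110,0,0,0],[-140,100,-110,0,0,0],[-170,140,-110,0,0,0],[-190,180,-110,0,0,0],[-190,210,-110,0,0,0],[-190,210,-110,0,0,0],[-190,210,-110,0,0,0],[-190,210,-110,0,0,0]]}}

```text
time: 73.2
ee_pos: [0.4139, 0.0374, 0.2421]
ee_rot: [0.0, 1.0, -0.004, -0.0]
ft_force: [0.6, 0.1, -0.4]
grip_width: 0.0003
```

```bash
python3 - <<'E'
from h import *
st();save('scene','f_s.png');save('top','f_t.png')
E
```

```text
t 73.2 pos [0.4139 0.0374 0.2421] psi -0.5 q [-0.09  0.1   1.72 -0.    1.32  1.48] F [ 0.6  0.1 -0.4] w 0.0003
```

View pics/f_s.png

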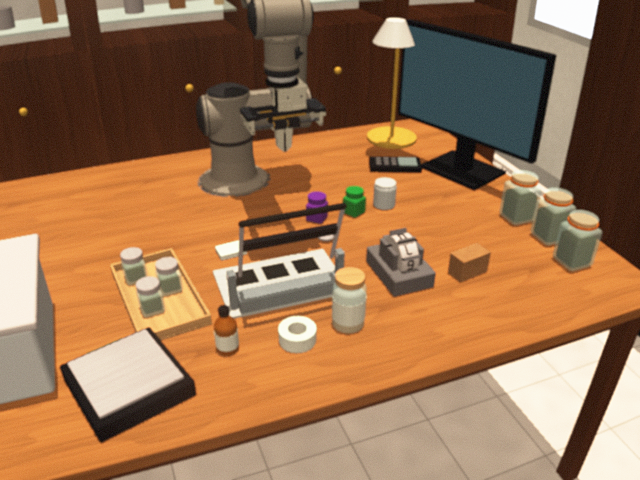

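View pics/f_t.png

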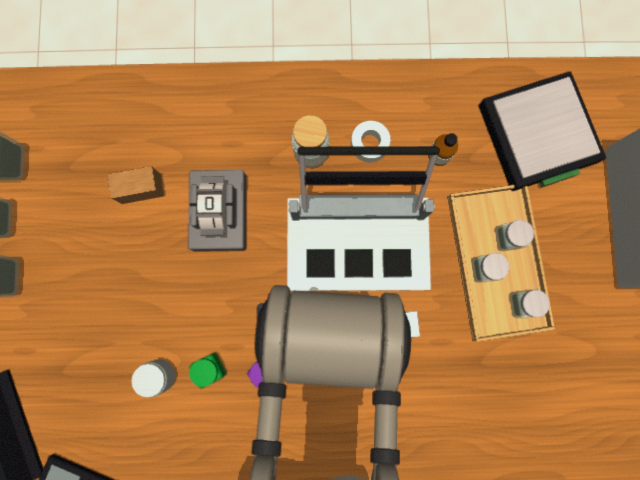

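Call:
{"fn": "arm_command", "kwargs": {"commands": [[0,0,0,0,0,0],[0,0,0,0,0,0],[0,0,0,0,0,0]]}}

```text
time: 73.55
ee_pos: [0.4143, 0.0402, 0.2418]
ee_rot: [-0.0, 1.0, -0.001, -0.0]
ft_force: [-0.9, -0.3, -0.5]
grip_width: 0.0006
```

```bash
python3 -c "
from h import *
st();print(sign_off())"
```

```text
t 73.55 pos [0.4143 0.0402 0.2418] psi -0.1 q [-0.09  0.11  1.72  0.    1.32  1.49] F [-0.9 -0.3 -0.5] w 0.0006
the job is handed in; nothing more can be done
None
```

I handed the job in at 73.5 s. I rolled the thumbwheel to 4, stood all three jars on the marks and swung the bar down onto the lids. It stayed down for about 4 s, with the gripper let go for about 3 s of that. I then folded it back, moved the jars to the tray and rolled the wheel back to 0.

**Last checks (pictures):** the three jars stand upright on the tray floor, 0 is on top (within about 1° by overlay) and the bar is folded back. The bystanders in view are where they started. In the last top view the arm hid the scoop, most of the notepad and part of the purple jar.

**What went wrong or disagreed:**
- **Knocked jar:** the first jar was knocked about 3 cm along the plate into the middle one before sealing. I put both back on their marks before lowering the bar.
- **Late shift:** the third jar was about 5 mm off its mark when I picked it up for the tray. That was after sealing and had no further effect.
- **Fingertip height:** the fingertips were really about 25 mm above the reported TCP height. The first wheel strokes missed because of this, and I corrected for it in all later moves.
- **Wheel position:** the wrist-camera overlay put the timer about 4.5 mm off in x from the top camera, so I judged the digit against the marks on the cheeks.

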